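# Refit the soldering hearth

## Robot

A 6-joint arm with a two-finger parallel gripper is mounted at the origin on the work surface. World frame = base frame: x ahead of the robot, y to its left, z up, the work surface at z = 0. Lengths are in mm, angles in rad, forces in N, time in s.
With the tool pointing down it reaches from about 350 to 775 mm from the base axis. Payload 5.5 kg.
Tool frame: the origin (TCP) lies midway between the tips of the shut fingers; the grasp point (between the pads) lies 19 mm behind it (bot.hold_point_z is the distance from the TCP to the grasp point, in mm); z points along the fingers, y is the line along which they close (so a half turn about z gives the same grasp; the last joint's range is limited). The gripper opens to 85 mm and grips with 20 to 120 N. Pads are 22 mm wide; open, the fingers measure 114 mm over their backs; the gripper's body (76 mm by 85 mm) begins 54 mm behind the grasp point. The pads swing forward as they close: fully open they stand 13 mm farther back than shut.
Start: joints at [-1.39, 0.313, 0.046, 1.304, 0, 1.431], TCP at [181.309, -545.71, 231.323] pointing down, gripper open.
Joint ranges: [-2.76, 2.76], [-0.86, 1.69], [-1.03, 1.26], [-2.2, 2.34], [-1.47, 1.5], [-3.14, 3.14]. Speed limits (rad/s): [2.57, 2.57, 3.14, 3.14, 3.14, 3.14].

## Interface

Orientations are given as a unit quaternion [x, y, z, w].
In Python, from cell import bot gives the robot as it stands.
- The arm moves only by the tool apply_moves, never from a script. Its argument "series" is a list of rows, each a list of 5 numbers: the shift along the tool's x, y, z in cm, then the turn about the tool's z in degrees, then the finger opening in cm, from 0 to 8.54. A call has 1 to 20 rows; each row is the pose to reach, as a shift and turn from the pose commanded when the call began, along the tool's axes at that moment; what a row does not reach only later rows make up. A row lasts 1/8 s, in which the tool goes at most 62.5 mm and 10.7 degrees, less where a joint would pass 70% of its speed; a pose out of reach is approached as far as the arm can. A call with a gripper value outside its range is refused whole. The fingers move at their own pace and stop on an object; the grip force is fixed at half the most. Time passes only in rows, so rows that repeat a pose let the fingers close. It gives the time, the measured TCP pose, the force, the opening and the grip force at its end, in the units of the state.
- bot.read_state(): the state, without advancing time (a new reading comes with each control period).
- bot.snapshot(name): name is "side" or "top" or "wrist"; returns the picture (400x640x3 uint8, blue, green, red); there is no depth.
- bot.camera_params(name): a dict with "fx", "fy", "cx", "cy" (pixels), "xyz" and "orientation" of the camera in the world. Camera axes: x right, y up, looking along -z (the intrinsics and any distortion apply to the point x, -y, -z); pixel columns grow to the right and rows downward; lengths in mm; the calibration is good to about 2 mm. The wrist camera is an equidistant fisheye: a pixel r from the principal point sees the ray r / f radians off the axis. A picture is of the moment at which its call begins: read the wrist's pose just before it. camera_params takes no time and is no camera call; for the wrist camera it gives the pose at the moment of the call.
- bot.finish_job(): hands the job in; it is judged then, once.
The state is a dict: "t": time; "qpos": joint angles; "qd": joint speeds; "joint_efforts": joint torques, N m; "tool_pos": TCP position; "tool_rot": TCP orientation; "contact_force": force on the tool from outside, world axes, zero at the start; "moment": the same for the moment, N m; "grip_width": finger opening in mm; "grip_force": force on a finger pad.
Only numpy, scipy, OpenCV 4.12 (cv2) and the standard library are available. Lean on these libraries where they do the work, as an engineer would, in place of code of your own. Each camera call takes 0.05 s, during which the arm holds its last target. There are 200 camera calls.

## Task

Refit the heated soldering hearth. First, before handling any block or screw, sweep a finger along the switch bank on its front edge so that all its toggles are off (over to the white marks, the hearth's left); then seat every loose refractory block on the bench flat and square in the pocket of its own length, and with the screwdriver turn the hold-down screw behind each filled pocket clockwise home, never turning screws by hand, so that its clip points straight over the block. Finish with the screwdriver standing in its hole in the wooden stand, and leave the jar, spool and steel block where they are.

Things in the scene. Friction and masses are not known exactly. Their poses are not given: they have to be found in the camera images.
- hearth: the soldering hearth, a fixed grey steel body 220 x 300 mm and 44 mm high, origin at the centre of its underside. Its x axis points from its front (switch panel, towards the robot) to its rear (screws), y to its left, z up. Three pockets lie side by side along y, 10 mm deep, their floors 34 mm above the bench, all 64 mm wide; a, b, c are 114, 94 and 74 mm long (along x). Each hold-down screw stands 22 mm behind the rear edge of its block's place
- mid_a (a point): centre of a loose white ceramic block with a grid of small holes, 110 x 60 x 32 mm (x, y, z), about 0.19 kg: x along its length, z up, the point 16 mm above its underside. It belongs in pocket a and stands 22 mm proud of the hearth when seated. It may be absent
- pocket_a (a point): centre of the floor of the 114 x 64 mm pocket for the 110 mm block, x along its length, z up (2 mm clearance on every side)
- mid_b (a point): centre of a loose terracotta-red firebrick, 90 x 60 x 32 mm (x, y, z), about 0.16 kg: x along its length, z up, the point 16 mm above its underside. It belongs in pocket b and stands 22 mm proud of the hearth when seated. It may be absent
- pocket_b (a point): centre of the floor of the 94 x 64 mm pocket for the 90 mm block, x along its length, z up (2 mm clearance on every side)
- mid_c (a point): centre of a loose grey concrete-like pumice block, 70 x 60 x 32 mm (x, y, z), about 0.12 kg: x along its length, z up, the point 16 mm above its underside. It belongs in pocket c and stands 22 mm proud of the hearth when seated. It may be absent
- pocket_c (a point): centre of the floor of the 74 x 64 mm pocket for the 70 mm block, x along its length, z up (2 mm clearance on every side)
- slot_a (a point): slot bottom, on the axis, of pocket a's brass hold-down screw. The slot runs along x through the 27 mm head, 3.4 mm wide at the bottom, 9 mm at the mouth, 7 mm deep: its walls slope, and the bit climbs out unless pressed down with 8 to 12 N as it turns and sinks. x also points along the clip, the brass finger fixed under the head (15 mm wide, 7 mm thick, 32 mm from axis to tip)
- clamp_a (a joint): turn of that screw, rad: clockwise from above is positive, 0 to 0.5 is backed off; at 4.5 the clip comes to bear on a seated block's rear edge and the screw grows stiff; 4.6 is home, the clip pointing straight to the hearth's front; end stop at 4.75. It sinks 6 mm a turn, friction about 0.1 N m
- slot_b (a point): slot bottom, on the axis, of pocket b's brass hold-down screw. The slot runs along x through the 27 mm head, 3.4 mm wide at the bottom, 9 mm at the mouth, 7 mm deep: its walls slope, and the bit climbs out unless pressed down with 8 to 12 N as it turns and sinks. x also points along the clip, the brass finger fixed under the head (15 mm wide, 7 mm thick, 32 mm from axis to tip)
- clamp_b (a joint): turn of that screw, rad: clockwise from above is positive, 0 to 0.5 is backed off; at 4.5 the clip comes to bear on a seated block's rear edge and the screw grows stiff; 4.6 is home, the clip pointing straight to the hearth's front; end stop at 4.75. It sinks 6 mm a turn, friction about 0.1 N m
- slot_c (a point): slot bottom, on the axis, of pocket c's brass hold-down screw. The slot runs along x through the 27 mm head, 3.4 mm wide at the bottom, 9 mm at the mouth, 7 mm deep: its walls slope, and the bit climbs out unless pressed down with 8 to 12 N as it turns and sinks. x also points along the clip, the brass finger fixed under the head (15 mm wide, 7 mm thick, 32 mm from axis to tip)
- clamp_c (a joint): turn of that screw, rad: clockwise from above is positive, 0 to 0.5 is backed off; at 4.5 the clip comes to bear on a seated block's rear edge and the screw grows stiff; 4.6 is home, the clip pointing straight to the hearth's front; end stop at 4.75. It sinks 6 mm a turn, friction about 0.1 N m
- switch_1 (a joint): lean of toggle 1 of 5 (numbered along the hearth's y), rad: -0.35 leans to the hearth's -y (its red mark) and is on, +0.75 lies over to +y (its white mark) and is off. It falls over by itself once past 0
- switch_2 (a joint): lean of toggle 2 of 5 (numbered along the hearth's y), rad: -0.35 leans to the hearth's -y (its red mark) and is on, +0.75 lies over to +y (its white mark) and is off. It falls over by itself once past 0
- switch_3 (a joint): lean of toggle 3 of 5 (numbered along the hearth's y), rad: -0.35 leans to the hearth's -y (its red mark) and is on, +0.75 lies over to +y (its white mark) and is off. It falls over by itself once past 0
- switch_4 (a joint): lean of toggle 4 of 5 (numbered along the hearth's y), rad: -0.35 leans to the hearth's -y (its red mark) and is on, +0.75 lies over to +y (its white mark) and is off. It falls over by itself once past 0
- switch_5 (a joint): lean of toggle 5 of 5 (numbered along the hearth's y), rad: -0.35 leans to the hearth's -y (its red mark) and is on, +0.75 lies over to +y (its white mark) and is off. It falls over by itself once past 0
- bank (a point): the foot (pivot) of toggle 3, the middle of the row, 46 mm above the bench, axes as the hearth's. The five steel bat toggles stand in a row along y, pivots 42 mm apart; each reaches 40 mm from its pivot with a 12 mm ball end, so the top is 40 mm over the pivot when upright, 38 mm when on and 31 mm when off; about 1 N throws one
- driver_grip (a point): centre of the handle of the slotted screwdriver, 35 mm below its top and 126 mm above its blade tip: z up from tip to handle, x along the width of the blade. Handle orange, 32 x 32 mm square with flats along x and y, its lower end (a 34 mm collar) 80 mm above the tip; shaft 8 mm round; blade 12 x 2.4 mm. 0.16 kg. At first it stands, blade down, in its stand
- stand_hole (a point): mouth of the screwdriver's 20 x 20 mm hole in the top of the fixed wooden tool stand (60 x 170 x 85 mm, long along y), axes as the stand's, z up; the collar of the standing driver rests on the stand, its handle centre 46 mm above this point. Two short files stand in the block 85 and 110 mm to -y of this hole, their handles up to 50 mm above it
- flux_jar: closed flux jar, 60 mm across, 85 mm high, origin at the centre of its underside; a bystander, to be left alone
- wire_spool: copper spool 64 mm across, 45 mm high, origin at the centre of its underside; a bystander, to be left alone
- steel_block: steel bench block 60 x 60 x 35 mm, origin at the centre of its underside; a bystander, to be left alone
There are look-alikes about, which are no part of the job. Of the things that look like the part that bears mid_a, the middle-sized one is meant.

How it is judged (in metres and radians):
On the way, in this order (a step that is already met when the one before it is completed fails the run):
1. all five toggles are off (value of joint each of switch_1, switch_2, switch_3, switch_4, switch_5 above 0.3 rad), for 0.2 s.
2. every block present is seated flat and square in its own pocket, with the clip of that pocket's screw turned home over it (x of mid_a in the frame of pocket_a between -0.004 and 0.004 m and y of mid_a in the frame of pocket_a between -0.004 and 0.004 m and z of mid_a in the frame of pocket_a between 0.014 and 0.018 m and angle between the x axis of mid_a and the x axis of pocket_a, either way round below 0.08 rad and angle between the z axis of mid_a and the z axis of pocket_a, either way round below 0.04 rad and x of mid_a in the frame of slot_a above 0 m and angle between the x axis of slot_a and the x axis of mid_a, either way round below 0.25 rad and x of mid_b in the frame of pocket_b between -0.004 and 0.004 m and y of mid_b in the frame of pocket_b between -0.004 and 0.004 m and z of mid_b in the frame of pocket_b between 0.014 and 0.018 m and angle between the x axis of mid_b and the x axis of pocket_b, either way round below 0.08 rad and angle between the z axis of mid_b and the z axis of pocket_b, either way round below 0.04 rad and x of mid_b in the frame of slot_b above 0 m and angle between the x axis of slot_b and the x axis of mid_b, either way round below 0.25 rad and x of mid_c in the frame of pocket_c between -0.004 and 0.004 m and y of mid_c in the frame of pocket_c between -0.004 and 0.004 m and z of mid_c in the frame of pocket_c between 0.014 and 0.018 m and angle between the x axis of mid_c and the x axis of pocket_c, either way round below 0.08 rad and angle between the z axis of mid_c and the z axis of pocket_c, either way round below 0.04 rad and x of mid_c in the frame of slot_c above 0 m and angle between the x axis of slot_c and the x axis of mid_c, either way round below 0.25 rad), for 0.2 s.
At the end, for the whole second after the job is handed in: All toggles off (over 0.3 rad); every block present in its own pocket (4 mm, 2 mm in height, 0.08 rad square, 0.04 rad flat), its clip over it and in line within 0.25 rad; driver upright in its hole (8 mm, 4 mm in height, 0.1 rad); all at rest (all of step 1 and all of step 2 and horizontal distance between driver_grip and stand_hole below 0.008 m and z of driver_grip in the frame of stand_hole between 0.042 and 0.05 m and angle between driver_grip's own z axis and vertical below 0.1 rad and linear speed of each of driver, block_a, block_b, block_c below 0.02 m/s); the robot touches nothing.
It fails at once if a block is lifted or a screw turned while any toggle is still on (value of joint any of switch_1, switch_2, switch_3, switch_4, switch_5 below 0 rad and (height (world z) of any of mid_a, mid_b, mid_c above 0.05 m or value of joint any of clamp_a, clamp_b, clamp_c above 0.9 rad)).
It fails at once if a screw or its clip is pushed round with the bare fingers (contact force between the fingers and clamp_a above 4 N or contact force between the fingers and clamp_b above 4 N or contact force between the fingers and clamp_c above 4 N).
It fails at once if the jar, spool or steel block is moved more than 4 cm or tipped over (distance of any of flux_jar, wire_spool, steel_block from where it was at the start of the episode above 0.04 m or angle between any of flux_jar, wire_spool, steel_block's own z axis and vertical above 0.5 rad).
Of block_a, block_b, block_c only 2 to 3 are there at a start; the rules pass over those that are not, and their reading is None.
At some moment in a run one of block_a, block_b, block_c may be knocked a few centimetres aside while the robot is not near it.
It also fails if it takes over 210 s, if anything falls off the work surface, if the arm or the gripper's body presses on something with over 40 N, if the wrist force passes 120 N, or if a joint passes its speed limit or range.

## Working session

There is one attempt and no reset: what is moved stays moved. The work goes in short steps, Python scripts to look and compute and a tool call to move; the robot and the scene stay as the last step left them, time stands still between calls to the robot, and variables do not carry over. Pictures are saved under pics/ and viewed, at most 14 in all, crops included, and the job is handed in when it is done.

Besides the shell and the picture viewer there is one more tool, called by a JSON object that holds its "method" and its "body". apply_moves: Moves the arm, as the interface text tells. Its arguments: {"type":"object","properties":{"series":{"type":"array","items":{"type":"array","items":{"type":"number"}}}},"required":["series"]}

```bash
mkdir -p pics; ls
python3 - <<'E'
from cell import bot
import cv2
for n in("top","side"):
    cv2.imwrite(f"pics/{n}0.png",bot.snapshot(n)); print(n,bot.camera_params(n))
print(bot.read_state(), bot.hold_point_z)
E
```

```text
pics
top {'fx': 502.2462166424123, 'fy': 502.2462166424123, 'cx': 324.5003641184066, 'cy': 196.5046429356736, 'xyz': array([ 372.8020533 ,   69.43578837, 1567.86243501]), 'orientation': array([-0.01677091,  0.01752102,  0.71277719, -0.70097106])}
side {'fx': 452.9500695759076, 'fy': 452.9500695759076, 'cx': 316.17195628655503, 'cy': 197.56621797755514, 'xyz': array([  78.2540163 , 1091.53383712,  885.00538863]), 'orientation': array([-0.08513067,  0.45534299,  0.87453478, -0.14354251])}
{'t': 0.1, 'qpos': array([-1.38959350e+00,  3.13930191e-01,  4.51006474e-02,  1.30359157e+00,
       -1.55516736e-05,  1.43118834e+00]), 'qd': array([-3.49013383e-04, -1.53070456e-03,  4.72524735e-05,  2.77271499e-04,
        4.34979909e-04,  1.08807361e-04]), 'joint_efforts': array([ 2.41704096e-03, -4.81726778e+01,  2.99242920e+01,  1.27782114e-02,
       -1.29109180e-04,  5.52516806e-07]), 'tool_pos': array([ 181.21875078, -545.22442282,  230.49854801]), 'tool_rot': array([ 9.87162286e-01,  1.59718378e-01, -2.46686645e-05, -8.12058142e-04]), 'contact_force': array([-0.37291231, -0.49232707,  0.64833994]), 'moment': array([ 0.03900104, -0.03681452,  0.00209972]), 'grip_force': 0.0, 'grip_width': 85.47713515023534} 18.700000000000003
```

View pics/top0.png

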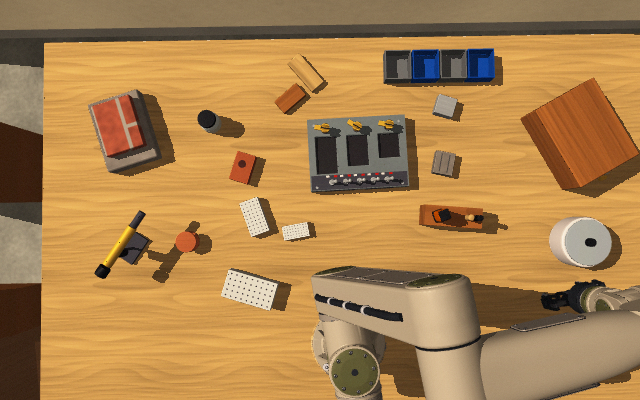

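View pics/side0.png

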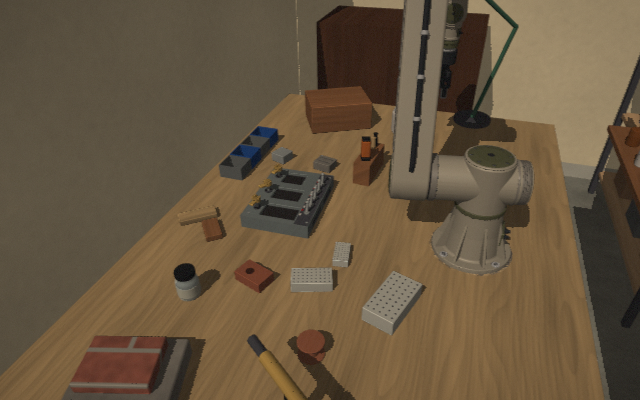

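The top view shows the hearth at (360,153), white blocks at (257,217), (296,231) and (250,288), red pieces at (243,167) and (292,98), grey pieces at (445,163) and (446,105), and the stand at (452,217). I need closer crops.

```bash
cat > h.py <<'E'
import numpy as np, cv2
from cell import bot
from scipy.spatial.transform import Rotation as R
def ray(n,u,v,p=None):
    p=p or bot.camera_params(n)
    a=(u-p['cx'])/p['fx'];b=(v-p['cy'])/p['fy']
    if n=='wrist':
        r=np.hypot(a,b); s=np.sin(r)/r if r>1e-9 else 1
        d=np.array([a*s,-b*s,-np.cos(r)])
    else: d=np.array([a,-b,-1.])
    return np.array(p['xyz']),R.from_quat(p['orientation']).apply(d)
def pt(n,u,v,z,p=None):
    o,d=ray(n,u,v,p); return o+d*(z-o[2])/d[2]
def proj(n,X,p=None):
    p=p or bot.camera_params(n)
    c=R.from_quat(p['orientation']).inv().apply(np.array(X)-p['xyz']); x,y,z=c[0],-c[1],-c[2]
    if n=='wrist':
        r=np.hypot(x,y); t=np.arctan2(r,z)/max(r,1e-9); return p['cx']+p['fx']*x*t,p['cy']+p['fy']*y*t
    return p['cx']+p['fx']*x/z,p['cy']+p['fy']*y/z
def pose():
    s=bot.read_state(); return s['tool_pos'],R.from_quat(s['tool_rot']),s
def go(x,y,z,yaw=None):
    """rows numbers: shift in tool axes cm & turn deg so that tool x-axis heading becomes yaw (deg)"""
    p,r,s=pose(); d=r.inv().apply(np.array([x,y,z])-p)/10
    tx=r.apply([1,0,0]); h=np.degrees(np.arctan2(tx[1],tx[0])); t=None
    if yaw is not None: t=-((yaw-h+180)%360-180)
    print('shift cm',d.round(2),'turn',None if t is None else round(t,1),'heading',h.round(1),'pos',p.round(1),'q6',s['qpos'][5].round(2))
def rect(m,n,z,p=None,off=(0,0),amin=20):
    for c in cv2.findContours(m,cv2.RETR_EXTERNAL,cv2.CHAIN_APPROX_NONE)[0]:
        if cv2.contourArea(c)<amin: continue
        b=cv2.boxPoints(cv2.minAreaRect(c))+np.array(off)
        q=np.array([pt(n,u,v,z,p)[:2] for u,v in b]); e=q[1]-q[0],q[2]-q[1]
        L=[np.linalg.norm(k) for k in e]; k=e[int(np.argmax(L))]
        print('px',b.mean(0).round(1),'c',q.mean(0).round(1),'size',np.round(sorted(L)[::-1],1),'axis deg',round(np.degrees(np.arctan2(k[1],k[0]))%180,1))
E
python3 - <<'E'
from h import *
im=cv2.imread('pics/top0.png')
cv2.imwrite('pics/c1.png',cv2.resize(im[85:315,215:515],(783,600),interpolation=cv2.INTER_CUBIC))
hsv=cv2.cvtColor(im,cv2.COLOR_BGR2HSV)
H,S,V=cv2.split(hsv)
w=((S<60)&(V>170)).astype('uint8')*255; w[:190]=0; w[:,:210]=0;w[310:]=0;w[:,330:]=0
w=cv2.morphologyEx(w,cv2.MORPH_CLOSE,np.ones((5,5)))
print('white');rect(w,'top',32)
r=(((H<8)|(H>172))&(S>130)).astype('uint8')*255; r[:,:180]=0; r[:,320:]=0
r=cv2.morphologyEx(r,cv2.MORPH_CLOSE,np.ones((5,5)))
print('red');rect(r,'top',32)
g=((S<75)&(V>90)).astype('uint8')*255; g[:,:425]=0; g[:,480:]=0; g[:90]=0;g[190:]=0
print('grey');rect(g,'top',32)
E
```

```text
white
px [248.9 289.5] c [168.8 301.2] size [154.5  83.4] axis deg 72.7
px [295.3 230.8] c [343.9 158.1] size [78.4 41.2] axis deg 100.3
px [253.8 216.5] c [389.8 284.3] size [107.9  57.9] axis deg 19.6
red
px [242.  164.9] c [548.8 318.9] size [38.2 28.3] axis deg 13.4
grey
px [443.1 162.5] c [ 545.8 -298.9] size [67.3 62.6] axis deg 167.2
px [444.5 105.9] c [ 721.3 -308. ] size [64.  61.9] axis deg 162.7
```

View pics/c1.png

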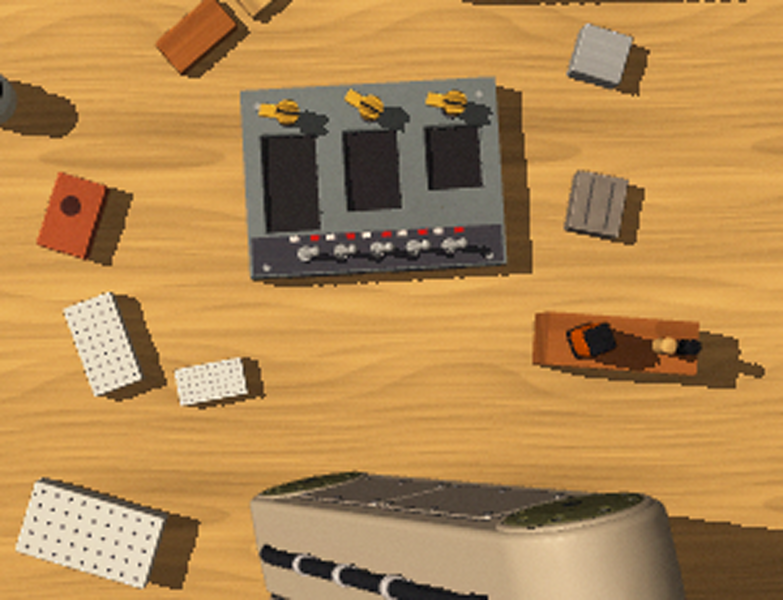

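The crop shows the hearth with pockets a, b, c left to right and clips pointing left. All three blocks are there: white mid-size at (100,345), red at (71,215), grooved pumice at (598,205). The steel block is at (600,55), and the driver stands in its stand at (590,340).

Run:
```python
from h import *
im=cv2.imread('pics/top0.png')
H,S,V=cv2.split(cv2.cvtColor(im,cv2.COLOR_BGR2HSV))
m=((V<62)).astype('uint8')*255; m[:128]=0;m[176:]=0;m[:,:308]=0;m[:,402:]=0
print('pockets');rect(m,'top',44,amin=80)
s=2.61
for u,v in [(241,91),(496,78),(507,263)]: print('corner',pt('top',215+u/s,85+v/s,44).round(1))
for u,v in [(308,253),(343,250),(379,247),(414,245),(456,243)]: print('ball',pt('top',215+u/s,85+v/s,77).round(1))
for u,v in [(285,110),(369,106),(452,101)]: print('screw',pt('top',215+u/s,85+v/s,62).round(1))
r=(((H<9)|(H>172))&(S>140)&(V>110)).astype('uint8')*255; r[:140]=0;r[190:]=0; r[:,:215]=0; r[:,280:]=0
rect(r,'top',32)
o=((H>3)&(H<16)&(S>190)&(V>150)).astype('uint8')*255; o[:195]=0;o[235:]=0;o[:,:410]=0;o[:,500:]=0
rect(o,'top',165,amin=5)
p,q,_=pose(); print(p,q.as_matrix().round(3))
```

```text
pockets
px [389.5 142.5] c [ 608.6 -134. ] size [89.1 70.3] axis deg 178.6
px [358.5 146.5] c [597.9 -39.1] size [113.6  76.5] axis deg 178.8
px [327.5 150.5] c [587.3  55.7] size [138.1  76.4] axis deg 179.0
corner [682.4 115.8  44. ]
corner [ 692.8 -183.6   44. ]
corner [ 475.1 -191.1   44. ]
ball [488.1  41.2  77. ]
ball [490.9   1.2  77. ]
ball [493.6 -39.9  77. ]
ball [495.3 -79.8  77. ]
ball [ 496.8 -127.8   77. ]
screw [655.7  64.6  62. ]
screw [658.8 -32.7  62. ]
screw [ 663. -129.   62.]
px [242.  167.1] c [541.8 318.8] size [88.2 57. ] axis deg 161.9
px [471.7 224.3] c [ 356.3 -341.8] size [53.  17.9] axis deg 85.0
px [452.3 216.2] c [ 379.9 -288.5] size [162.6  55.6] axis deg 84.7
[ 181.21875078 -545.22442282  230.49854801] [[ 0.949  0.315 -0.   ]
 [ 0.315 -0.949  0.002]
 [ 0.    -0.002 -1.   ]]
```

Run:
```python
from h import *
go(499,-195,200,2); go(499,-195,120,2)
```

```text
shift cm [ 41.2  -23.21   3.1 ] turn 16.4 heading 18.4 pos [ 181.2 -545.2  230.5] q6 1.43
shift cm [ 41.2 -23.2  11.1] turn 16.4 heading 18.4 pos [ 181.2 -545.2  230.5] q6 1.43
```

{"method": "apply_moves", "body": {"series": [[20, -11, 0, 8, 0], [41.2, -23.2, 3, 16.4, 0], [41.2, -23.2, 3, 16.4, 0], [41.2, -23.2, 3, 16.4, 0], [41.2, -23.2, 3, 16.4, 0], [41.2, -23.2, 3, 16.4, 0], [41.2, -23.2, 3, 16.4, 0], [41.2, -23.2, 3, 16.4, 0], [41.2, -23.2, 8, 16.4, 0], [41.2, -23.2, 11.1, 16.4, 0], [41.2, -23.2, 11.1, 16.4, 0], [41.2, -23.2, 11.1, 16.4, 0]]}}

```text
t: 1.6
tool_pos: [499.6, -196.0, 121.3]
tool_rot: [1.0, 0.017, 0.0, 0.0]
contact_force: [0.0, 0.5, 0.5]
grip_width: 0.1
grip_force: 0.0
```

Run:
```python
from h import *
im=bot.snapshot('wrist'); cv2.imwrite('pics/w1.png',im); print(bot.camera_params('wrist'))
go(500,-195,79.5,2); print(proj('wrist',[493,-40,80]),bot.read_state()['contact_force'])
```

```text
{'fx': 309.70691628693146, 'fy': 309.70691628693146, 'cx': 318.19807276257706, 'cy': 189.90504487372706, 'xyz': array([ 573.31216111, -193.78456643,  264.4495571 ]), 'orientation': array([-0.10532879,  0.10097368, -0.68741811,  0.71145379])}
shift cm [-0.01 -0.14  4.24] turn -0.0 heading 2.0 pos [ 500.  -196.4  121.9] q6 2.58
(np.float64(111.3245153122148), np.float64(214.41885457582967)) [ 0.49045078 -0.26228809  0.13252374]
```

View pics/w1.png

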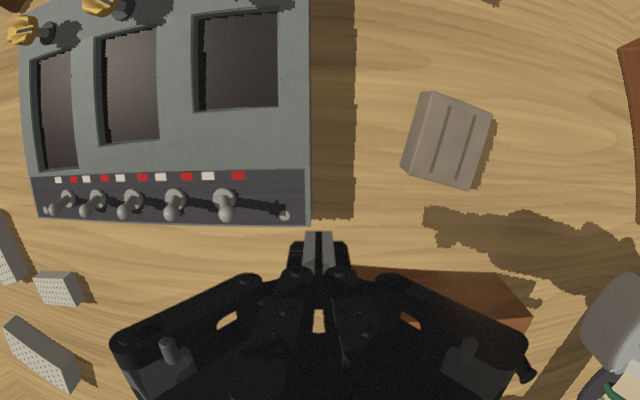

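The wrist view shows the toggle feet at about (222,197), (175,197), (133,197), (97,197) and (68,197), with the pumice block at (447,141).

Run:
```python
from h import *
for u,v in [(222,197),(175,197),(133,197),(97,197),(68,197)]: print(pt('wrist',u,v,46).round(1))
for u,v in [(226,214),(172,213),(127,211),(87,210),(58,210)]: print('ball',pt('wrist',u,v,78).round(1))
for u,v in [(304,170),(310,224),(40,225)]: print('c',pt('wrist',u,v,44).round(1))
```

```text
[ 499.3 -122.8   46. ]
[497.7 -82.1  46. ]
[495.9 -40.1  46. ]
[494.    2.7  46. ]
[492.1  43.9  46. ]
ball [ 498.3 -135.2   78. ]
ball [496.8 -94.5  78. ]
ball [496.  -54.8  78. ]
ball [494.1 -11.8  78. ]
ball [491.5  26.6  78. ]
c [ 521.7 -185.4   44. ]
c [ 479.2 -191.    44. ]
c [456.2 107.4  44. ]
```

{"method": "apply_moves", "body": {"series": [[0, 0, 4.2, 0, 0], [0, 0, 4.2, 0, 0], [0, -3, 4.2, 0, 0], [0, -5, 4.2, 0, 0], [0, -7, 4.2, 0, 0], [0, -9, 4.2, 0, 0], [0, -11, 4.2, 0, 0], [0, -13, 4.2, 0, 0], [0, -15, 4.2, 0, 0], [0, -17, 4.2, 0, 0], [0, -19, 4.2, 0, 0], [0, -21, 4.2, 0, 0], [0, -23, 4.2, 0, 0], [0, -25, 4.2, 0, 0], [0, -27, 4.2, 0, 0], [0, -27, -8, 0, 8.54], [0, -27, -10, 0, 8.54], [0, -27, -10, 0, 8.54]]}}

```text
t: 3.9
tool_pos: [491.3, 75.3, 224.4]
tool_rot: [1.0, 0.018, 0.003, -0.0]
contact_force: [0.4, 0.4, -1.1]
grip_width: 54.6
grip_force: 0.0
```

Run:
```python
from h import *
im=bot.snapshot('wrist'); cv2.imwrite('pics/w2.png',im); print(bot.camera_params('wrist'))
go(600,200,250,2)
```

```text
{'fx': 309.70691628693146, 'fy': 309.70691628693146, 'cx': 318.19807276257706, 'cy': 189.90504487372706, 'xyz': array([564.10044194,  77.67929756, 367.88029688]), 'orientation': array([-0.1032511 ,  0.09983227, -0.68715095,  0.71217715])}
shift cm [ 11.31 -12.08  -2.43] turn 0.0 heading 2.0 pos [491.4  75.3 224.9] q6 3.1
```

View pics/w2.png

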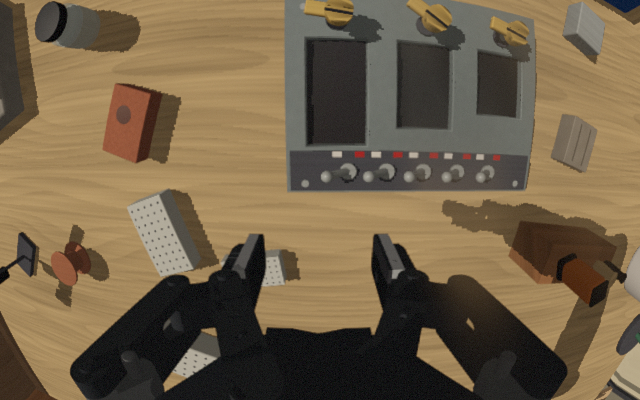

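Toggles now all lie left: balls at (326,177), (368,176), (410,175), (446,176) and (482,177), left of their feet. Next come the pockets and blocks.

```bash
cat >> h.py <<'E'
def mrect(m,n,z,p=None,amin=200,ext=0):
    """contours -> points on plane z -> min area rect, metric"""
    out=[]
    for c in cv2.findContours(m,cv2.RETR_EXTERNAL,cv2.CHAIN_APPROX_NONE)[0]:
        if cv2.contourArea(c)<amin: continue
        q=np.array([pt(n,u,v,z,p)[:2] for u,v in c[:,0].astype(float)],np.float32)
        b=cv2.boxPoints(cv2.minAreaRect(q)); e=b[1]-b[0],b[2]-b[1]; L=[np.linalg.norm(k) for k in e]; k=e[int(np.argmax(L))]
        a=(np.degrees(np.arctan2(k[1],k[0]))+90)%180-90
        print('px',c[:,0].mean(0).round(0),'c',b.mean(0).round(1),'size',np.round(sorted(L)[::-1],1),'axis',round(float(a),1)); out.append((b.mean(0),a))
    return out
def hsv(im): return cv2.split(cv2.cvtColor(im,cv2.COLOR_BGR2HSV))
def mk(c): return cv2.morphologyEx(c.astype('uint8')*255,cv2.MORPH_OPEN,np.ones((3,3)))
def win(m,x0,x1,y0,y1):
    k=np.zeros_like(m); k[y0:y1,x0:x1]=m[y0:y1,x0:x1]; return k
E
python3 - <<'E'
from h import *
im=cv2.imread('pics/w2.png'); H,S,V=hsv(im); p=bot.camera_params('wrist')
for u,v in [(326,177),(368,176),(410,175),(446,176),(482,177)]: print('ball',pt('wrist',u,v,71,p).round(1))
for u,v in [(348,172),(388,172),(423,172),(457,172),(488,173)]: print('foot',pt('wrist',u,v,46,p).round(1))
print('pock');mrect(win(mk(V<70),295,530,35,150),'wrist',44,p)
print([V[90,x] for x in range(296,320,2)],[V[90,x] for x in range(355,375,2)])
w=cv2.morphologyEx(mk((S<45)&(V>165)),cv2.MORPH_CLOSE,np.ones((9,9)))
print('white');mrect(win(w,120,210,180,285),'wrist',32,p)
r=mk(((H<9)|(H>172))&(S>110)&(V>110)); r=cv2.morphologyEx(r,cv2.MORPH_CLOSE,np.ones((15,15)))
print('red');mrect(win(r,90,180,70,170),'wrist',32,p)
for n,(x,y) in dict(side=(150,155),top=(130,135)).items(): print(n,im[y,x])
E
```

```text
ball [489.7  67.4  71. ]
ball [492.3  25.6  71. ]
ball [495.3 -18.   71. ]
ball [496.1 -58.5  71. ]
ball [ 497.2 -103.4   71. ]
foot [489.8  43.2  46. ]
foot [491.7  -0.6  46. ]
foot [493.6 -41.   46. ]
foot [495.7 -83.4  46. ]
foot [ 496.9 -126.4   46. ]
pock
px [496.  84.] c [ 602.9 -128.1] size [72.7 57.7] axis 2.6
px [427.  76.] c [596.6 -42.9] size [108.8  78.8] axis 2.0
px [338.  86.] c [577.5  54. ] size [118.5  75.6] axis 2.0
[np.uint8(115), np.uint8(117), np.uint8(113), np.uint8(116), np.uint8(100), np.uint8(57), np.uint8(25), np.uint8(29), np.uint8(31), np.uint8(48), np.uint8(51), np.uint8(50)] [np.uint8(50), np.uint8(44), np.uint8(41), np.uint8(48), np.uint8(45), np.uint8(67), np.uint8(109), np.uint8(119), np.uint8(114), np.uint8(111)]
white
px [159. 236.] c [390.8 283.4] size [108.4  56.8] axis 19.3
red
side [51 73 91]
top [ 59  86 151]
```

All toggles are off, with balls 24 mm to +y of their feet. Now a look over the hearth centre.

{"method": "apply_moves", "body": {"series": [[2, 6, 0, 0, 8.54], [2, 11.2, -2, 0, 8.54], [2, 11.2, -4, 0, 8.54], [2, 11.2, -4, 0, 8.54], [2, 11.2, -4, 0, 8.54]]}}

```text
t: 4.58
tool_pos: [513.0, -36.1, 258.9]
tool_rot: [1.0, 0.018, -0.001, -0.0]
contact_force: [-0.3, -0.6, -0.1]
grip_width: 85.6
grip_force: 0.0
```

Run:
```python
from h import *
im=bot.snapshot('wrist'); p=bot.camera_params('wrist'); cv2.imwrite('pics/w3.png',im); H,S,V=hsv(im)
m=mk(V<70); m=cv2.morphologyEx(m,cv2.MORPH_OPEN,np.ones((21,21)))
a,b=[proj('wrist',x,p) for x in([670,110,44],[525,-185,44])]; print(a,b,p['xyz'])
mrect(win(m,int(a[0]),int(b[0]),int(a[1]),int(b[1])),'wrist',44,p,ext=0)
cv2.imwrite('pics/w3m.png',np.vstack([cv2.resize(im,(480,300)),cv2.resize(cv2.cvtColor(m,cv2.COLOR_GRAY2BGR),(480,300))]))
go(390,284,250,199.3);go(390,284,250,19.3)
```

```text
(np.float64(200.05701235764462), np.float64(30.573739564662134)) (np.float64(439.2680847364249), np.float64(157.31431118364492)) [586.80037265 -33.57028235 401.16050028]
px [239. 107.] c [575.   59.7] size [112.   63.8] axis 2.2
px [400.  90.] c [ 602.5 -128.8] size [72.5 59.8] axis 3.2
px [320.  96.] c [588.7 -35.3] size [92.  62.5] axis 2.2
shift cm [-11.14 -32.42   0.93] turn 162.8 heading 2.1 pos [512.9 -36.  258.9] q6 2.88
shift cm [-11.14 -32.42   0.93] turn -17.2 heading 2.1 pos [512.9 -36.  258.9] q6 2.88
```

View pics/w3m.png

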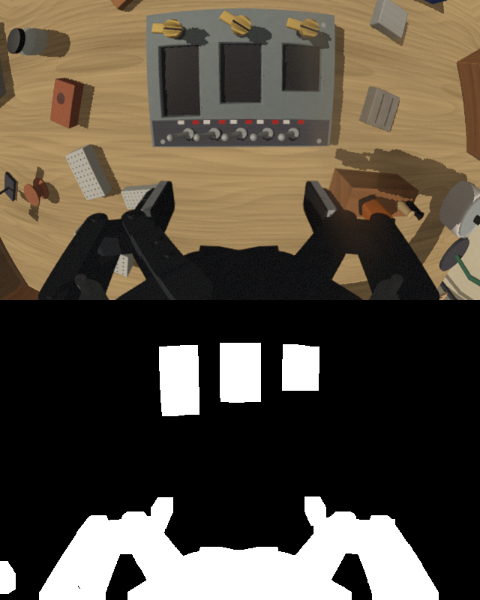

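The mask view shows the three pockets clean (a left, b middle, c right) with yaw about 2.2°. Now over to the white block with heading near 199°.

{"method": "apply_moves", "body": {"series": [[-2, -16, 1, 50, 8.54], [-4, -33, 1, 162.8, 8.54], [-4, -33, 1, 162.8, 8.54], [-4, -33, 1, 162.8, 8.54], [-4, -33, 1, 162.8, 8.54], [-4, -33, 1, 162.8, 8.54], [-4, -33, 1, 162.8, 8.54], [-4, -33, 1, 162.8, 8.54], [-4, -33, 1, 162.8, 8.54], [-4, -33, 1, 162.8, 8.54], [-4, -33, 1, 162.8, 8.54], [-4, -33, 1, 162.8, 8.54], [-4, -33, 1, 162.8, 8.54], [-4, -33, 1, 162.8, 8.54], [-4, -33, 1, 162.8, 8.54], [-4, -33, 1, 162.8, 8.54], [-4, -33, 1, 162.8, 8.54], [-4, -33, 1, 162.8, 8.54]]}}

```text
t: 6.88
tool_pos: [279.3, 41.9, 433.0]
tool_rot: [-0.612, 0.731, -0.21, 0.217]
contact_force: [-0.8, -0.5, -0.3]
grip_width: 85.1
grip_force: 0.0
```

Run:
```python
from h import *
im=bot.snapshot('wrist'); p=bot.camera_params('wrist'); cv2.imwrite('pics/w4.png',im); H,S,V=hsv(im)
w=cv2.morphologyEx(mk((S<50)&(V>150)),cv2.MORPH_CLOSE,np.ones((11,11)))
print(proj('wrist',[390,284,32],p),p['xyz'].round(0))
for z in(32,): mrect(w,'wrist',z,p)
r=mk(((H<10)|(H>172))&(S>90)&(V>90)); r=cv2.morphologyEx(r,cv2.MORPH_CLOSE,np.ones((15,15)))
print('red',proj('wrist',[542,319,32],p));mrect(r,'wrist',32,p)
go(390,284,200,199.3)
```

```text
(np.float64(411.31233681463914), np.float64(260.54568285714606)) [186. -26. 546.]
px [532. 270.] c [151.4 292.5] size [110.4  52.7] axis 74.2
red (np.float64(349.2363122964345), np.float64(266.3735482323537))
shift cm [-24.31   9.05  24.3 ] turn 60.8 heading -99.9 pos [280.8  40.1 434.4] q6 2.89
```

View pics/w4.png

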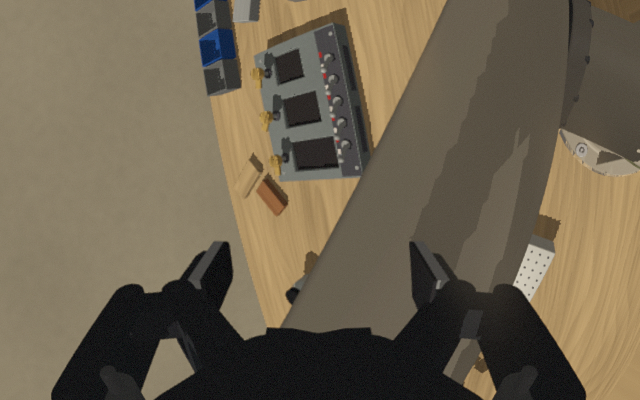

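The wrist view shows the arm tilted: the turn went the wrong way round past the wrist joint's limit. I'll check the joints and then recover.

{"method": "apply_moves", "body": {"series": [[0, 0, 0, 0, 8.54]]}}

```text
t: 7.05
tool_pos: [279.3, 38.2, 432.9]
tool_rot: [-0.61, 0.732, -0.213, 0.216]
contact_force: [-0.1, 0.1, 0.6]
grip_width: 85.3
grip_force: 0.0
```

Run:
```python
from h import *
p,r,s=pose(); print(p,r.as_matrix().round(2),s['qpos'].round(2),s['qd'].round(2))
```

```text
[279.34667812  38.17432746 432.93713025] [[-0.16 -0.8   0.58]
 [-0.99  0.16 -0.05]
 [-0.06 -0.58 -0.82]] [-1.94 -0.86 -0.36  2.27  0.59  2.89] [ 0.08  0.   -0.02 -0.03  0.01  0.  ]
```

{"method": "apply_moves", "body": {"series": [[0, 0, 0, -30, 8.54], [0, 0, 0, -30, 8.54], [0, 0, 0, -30, 8.54], [0, 0, 0, -30, 8.54]]}}

```text
t: 7.55
tool_pos: [279.0, 40.8, 432.7]
tool_rot: [0.781, -0.546, 0.261, -0.155]
contact_force: [0.7, -0.7, -1.0]
grip_width: 85.5
grip_force: 0.0
```

Run:
```python
from h import *
p,r,s=pose(); print(p,r.as_matrix().round(2),s['qpos'].round(2),s['qd'].round(2))
```

```text
[278.96114786  40.81604085 432.72773491] [[ 0.27 -0.77  0.58]
 [-0.93 -0.36 -0.04]
 [ 0.24 -0.53 -0.82]] [-1.93 -0.86 -0.36  2.27  0.59  2.37] [-0.02  0.    0.01  0.01 -0.01  0.05]
```

```bash
cat >> h.py <<'E'
def st():
    p,r,s=pose(); m=r.as_matrix(); print('pos',p.round(0),'toolz',m[:,2].round(3),'toolx',m[:,0].round(2),'q',s['qpos'].round(2),'t',round(s['t'],1),'f',np.round(s['contact_force'],1))
E
python3 - <<'E'
from h import *
st();go(420,40,430);go(480,40,450)
E
```

```text
pos [279.  41. 433.] toolz [ 0.577 -0.043 -0.816] toolx [ 0.27 -0.93  0.24] q [-1.93 -0.86 -0.36  2.27  0.59  2.37] t 7.5 f [ 0.7 -0.7 -1. ]
shift cm [  3.79 -10.71   8.36] turn None heading -74.0 pos [279.   40.8 432.7] q6 2.37
shift cm [  5.88 -16.39  10.19] turn None heading -74.0 pos [279.   40.8 432.7] q6 2.37
```

{"method": "apply_moves", "body": {"series": [[1.5, -4, 2.5, 0, 8.54], [3, -8, 5, 0, 8.54], [4.4, -12, 7.5, 0, 8.54], [5.9, -16.4, 10.2, 0, 8.54], [5.9, -16.4, 10.2, 0, 8.54], [5.9, -16.4, 10.2, 0, 8.54], [5.9, -16.4, 10.2, 0, 8.54], [5.9, -16.4, 10.2, 0, 8.54]]}}

```text
t: 8.55
tool_pos: [296.1, 32.7, 439.1]
tool_rot: [0.775, -0.546, 0.277, -0.159]
contact_force: [-0.3, -0.1, -0.2]
grip_width: 85.4
grip_force: 0.0
```

```bash
python3 -c "
from h import *
st()"
```

```text
pos [296.  33. 439.] toolz [ 0.603 -0.056 -0.796] toolx [ 0.25 -0.93  0.26] q [-2.04 -0.86 -0.37  2.34  0.6   2.24] t 8.6 f [-0.3 -0.1 -0.2]
```

Run:
```python
from h import *
go(220,-140,445);go(130,-330,450)
```

```text
shift cm [14.37 11.54 -4.1 ] turn None heading -75.0 pos [296.1  32.7 439.1] q6 2.24
shift cm [29.98 24.79 -8.87] turn None heading -75.0 pos [296.1  32.7 439.1] q6 2.24
```

{"method": "apply_moves", "body": {"series": [[3.7, 2.9, -1, 0, 8.54], [7.3, 5.8, -2, 0, 8.54], [11, 8.7, -3, 0, 8.54], [14.4, 11.5, -4.1, 0, 8.54], [14.4, 11.5, -4.1, 0, 8.54]]}}

```text
t: 9.18
tool_pos: [219.4, -143.4, 445.0]
tool_rot: [0.774, -0.547, 0.277, -0.16]
contact_force: [0.3, 1.4, -0.3]
grip_width: 85.5
grip_force: 0.0
```

```bash
python3 -c "
from h import *
st()
go(130,-330,450)"
```

```text
pos [ 219. -143.  445.] toolz [ 0.603 -0.056 -0.795] toolx [ 0.25 -0.93  0.25] q [-1.93 -0.52 -0.31  1.97  0.62  2.38] t 9.2 f [ 0.3  1.4 -0.3]
shift cm [15.34 13.06 -4.74] turn None heading -75.1 pos [ 219.4 -143.4  445. ] q6 2.38
```

{"method": "apply_moves", "body": {"series": [[3.8, 3.3, -1.2, 0, 8.54], [7.7, 6.5, -2.4, 0, 8.54], [11.5, 9.8, -3.6, 0, 8.54], [15.3, 13.1, -4.7, 0, 8.54], [15.3, 13.1, -4.7, 0, 8.54], [15.3, 13.1, -4.7, 0, 8.54]]}}

```text
t: 9.93
tool_pos: [131.7, -325.7, 449.8]
tool_rot: [0.775, -0.546, 0.277, -0.16]
contact_force: [0.4, 0.1, -0.7]
grip_width: 85.5
grip_force: 0.0
```

```bash
python3 -c "
from h import *
st()
go(330,-290,450);go(420,-40,450)"
```

```text
pos [ 132. -326.  450.] toolz [ 0.604 -0.054 -0.795] toolx [ 0.25 -0.93  0.25] q [-1.99 -0.13 -0.08  1.87  0.61  2.31] t 9.9 f [ 0.4  0.1 -0.7]
shift cm [  1.65 -16.27  11.76] turn None heading -74.9 pos [ 131.7 -325.7  449.8] q6 2.31
shift cm [-19.45 -31.91  15.86] turn None heading -74.9 pos [ 131.7 -325.7  449.8] q6 2.31
```

{"method": "apply_moves", "body": {"series": [[0.3, -3, 2, -10, 8.54], [0.6, -6, 4, -20, 8.54], [1, -9, 6, -30, 8.54], [1.3, -12, 8, -40, 8.54], [1.6, -16, 11.8, -50, 8.54], [1.6, -16, 11.8, -60, 8.54], [-3, -19, 12.6, -70, 8.54], [-7, -22.5, 13.5, -80, 8.54], [-11, -26, 14.3, -90, 8.54], [-15, -29, 15, -100, 8.54], [-19.5, -32, 15.9, -110, 8.54], [-19.5, -32, 15.9, -120, 8.54], [-19.5, -32, 15.9, -130, 8.54], [-19.5, -32, 15.9, -140, 8.54], [-19.5, -32, 15.9, -150, 8.54], [-19.5, -32, 15.9, -150, 8.54], [-19.5, -32, 15.9, -150, 8.54]]}}

```text
t: 12.05
tool_pos: [419.7, -39.8, 449.4]
tool_rot: [0.728, 0.606, 0.226, 0.226]
contact_force: [0.7, -0.5, 0.1]
grip_width: 85.3
grip_force: 0.0
```

```bash
python3 -c "
from h import *
st()
go(330,-40,450);go(420,-40,450)"
```

```text
pos [420. -40. 449.] toolz [ 0.603 -0.056 -0.795] toolx [0.16 0.99 0.05] q [-0.44 -0.51 -0.36  1.1   0.21  1.38] t 12.1 f [ 0.7 -0.5  0.1]
shift cm [-1.48 -6.96 -5.46] turn None heading 80.6 pos [419.7 -39.8 449.4] q6 1.38
shift cm [-0.01  0.06 -0.03] turn None heading 80.6 pos [419.7 -39.8 449.4] q6 1.38
```

```bash
python3 -c "
from h import *
go(330,45,450);go(250,52,450)"
```

```text
shift cm [ 6.89 -8.35 -5.93] turn None heading 80.6 pos [419.7 -39.8 449.4] q6 1.38
shift cm [  6.27 -14.71 -10.8 ] turn None heading 80.6 pos [419.7 -39.8 449.4] q6 1.38
```

{"method": "apply_moves", "body": {"series": [[3.4, -4.2, -3, 0, 8.54], [6.9, -8.3, -5.9, 0, 8.54], [6.9, -8.3, -5.9, 0, 8.54], [6.8, -10.5, -7.7, 0, 8.54], [6.6, -12.5, -9.2, 0, 8.54], [6.6, -12.5, -9.2, 0, 8.54]]}}

```text
t: 12.8
tool_pos: [277.6, 49.5, 451.2]
tool_rot: [0.728, 0.606, 0.226, 0.227]
contact_force: [0.3, 0.3, 0.5]
grip_width: 85.2
grip_force: 0.0
```

```bash
python3 -c "
from h import *
st()
go(200,52,450);go(150,52,450)"
```

```text
pos [278.  50. 451.] toolz [ 0.604 -0.057 -0.795] toolx [0.16 0.98 0.05] q [-0.15 -0.77 -0.41  1.28  0.03  1.62] t 12.8 f [0.3 0.3 0.5]
shift cm [-1.03 -6.16 -4.62] turn None heading 80.6 pos [277.6  49.5 451.2] q6 1.62
shift cm [ -1.85 -10.06  -7.64] turn None heading 80.6 pos [277.6  49.5 451.2] q6 1.62
```

Close to the q2 limit (-0.86). Now push inward past it in small steps.

{"method": "apply_moves", "body": {"series": [[-0.5, -3, -2.3, 0, 8.54], [-1, -6.2, -4.6, 0, 8.54], [-1.4, -8, -6.1, 0, 8.54], [-1.8, -10, -7.6, 0, 8.54]]}}

```text
t: 13.3
tool_pos: [163.4, 62.1, 448.2]
tool_rot: [0.733, 0.604, 0.219, 0.224]
contact_force: [0.1, 1.2, -0.3]
grip_width: 85.4
grip_force: 0.0
```

```bash
python3 -c "
from h import *
st()
go(120,48,450)"
```

```text
pos [163.  62. 448.] toolz [ 0.591 -0.065 -0.804] toolx [0.18 0.98 0.05] q [ 0.43 -0.86 -0.39  1.48 -0.31  2.1 ] t 13.3 f [ 0.1  1.2 -0.3]
shift cm [-2.14 -3.07 -2.61] turn None heading 79.9 pos [163.4  62.1 448.2] q6 2.1
```

```bash
cat > kin.py <<'E'
import numpy as np
from scipy.optimize import least_squares
from scipy.spatial.transform import Rotation as R
D=[([-1.3896,.3139,.0451,1.3036,0,1.4312],[181.2,-545.2,230.5]),([-1.94,-.86,-.36,2.27,.59,2.89],[279.3,38.2,432.9]),
([-1.93,-.86,-.36,2.27,.59,2.37],[279,40.8,432.7]),([-2.04,-.86,-.37,2.34,.6,2.24],[296.1,32.7,439.1]),([-1.93,-.52,-.31,1.97,.62,2.38],[219.4,-143.4,445]),
([-1.99,-.13,-.08,1.87,.61,2.31],[131.7,-325.7,449.8]),([-.44,-.51,-.36,1.1,.21,1.38],[419.7,-39.8,449.4]),([-.15,-.77,-.41,1.28,.03,1.62],[277.6,49.5,451.2]),([.43,-.86,-.39,1.48,-.31,2.1],[163.4,62.1,448.2])]
ry=lambda a:R.from_euler('y',a); rz=lambda a:R.from_euler('z',a)
def fk(q,g):
    h,r0,ux,uz,fx,fz,wx,wy,wz,L=g; S=q[1]-q[2]+q[3]
    p=np.array([r0,0,h])+ry(q[1]).apply([ux,0,uz])+ry(q[1]-q[2]).apply([fx,0,fz])+ry(S).apply([wx,wy,wz])+(ry(S)*rz(q[4])).apply([L,0,0])
    return rz(q[0]).apply(p)
def rot(q):
    S=q[1]-q[2]+q[3]; return rz(q[0])*ry(S)*rz(q[4])*R.from_euler('x',q[5])*C
C=None
def setC():
    global C
    q=D[0][0];S=q[1]-q[2]+q[3]; m=R.from_quat([.98716,.159718,0,-.0008])
    C=(rz(q[0])*ry(S)*rz(q[4])*R.from_euler('x',q[5])).inv()*m
setC()
lo=np.array([-2.76,-.86,-1.03,-2.2,-1.47,-3.14]);hi=np.array([2.76,1.69,1.26,2.34,1.5,3.14])
def fit():
    g0=np.array([200,0,0,400,400,0,0,80,0,250.])
    f=lambda g:np.concatenate([np.concatenate([(fk(q,g)-p) for q,p in D]),(g-g0)*.01])
    s=least_squares(f,g0); return s.x,np.abs(s.fun[:-10]).max()
if __name__=='__main__':
    g,e=fit(); print(g.round(0),e)
    for q in [[.43,-.86,-.39,1.48,-.31,2.1],[-.44,-.51,-.36,1.1,.21,1.38]]: print(rot(q).as_matrix().round(2))
E
python3 kin.py
```

```text
[239.  -5.  -4. 528. 416.  42. 141.  80.   3. 300.] 1.915541502962924
[[ 0.17  0.79  0.59]
 [ 0.98 -0.17 -0.07]
 [ 0.05  0.59 -0.81]]
[[ 0.16  0.78  0.6 ]
 [ 0.99 -0.16 -0.05]
 [ 0.06  0.6  -0.8 ]]
```

```bash
cat > sim.py <<'E'
from kin import *
g,_=fit()
def solve(q,P,Rt,w):
    f=lambda x:np.concatenate([(fk(x,g)-P)/w,(rot(x)*Rt.inv()).as_rotvec()])
    return least_squares(f,np.clip(q,lo+1e-4,hi-1e-4),bounds=(lo,hi),max_nfev=60).x
def path(q,P,w,n=6):
    Rt=rot(q); p0=fk(q,g)
    for i in range(1,n+1): q=solve(q,p0+(P-p0)*i/n,Rt,w)
    return q
tz=lambda q:rot(q).as_matrix()[:,2]
if __name__=='__main__':
    q0=np.array([-.15,-.77,-.41,1.28,.03,1.62]); res=[]
    for x in (-200,0,100,200,300,400):
      for y in (60,):
        for z in (150,250,350,450,600):
          a=path(q0,np.array([300,50,z]),200,4); 
          b=path(a,np.array([x,y,z]),200,5)
          print(x,z,'start',a.round(2)[1:5],'->',b.round(2),'pos',fk(b,g).round(0),'tz',tz(b).round(2))
E
python3 sim.py
```

```text
-200 150 start [-0.65 -1.03  0.66 -0.05] -> [ 1.45 -0.8  -0.94  1.43  0.12  3.14] pos [-112.   50.  150.] tz [-0.12  0.02 -0.99]
-200 250 start [-0.82 -0.91  0.83  0.  ] -> [ 1.47 -0.8  -0.69  1.65  0.09  3.14] pos [-102.   50.  250.] tz [-0.08  0.04 -1.  ]
-200 350 start [-0.79 -0.67  1.04  0.  ] -> [ 1.47 -0.74 -0.44  1.84  0.09  3.14] pos [-102.   50.  350.] tz [-0.08  0.04 -1.  ]
-200 450 start [-0.73 -0.41  1.23  0.  ] -> [ 0.25 -0.86  0.05  2.34 -0.    2.  ] pos [-136.   47.  499.] tz [ 0.14  0.03 -0.99]
-200 600 start [-0.58  0.02  1.52  0.  ] -> [ 0.19 -0.86  0.46  2.34 -0.02  1.9 ] pos [-123.   53.  620.] tz [ 0.52  0.08 -0.85]
0 150 start [-0.65 -1.03  0.66 -0.05] -> [ 1.42 -0.76 -0.97  1.33 -0.34  3.14] pos [ 28.  56. 150.] tz [ 0.33 -0.03 -0.94]
0 250 start [-0.82 -0.91  0.83  0.  ] -> [ 1.44 -0.78 -0.74  1.56 -0.38  3.14] pos [ 39.  55. 250.] tz [ 0.37 -0.   -0.93]
0 350 start [-0.79 -0.67  1.04  0.  ] -> [ 1.44 -0.73 -0.49  1.76 -0.38  3.14] pos [ 39.  55. 350.] tz [ 0.37 -0.   -0.93]
0 450 start [-0.73 -0.41  1.23  0.  ] -> [ 1.44 -0.65 -0.22  1.95 -0.38  3.14] pos [ 3
[... 1959 characters left out ...]
 -0.57  0.02  1.51 -0.05  1.73] pos [300.  60. 600.] tz [ 0.6  -0.06 -0.8 ]
400 150 start [-0.65 -1.03  0.66 -0.05] -> [ 0.   -0.35 -0.97  0.42 -0.07  1.75] pos [400.  60. 150.] tz [ 0.51 -0.07 -0.86]
400 250 start [-0.82 -0.91  0.83  0.  ] -> [-0.01 -0.53 -0.86  0.6  -0.06  1.73] pos [400.  60. 250.] tz [ 0.6  -0.06 -0.8 ]
400 350 start [-0.79 -0.67  1.04  0.  ] -> [-0.01 -0.56 -0.62  0.85 -0.06  1.73] pos [400.  60. 350.] tz [ 0.6  -0.06 -0.8 ]
400 450 start [-0.73 -0.41  1.23  0.  ] -> [-0.01 -0.53 -0.37  1.08 -0.06  1.73] pos [400.  60. 450.] tz [ 0.6  -0.06 -0.8 ]
400 600 start [-0.58  0.02  1.52  0.  ] -> [-0.01 -0.41  0.06  1.4  -0.06  1.73] pos [400.  60. 600.] tz [ 0.6  -0.06 -0.8 ]
```

Run:
```python
from sim import *
q0=np.array([-.15,-.77,-.41,1.28,.03,1.62])
a=path(q0,np.array([320,60,250]),200,4)
for w in (100,400):
  for x in (260,300,340):
    for z in (120,60,20,-40):
      b=path(a,np.array([x,60,z]),w,6)
      print(w,x,z,'->',b.round(2),'pos',fk(b,g).round(0),'tz',tz(b).round(2))
```

```text
100 260 120 -> [ 0.15 -0.55 -1.03  0.71 -0.19  1.91] pos [263.  63. 128.] tz [ 0.39 -0.13 -0.91]
100 260 60 -> [ 0.29 -0.25 -1.03  0.59 -0.32  2.09] pos [266.  66.  69.] tz [ 0.27 -0.24 -0.93]
100 260 20 -> [ 0.39 -0.05 -1.03  0.5  -0.4   2.23] pos [267.  69.  28.] tz [ 0.23 -0.33 -0.92]
100 260 -40 -> [ 0.54  0.26 -1.03  0.33 -0.54  2.47] pos [267.  72. -35.] tz [ 0.23 -0.47 -0.85]
100 300 120 -> [ 0.08 -0.48 -1.03  0.6  -0.14  1.83] pos [303.  62. 126.] tz [ 0.42 -0.11 -0.9 ]
100 300 60 -> [ 0.17 -0.23 -1.03  0.5  -0.23  1.95] pos [305.  64.  68.] tz [ 0.3  -0.18 -0.94]
100 300 20 -> [ 0.23 -0.06 -1.03  0.41 -0.29  2.03] pos [307.  66.  27.] tz [ 0.24 -0.24 -0.94]
100 300 -40 -> [ 0.33  0.19 -1.03  0.26 -0.39  2.17] pos [308.  68. -35.] tz [ 0.2  -0.33 -0.92]
100 340 120 -> [ 0.04 -0.41 -1.03  0.48 -0.11  1.79] pos [342.  61. 124.] tz [ 0.45 -0.09 -0.89]
100 340 60 -> [ 0.1  -0.19 -1.03  0.39 -0.17  1.86] pos [345.  63.  66.] tz [ 0.35 -0.14 -0.93]
100 340 20 -> [ 0.14 -0.05 -1.03  0.31 -0.22  1.92] pos [346.  64.  26.] tz [ 0.29 -0.18 -0.94]
100 340 -40 -> [ 0.2   0.18 -1.03  0.18
[... 515 characters left out ...]
.] tz [ 0.52 -0.08 -0.85]
400 300 60 -> [ 0.21 -0.4  -1.03  0.48 -0.21  1.95] pos [330.  88. 124.] tz [ 0.47 -0.12 -0.88]
400 300 20 -> [ 0.29 -0.23 -1.03  0.38 -0.27  2.03] pos [343. 103.  88.] tz [ 0.43 -0.15 -0.89]
400 300 -40 -> [ 0.41  0.05 -1.03  0.18 -0.36  2.17] pos [360. 128.  17.] tz [ 0.4  -0.21 -0.89]
400 340 120 -> [ 0.06 -0.49 -1.03  0.47 -0.11  1.8 ] pos [355.  69. 154.] tz [ 0.53 -0.08 -0.84]
400 340 60 -> [ 0.13 -0.3  -1.03  0.35 -0.16  1.87] pos [373.  81. 111.] tz [ 0.48 -0.1  -0.87]
400 340 20 -> [ 0.18 -0.15 -1.03  0.26 -0.2   1.92] pos [386.  90.  74.] tz [ 0.44 -0.12 -0.89]
400 340 -40 -> [ 0.25  0.1  -1.03  0.07 -0.26  2.  ] pos [405. 106.   8.] tz [ 0.41 -0.16 -0.9 ]
```

```bash
cat >> h.py <<'E'
def push(P,n=1):
    p,r,s=pose(); return (r.inv().apply(np.array(P)-p)/10).round(1).tolist()
E
python3 -c "
from h import *
st()
print(push([250,60,430]),push([320,60,350]),push([320,60,250]),push([300,30,150]),push([270,0,80]))"
```

```text
pos [163.  62. 448.] toolz [ 0.591 -0.065 -0.804] toolx [0.18 0.98 0.05] q [ 0.43 -0.86 -0.39  1.48 -0.31  2.1 ] t 13.3 f [ 0.1  1.2 -0.3]
[1.2, 5.8, 6.6] [2.0, 6.5, 17.2] [1.5, 0.6, 25.2] [-2.2, -6.4, 32.3] [-6.1, -12.4, 36.3]
```

{"method": "apply_moves", "body": {"series": [[1.2, 5.8, 6.6, 0, 8.54], [1.2, 5.8, 6.6, 0, 8.54], [2, 6.5, 12, 0, 8.54], [2, 6.5, 17.2, 0, 8.54], [1.8, 3.5, 21, 0, 8.54], [1.5, 0.6, 25.2, 0, 8.54], [1.5, 0.6, 25.2, 0, 8.54], [0, -3, 29, 0, 8.54], [-2.2, -6.4, 32.3, 0, 8.54], [-2.2, -6.4, 32.3, 0, 8.54], [-2.2, -6.4, 32.3, 0, 8.54]]}}

```text
t: 14.68
tool_pos: [306.6, 31.6, 195.6]
tool_rot: [0.735, 0.609, 0.208, 0.213]
contact_force: [0.5, -0.9, 0.6]
grip_width: 85.4
grip_force: 0.0
```

```bash
cat >> sim.py <<'E'
def scan(q,grid,w,tgt=(0,0)):
    out=[]
    for P in grid:
        b=path(q,np.array(P,float),w,5); t=tz(b); out.append((np.hypot(t[0],t[1]),P,b.round(2),fk(b,g).round(0),t.round(3)))
    return sorted(out,key=lambda o:o[0])
E
python3 -c "
from h import *
st()
from sim import *
a=path(np.array([.43,-.86,-.39,1.48,-.31,2.1]),np.array([320,60,250]),200,4)
for w in (50,100,200,400,800):
  b=path(a,np.array([300,30,150.]),w,6); print(w,b.round(2),fk(b,g).round(0),tz(b).round(3))
"
```

```text
pos [307.  32. 196.] toolz [ 0.566 -0.06  -0.822] toolx [0.17 0.98 0.05] q [-0.24 -0.79 -1.02  0.74  0.07  1.54] t 14.7 f [ 0.5 -0.9  0.6]
50 [-0.2  -0.63 -1.03  0.69  0.03  1.57] [300.  30. 151.] [ 0.462 -0.062 -0.885]
100 [-0.2  -0.64 -1.03  0.69  0.04  1.57] [301.  30. 154.] [ 0.472 -0.062 -0.88 ]
200 [-0.21 -0.68 -1.03  0.69  0.04  1.56] [303.  31. 163.] [ 0.499 -0.061 -0.865]
400 [-0.23 -0.73 -1.03  0.7   0.06  1.55] [305.  31. 179.] [ 0.542 -0.062 -0.838]
800 [-0.25 -0.78 -1.03  0.71  0.08  1.54] [305.  30. 190.] [ 0.572 -0.064 -0.817]
```

```bash
python3 -c "
from sim import *
q=np.array([-.24,-.79,-1.02,.74,.07,1.54])
for P in [(300,30,50),(300,30,-50),(300,-30,-50),(200,0,0),(200,0,-100),(100,0,-100),(100,-50,0),(0,0,0),(0,-50,100),(100,-50,100)]:
  b=path(q,np.array(P,float),700,6); print(P,b.round(2),fk(b,g).round(0),tz(b).round(3))
"
```

```text
(300, 30, 50) [-0.06 -0.52 -1.03  0.53 -0.04  1.69] [342.  47. 149.] [ 0.499 -0.073 -0.864]
(300, 30, -50) [ 0.16 -0.07 -1.03  0.16 -0.18  1.89] [409.  93.  56.] [ 0.448 -0.108 -0.887]
(300, -30, -50) [-0.53 -0.16 -1.03  0.28  0.21  1.26] [408. -72.  72.] [ 0.451 -0.019 -0.892]
(200, 0, 0) [-1.72 -0.86 -1.03  1.45  0.54  0.02] [232. -30. 153.] [ 0.511 -0.038 -0.858]
(200, 0, -100) [-1.7  -0.86 -1.03  1.43  0.51  0.04] [226. -29. 149.] [ 0.491 -0.036 -0.871]
(100, 0, -100) [-2.76  0.61 -1.03  0.58  0.2  -1.1 ] [   8. -148.  -92.] [ 0.623  0.033 -0.782]
(100, -50, 0) [-2.76  0.02 -1.03  1.1   0.22 -1.09] [  46. -140.   63.] [ 0.578 -0.007 -0.816]
(0, 0, 0) [ 1.39 -0.86 -1.03  1.38 -0.52  3.14] [ 72.   8. 150.] [ 0.493 -0.071 -0.867]
(0, -50, 100) [ 1.39 -0.86 -1.03  1.41 -0.55  3.14] [ 77.  -4. 155.] [ 0.513 -0.102 -0.852]
(100, -50, 100) [-2.76 -0.32 -1.03  1.41  0.23 -1.08] [ 107. -118.  129.] [ 0.555 -0.024 -0.832]
```

```bash
cat > opt.py <<'E'
from sim import *
import sys,itertools
def best(q,w=700,Ds=(150,),k=6):
    out=[]
    for x,y,z in itertools.product((280,340,400),(-60,60),(150,220,300,450)):
        a=path(q,np.array([x,y,z],float),w,3)
        if np.linalg.norm(fk(a,g)-[x,y,z])>15: continue
        for el,az,D in itertools.product((-90,-60,-30,0,40),(150,180,210),Ds):
            e,c=np.radians(el),np.radians(az); d=np.array([np.cos(e)*np.cos(c),np.cos(e)*np.sin(c),np.sin(e)])
            b=path(a,np.array([x,y,z])+D*d,w,3); t=tz(b); p=fk(b,g)
            if p[2]<70 or p[0]<200 or abs(b[0]-a[0])>.7: continue
            out.append((np.hypot(t[0],t[1]),(x,y,z),(np.array([x,y,z])+D*d).round(0),b.round(2),p.round(0),t.round(3)))
    out.sort(key=lambda o:o[0])
    for o in out[:k]: print(*o)
if __name__=='__main__':
    best(np.array([-.24,-.79,-1.02,.74,.07,1.54]))
E
time timeout 500 python3 opt.py
```

```text
0.4907875512077361 (400, -60, 150) [335. -22.  20.] [-0.41 -0.31 -1.03  0.36  0.15  1.38] [398. -36. 114.] [ 0.489 -0.046 -0.871]
0.4919830903941389 (400, 60, 150) [335.  22.  20.] [-0.07 -0.28 -1.03  0.31 -0.04  1.68] [401.  41. 110.] [ 0.486 -0.074 -0.871]
0.5001052332188054 (400, -60, 150) [325. -60.  20.] [-0.72 -0.33 -1.03  0.44  0.32  1.09] [374. -98. 114.] [ 0.499 -0.025 -0.866]
0.5011016158962182 (400, 60, 150) [325.  60.  20.] [ 0.2  -0.25 -1.03  0.29 -0.19  1.92] [382. 102. 103.] [ 0.492 -0.094 -0.865]
0.5123301497195724 (400, -60, 150) [335. -98.  20.] [-0.87 -0.22 -1.03  0.38  0.39  0.95] [ 375. -143.   94.] [ 0.512 -0.019 -0.859]
0.5162384321555122 (400, 60, 150) [335.  98.  20.] [ 0.38 -0.14 -1.03  0.21 -0.29  2.08] [381. 146.  83.] [ 0.506 -0.102 -0.856]
real	0m7.594s
user	0m8.043s
sys	0m0.038s
```

```bash
cat >> sim.py <<'E'
def path2(q,P,deg,w,n=12,lag=0):
    R0=rot(q); p0=fk(q,g)
    for i in range(1,n+1): q=solve(q,p0+(P-p0)*i/n,R0*rz(np.radians(deg)*i/n),w)
    return q
E
cat > t1.py <<'E'
from sim import *
# upright at (513,-36,259) heading 2.1
q=np.array([-.2,.2,0,1.37,0,2.85]); Rt=R.from_matrix(np.array([[np.cos(.037),np.sin(.037),0],[np.sin(.037),-np.cos(.037),0],[0,0,-1.]]))
q=solve(q,np.array([513,-36,259.]),Rt,200); print(q.round(2),fk(q,g).round(0))
P=fk(q,g)+Rt.apply([-40,-330,10])
for w in(150,300,500,700,1000,1500):
    b=path2(q,P,162.8,w,17); print(w,b.round(2),fk(b,g).round(0),tz(b).round(2))
E
python3 t1.py
```

```text
[-0.23  0.19 -0.05  1.33 -0.    2.88] [513. -36. 259.]
150 [-0.27  0.95 -0.6   2.34  1.5   3.14] [443. 271. 241.] [0.22 0.97 0.05]
300 [-2.44 -0.86 -1.03  2.21  0.05  3.14] [297. 126. 247.] [ 0.59  0.43 -0.69]
500 [-2.66 -0.86 -0.48  2.34 -0.07  3.14] [204.  42. 366.] [ 0.3   0.24 -0.92]
700 [-2.72 -0.86 -0.3   2.34 -0.07  3.14] [176.  13. 406.] [ 0.16  0.15 -0.98]
1000 [-2.76 -0.86 -0.2   2.34 -0.04  3.14] [163.  -6. 432.] [ 0.08  0.08 -0.99]
1500 [-2.76 -0.86 -0.14  2.34 -0.02  3.14] [158. -16. 447.] [ 0.04  0.04 -1.  ]
```

```bash
cat > t2.py <<'E'
from sim import *
import itertools
q=np.array([-.24,-.79,-1.02,.74,.07,1.54]); out=[]
for pre in (0,80,-80,-160):   # feasible preturn at (350,40,350)
    a=path2(q,np.array([350,40,350.]),pre,700,4)
    for P in itertools.product((0,250,450),(-300,0,300),(250,400,550)):
      for deg in (-170,-110,-60,60,110,170):
        b=path2(a,np.array(P,float),deg,700,4); t=tz(b); p=fk(b,g)
        if p[2]<150 or t[2]>0: continue
        out.append((np.hypot(*t[:2]).round(3),pre,P,deg,b.round(2),p.round(0),t.round(2)))
out.sort(key=lambda o:o[0])
for o in out[:14]: print(*o)
E
timeout 560 python3 t2.py
```

```text
0.406 0 (0, 300, 250) 110 [-0.52 -0.86 -0.4   1.72  0.28  3.14] [153. 101. 395.] [ 0.39  0.09 -0.91]
0.413 -80 (0, 300, 250) 170 [-0.13 -0.86 -0.6   1.42  0.13  3.14] [176.  95. 325.] [ 0.41  0.07 -0.91]
0.418 0 (0, 0, 250) 110 [-0.57 -0.86 -0.67  1.37  0.18  3.14] [210.  23. 299.] [ 0.41 -0.06 -0.91]
0.421 80 (0, 300, 250) 60 [-1.03 -0.86 -0.24  2.06  0.41  3.14] [155. 134. 446.] [ 0.41  0.1  -0.91]
0.422 -80 (0, 0, 250) 170 [-0.17 -0.86 -0.66  1.34 -0.01  3.14] [191.  44. 306.] [ 0.41 -0.09 -0.91]
0.454 0 (0, 300, 400) 170 [-1.48 -0.86 -0.1   2.34  0.47  3.14] [203. 156. 488.] [ 0.45  0.06 -0.89]
0.458 0 (0, 300, 250) 170 [-1.48 -0.86 -0.49  2.05  0.46  3.14] [207.  95. 363.] [ 0.44  0.14 -0.89]
0.459 0 (0, 0, 400) 110 [-0.56 -0.86 -0.18  1.8   0.17  3.14] [140.  66. 482.] [ 0.45 -0.09 -0.89]
0.461 80 (0, 0, 400) 60 [-1.11 -0.86 -0.3   1.84  0.38  3.14] [194.  43. 437.] [ 0.45 -0.07 -0.89]
0.462 80 (0, 300, 400) 110 [-1.77 -0.86 -0.28  2.34  0.44  3.14] [236. 112. 438.] [ 0.45  0.08 -0.89]
0.465 0 (0, 0, 250) 60 [ 0.42 -0.86 -0.7   1.34 -0.29  3.14] [152.  60. 293.] [ 0.45 -0.12 -0.89]
0.466 80 (0, 300, 400) 60 [-1.05 -0.86  0.15  2.34  0.42  3.14] [118. 204. 554.] [ 0.47  0.01 -0.88]
0.467 0 (0, 0, 400) 170 [-1.6  -0.81 -0.4   1.93  0.48  3.14] [220.  -6. 400.] [ 0.46 -0.06 -0.88]
0.467 0 (0, 0, 550) 170 [-1.6  -0.64  0.05  2.2   0.48  3.14] [220.  -6. 550.] [ 0.46 -0.06 -0.88]
```

```bash
cat > t3.py <<'E'
from sim import *
import itertools
q=np.array([-.24,-.79,-1.02,.74,.07,1.54]); out=[]
for w in (700,):
  a=path2(q,np.array([350,40,350.]),0,w,4)
  for P in itertools.product((-400,-200,0),(-100,0,100,200),(-100,0,100,200,300)):
    for deg in (80,110,140):
      b=path2(a,np.array(P,float),deg,w,5); t=tz(b); p=fk(b,g)
      if p[2]<150 or t[2]>0 or abs(b[0])>1: continue
      out.append((np.hypot(*t[:2]).round(3),P,deg,b.round(2),p.round(0),t.round(2)))
out.sort(key=lambda o:o[0])
for o in out[:10]: print(*o)
E
timeout 560 python3 t3.py
```

```text
0.242 (-400, 100, 200) 140 [-0.92 -0.86  0.07  2.34  0.18  3.14] [ 35. 177. 510.] [ 0.24 -0.01 -0.97]
0.257 (-400, 200, 200) 140 [-0.91 -0.86  0.06  2.34  0.21  3.14] [ 40. 183. 508.] [ 0.26  0.02 -0.97]
0.271 (-400, 0, 300) 140 [-0.91 -0.86  0.14  2.34  0.15  3.14] [ 30. 168. 527.] [ 0.26 -0.08 -0.96]
0.282 (-400, 100, 300) 140 [-0.91 -0.86  0.13  2.34  0.19  3.14] [ 36. 175. 526.] [ 0.28 -0.05 -0.96]
0.292 (-200, 100, 200) 110 [-0.51 -0.86 -0.41  1.76  0.14  3.14] [117.  76. 376.] [ 0.29  0.   -0.96]
0.295 (-400, 200, 300) 140 [-0.91 -0.86  0.11  2.34  0.22  3.14] [ 42. 182. 524.] [ 0.29 -0.02 -0.96]
0.297 (-200, 0, 200) 110 [-0.53 -0.86 -0.61  1.54  0.11  3.14] [152.  42. 304.] [ 0.29 -0.05 -0.96]
0.303 (-200, 200, 200) 80 [ 0.06 -0.86 -0.52  1.6  -0.01  3.14] [103.  83. 338.] [ 0.3   0.01 -0.95]
0.306 (-200, 100, 200) 80 [ 0.05 -0.86 -0.5   1.63 -0.06  3.14] [ 99.  68. 347.] [ 0.3  -0.04 -0.95]
0.316 (-200, 0, 200) 80 [ 0.05 -0.86 -0.49  1.64 -0.11  3.14] [ 97.  53. 353.] [ 0.3  -0.09 -0.95]
```

```bash
cat > t3.py <<'E'
from sim import *
import itertools,sys
def search(q,pre=(350,40,350),w=700,degs=(80,110,140),X=(-300,-200,-100,0,100),Y=(-200,-100,0,100,200),Z=(-100,0,100,200,300,400,500),k=8):
  out=[]
  a=path2(q,np.array(pre,float),0,w,4)
  for P in itertools.product(X,Y,Z):
    for deg in degs:
      b=path2(a,np.array(P,float),deg,w,5); t=tz(b); p=fk(b,g)
      if p[2]<150 or t[2]>0 or abs(b[0])>1.2 or (p[2]<430 and np.hypot(p[0],p[1])<195) or np.hypot(p[0],p[1])<120: continue
      out.append((np.hypot(*t[:2]).round(3),P,deg,b.round(2),p.round(0),t.round(2)))
  out.sort(key=lambda o:o[0])
  for o in out[:k]: print(*o)
if __name__=='__main__': search(np.array([-.24,-.79,-1.02,.74,.07,1.54]))
E
timeout 560 python3 t3.py
```

```text
0.287 (-300, 200, 200) 140 [-0.95 -0.86  0.06  2.34  0.25  3.14] [ 55. 188. 510.] [ 0.29  0.03 -0.96]
0.293 (-300, 0, 300) 140 [-1.02 -0.86 -0.23  2.    0.22  3.14] [122.  81. 434.] [ 0.29 -0.05 -0.96]
0.307 (-300, 100, 300) 140 [-0.95 -0.86  0.12  2.34  0.23  3.14] [ 53. 181. 528.] [ 0.3  -0.04 -0.95]
0.322 (-300, 200, 300) 140 [-0.94 -0.86  0.11  2.34  0.26  3.14] [ 58. 187. 527.] [ 0.32 -0.01 -0.95]
0.334 (-300, 0, 200) 110 [-0.44 -0.86  0.25  2.34  0.05  3.14] [-59. 133. 556.] [ 0.32 -0.09 -0.94]
0.334 (-300, 0, 400) 140 [-0.95 -0.86  0.17  2.32  0.2   3.14] [ 53. 169. 541.] [ 0.32 -0.1  -0.94]
0.336 (-200, 100, 300) 140 [-1.02 -0.86 -0.15  2.09  0.29  3.14] [122. 116. 463.] [ 0.34 -0.01 -0.94]
0.337 (-300, 100, 200) 110 [-0.46 -0.86  0.24  2.34  0.1   3.14] [-50. 147. 555.] [ 0.33 -0.06 -0.94]
```

```bash
python3 -c "
from h import *
a=np.array(push([350,40,350]));b=np.array(push([-200,100,300]));print(a.tolist())
for i in range(1,15): print((a+(b-a)*i/14).round(1).tolist(), 10*i)"
```

```text
[2.3, 12.1, -10.3]
[2.0, 8.7, -12.3] 10
[1.8, 5.2, -14.2] 20
[1.5, 1.8, -16.2] 30
[1.2, -1.7, -18.1] 40
[1.0, -5.1, -20.1] 50
[0.7, -8.6, -22.0] 60
[0.4, -12.0, -24.0] 70
[0.2, -15.4, -26.0] 80
[-0.1, -18.9, -27.9] 90
[-0.3, -22.3, -29.9] 100
[-0.6, -25.8, -31.8] 110
[-0.9, -29.2, -33.8] 120
[-1.1, -32.7, -35.7] 130
[-1.4, -36.1, -37.7] 140
```

{"method": "apply_moves", "body": {"series": [[1.2, 6, -5, 0, 8.54], [2.3, 12.1, -10.3, 10, 8.54], [2.3, 12.1, -10.3, 20, 8.54], [2.3, 12.1, -10.3, 30, 8.54], [2, 8.7, -12.3, 40, 8.54], [1.8, 5.2, -14.2, 50, 8.54], [1.5, 1.8, -16.2, 60, 8.54], [1.2, -1.7, -18.1, 70, 8.54], [1, -5.1, -20.1, 80, 8.54], [0.7, -8.6, -22, 90, 8.54], [0.4, -12, -24, 100, 8.54], [0.2, -15.4, -26, 110, 8.54], [-0.1, -18.9, -27.9, 120, 8.54], [-0.3, -22.3, -29.9, 130, 8.54], [-0.6, -25.8, -31.8, 140, 8.54]]}}

```text
t: 16.55
tool_pos: [199.3, 53.4, 417.9]
tool_rot: [0.865, -0.438, 0.223, -0.101]
contact_force: [-0.5, -0.4, -0.6]
grip_width: 85.3
grip_force: 0.0
```

```bash
python3 -c "
from h import *
st()"
```

```text
pos [199.  53. 418.] toolz [ 0.474 -0.02  -0.88 ] toolx [ 0.52 -0.8   0.3 ] q [-1.   -0.86 -0.36  1.77  0.4   3.14] t 16.6 f [-0.5 -0.4 -0.6]
```

```bash
cat > t4.py <<'E'
from t3 import *
q=np.array(eval(sys.argv[1])); print(fk(q,g).round(0),tz(q).round(3))
search(q,pre=fk(q,g),degs=(-20,0,30,60),X=(-300,-150,0,150),Y=(-200,0,100,200,400),Z=(0,100,200,300,400,550))
E
timeout 560 python3 t4.py "[-1.0,-.86,-.36,1.77,.4,3.139]"
```

```text
[201.  52. 419.] [ 0.475 -0.019 -0.88 ]
0.217 (-300, 0, 300) 0 [-0.87 -0.86 -0.13  2.13  0.14  3.14] [ 62. 118. 457.] [ 0.21 -0.03 -0.98]
0.221 (-300, 200, 200) 0 [-0.84 -0.86  0.02  2.34  0.2   3.14] [ 20. 185. 494.] [ 0.21  0.05 -0.98]
0.236 (-300, 100, 200) -20 [-0.51 -0.86  0.12  2.34  0.11  3.14] [-46. 155. 521.] [ 0.24 -0.01 -0.97]
0.238 (-300, 100, 300) 0 [-0.83 -0.86  0.08  2.34  0.17  3.14] [ 17. 175. 512.] [ 0.24 -0.01 -0.97]
0.25 (-300, 200, 200) -20 [-0.52 -0.86  0.11  2.34  0.15  3.14] [-38. 166. 520.] [ 0.25  0.03 -0.97]
0.25 (-300, 400, 100) 0 [-0.83 -0.86 -0.07  2.34  0.25  3.14] [ 25. 202. 475.] [ 0.2   0.15 -0.97]
0.255 (-300, 200, 300) 0 [-0.83 -0.86  0.07  2.34  0.2   3.14] [ 24. 183. 510.] [ 0.25  0.02 -0.97]
0.255 (-300, 400, 100) -20 [-0.54 -0.86  0.04  2.34  0.22  3.14] [-29. 188. 503.] [ 0.22  0.12 -0.97]
```

```bash
python3 -c "
from h import *
b=np.array(push([-300,0,300]))
for i in range(1,8): print((b*i/7).round(1).tolist())"
```

```text
[-3.6, 6.2, -1.9]
[-7.2, 12.3, -3.8]
[-10.8, 18.5, -5.7]
[-14.3, 24.6, -7.5]
[-17.9, 30.8, -9.4]
[-21.5, 36.9, -11.3]
[-25.1, 43.1, -13.2]
```

{"method": "apply_moves", "body": {"series": [[-3.6, 6.2, -1.9, 0, 8.54], [-7.2, 12.3, -3.8, 0, 8.54], [-10.8, 18.5, -5.7, 0, 8.54], [-14.3, 24.6, -7.5, 0, 8.54], [-17.9, 30.8, -9.4, 0, 8.54], [-21.5, 36.9, -11.3, 0, 8.54]]}}

```text
t: 17.3
tool_pos: [172.4, 70.6, 425.8]
tool_rot: [0.873, -0.437, 0.197, -0.09]
contact_force: [0.3, -0.6, 0.0]
grip_width: 85.7
grip_force: 0.0
```

```bash
python3 -c "
from h import *
st()
p,r,s=pose()
import subprocess
print(subprocess.run(['python3','t4.py',str((s['qpos']-[0,0,0,0,0,.001]).tolist())],capture_output=True,text=True).stdout)"
```

```text
pos [172.  71. 426.] toolz [ 0.422 -0.015 -0.907] toolx [ 0.54 -0.8   0.27] q [-0.98 -0.86 -0.31  1.86  0.35  3.14] t 17.3 f [ 0.3 -0.6  0. ]
[173.  70. 427.] [ 0.422 -0.015 -0.907]
0.173 (-300, 0, 300) 0 [-0.86 -0.86 -0.15  2.14  0.11  3.14] [ 49. 115. 447.] [ 0.17 -0.03 -0.98]
0.179 (-300, 200, 200) 0 [-0.83 -0.86 -0.02  2.34  0.16  3.14] [ 10. 181. 483.] [ 0.17  0.06 -0.98]
0.188 (-300, 100, 200) -20 [-0.5  -0.86  0.08  2.34  0.09  3.14] [-52. 151. 507.] [ 0.19 -0.   -0.98]
0.193 (-300, 100, 300) 0 [-0.83 -0.86  0.05  2.34  0.14  3.14] [  7. 171. 501.] [ 0.19 -0.01 -0.98]
0.203 (-300, 200, 200) -20 [-0.51 -0.86  0.07  2.34  0.13  3.14] [-45. 162. 506.] [ 0.2   0.04 -0.98]
0.21 (-300, 200, 300) 0 [-0.83 -0.86  0.04  2.34  0.17  3.14] [ 14. 178. 499.] [ 0.21  0.02 -0.98]
0.217 (-300, 400, 100) -20 [-0.53 -0.86 -0.01  2.34  0.2   3.14] [-37. 185. 488.] [ 0.17  0.13 -0.98]
0.22 (-300, 400, 100) 0 [-0.82 -0.86 -0.1   2.34  0.22  3.14] [ 15. 199. 463.] [ 0.15  0.16 -0.98]
```

{"method": "apply_moves", "body": {"series": [[-25, 43, -13, 0, 8.54], [-25, 43, -13, 0, 8.54], [-25, 43, -13, 0, 8.54], [-25, 43, -13, 0, 8.54], [-25, 43, -13, 0, 8.54], [-25, 43, -13, 0, 8.54], [-25, 43, -13, 0, 8.54], [-25, 43, -13, 0, 8.54], [-25, 43, -13, 0, 8.54], [-25, 43, -13, 0, 8.54]]}}

```text
t: 18.55
tool_pos: [117.6, 123.1, 478.2]
tool_rot: [0.882, -0.433, 0.173, -0.075]
contact_force: [-0.5, -1.0, -0.0]
grip_width: 85.5
grip_force: 0.0
```

```bash
python3 -c "
from h import *
st()
"
```

```text
pos [118. 123. 478.] toolz [ 0.37  -0.018 -0.929] toolx [ 0.57 -0.79  0.24] q [-0.95 -0.86 -0.1   2.09  0.29  3.14] t 18.6 f [-0.5 -1.  -0. ]
```

```bash
cat > t5.py <<'E'
from sim import *
import sys,itertools
q0=np.array(eval(sys.argv[1])); N=int(sys.argv[2]); D=float(sys.argv[3])
q0=np.clip(q0,lo+1e-3,hi-1e-3)
res=[]
for az,el,tw in itertools.product(range(100,261,20),(-80,-60,-40,-20,0,30),(-10,0,10,25)):
    e,c=np.radians(el),np.radians(az); d=np.array([np.cos(e)*np.cos(c),np.cos(e)*np.sin(c),np.sin(e)]); q=q0
    for i in range(N): q=path2(q,fk(q,g)+D*d,tw,700,1)
    t=tz(q);p=fk(q,g)
    if np.hypot(p[0],p[1])<100 or p[2]<300 or t[2]>0: continue
    res.append((np.hypot(*t[:2]).round(3),az,el,tw,q.round(2),p.round(0),t.round(2)))
res.sort(key=lambda o:o[0])
for o in res[:8]: print(*o)
E
Q="[-.95,-.86,-.1,2.09,.29,3.14]"; for a in "1 62" "1 120" "4 62"; do echo $a; timeout 200 python3 t5.py $Q $a; done
```

```text
1 62
0.314 180 -20 25 [-1.34 -0.86 -0.1   2.24  0.31  3.14] [146. 130. 473.] [ 0.31 -0.01 -0.95]
0.315 160 -20 25 [-1.34 -0.86 -0.07  2.28  0.31  3.14] [143. 142. 481.] [ 0.32 -0.01 -0.95]
0.316 180 -40 25 [-1.34 -0.86 -0.14  2.21  0.31  3.14] [149. 120. 461.] [ 0.32 -0.01 -0.95]
0.316 180 0 25 [-1.34 -0.86 -0.06  2.27  0.31  3.14] [143. 139. 484.] [ 0.32 -0.02 -0.95]
0.316 200 0 25 [-1.35 -0.84 -0.08  2.24  0.31  3.14] [148. 119. 482.] [ 0.32 -0.02 -0.95]
0.317 160 -40 25 [-1.34 -0.86 -0.12  2.24  0.31  3.14] [147. 130. 468.] [ 0.32 -0.   -0.95]
0.317 160 0 25 [-1.34 -0.86 -0.03  2.31  0.31  3.14] [141. 153. 492.] [ 0.32 -0.02 -0.95]
0.317 200 -20 25 [-1.35 -0.86 -0.13  2.2   0.31  3.14] [149. 117. 464.] [ 0.32 -0.02 -0.95]
1 120
0.285 180 -20 25 [-1.33 -0.86 -0.11  2.24  0.28  3.14] [136. 130. 466.] [ 0.28 -0.01 -0.96]
0.288 160 -20 25 [-1.32 -0.86 -0.05  2.31  0.28  3.14] [130. 155. 483.] [ 0.29  0.   -0.96]
0.288 180 0 25 [-1.33 -0.86 -0.03  2.3   0.28  3.14] [130. 149. 488.] [ 0.29 -0.02 -0.96]
0.29 180 -40 25 [-1.33 -0.86 -0.2   2.16  0.29  3.14] [144. 110. 441.] [ 0.29  0.01 -
[... 401 characters left out ...]
-0.24  2.34  0.05  3.14] [175.   6. 427.] [ 0.19  0.07 -0.98]
0.204 180 -20 10 [-1.54 -0.86 -0.12  2.31  0.21  3.14] [138. 130. 458.] [ 0.2   0.01 -0.98]
0.206 180 0 25 [-2.56 -0.75 -0.18  2.34  0.06  3.14] [158. -15. 450.] [ 0.2   0.06 -0.98]
0.212 160 30 25 [-2.53 -0.71 -0.13  2.34  0.09  3.14] [149. -27. 467.] [ 0.21  0.03 -0.98]
0.212 180 -20 25 [-2.57 -0.82 -0.3   2.3   0.05  3.14] [172.  -1. 406.] [ 0.2   0.07 -0.98]
0.212 180 0 10 [-1.53 -0.86 -0.05  2.34  0.21  3.14] [138. 136. 476.] [ 0.21 -0.03 -0.98]
0.214 160 -20 10 [-1.52 -0.86 -0.11  2.34  0.21  3.14] [138. 143. 461.] [ 0.21  0.03 -0.98]
0.216 160 -20 25 [-2.54 -0.86 -0.32  2.32  0.03  3.14] [185.  17. 399.] [ 0.19  0.09 -0.98]
```

```bash
python3 -c "
from h import *
p,r,s=pose()
d=r.inv().apply([-.94,0,-.34]); print((d*10).round(1), (r*R.from_euler('z',20,degrees=True)).inv().apply([-.94,0,-.34]))"
```

```text
[-6.1  7.9 -0.3] [-0.30649483  0.95091202 -0.03205061]
```

{"method": "apply_moves", "body": {"series": [[-6, 8, -0.3, 10, 8.54], [-6, 8, -0.3, 10, 8.54], [-6, 8, -0.3, 10, 8.54], [-6, 8, -0.3, 10, 8.54]]}}

```text
t: 19.05
tool_pos: [111.3, 138.4, 476.6]
tool_rot: [0.85, -0.501, 0.143, -0.076]
contact_force: [-0.7, -0.2, -0.4]
grip_width: 85.3
grip_force: 0.0
```

{"method": "apply_moves", "body": {"series": [[-6, 8, -0.3, 10, 8.54], [-6, 8, -0.3, 10, 8.54], [-6, 8, -0.3, 10, 8.54], [-6, 8, -0.3, 10, 8.54]]}}

```text
t: 19.55
tool_pos: [107.4, 159.8, 480.8]
tool_rot: [0.814, -0.565, 0.112, -0.075]
contact_force: [0.1, -0.5, -0.2]
grip_width: 85.3
grip_force: 0.0
```

{"method": "apply_moves", "body": {"series": [[-6, 8, -0.3, 10, 8.54], [-6, 8, -0.3, 10, 8.54], [-6, 8, -0.3, 10, 8.54], [-6, 8, -0.3, 10, 8.54]]}}

```text
t: 20.05
tool_pos: [114.9, 159.7, 472.2]
tool_rot: [0.774, -0.624, 0.085, -0.072]
contact_force: [0.9, -1.3, 0.0]
grip_width: 85.3
grip_force: 0.0
```

```bash
python3 -c "
from h import *
st()
p,r,s=pose()
d=r.inv().apply([-.94,0,-.34]); print((d*10).round(1))"
```

```text
pos [115. 160. 472.] toolz [ 0.222  0.006 -0.975] toolx [ 0.21 -0.98  0.04] q [-1.36 -0.86 -0.05  2.34  0.22  3.14] t 20.1 f [ 0.9 -1.3  0. ]
[-2.1  9.7  1.2]
```

```bash
Q="[-1.36,-.86,-.05,2.34,.22,3.14]"; for a in "1 100" "3 100"; do echo $a; timeout 200 python3 t5.py $Q $a; done; python3 -c "
from h import *
p,r,s=pose()
for az in (160,180,200):
  for el in (-20,-40,-60):
    e,c=np.radians([el,az]); print(az,el,(10*r.inv().apply([np.cos(e)*np.cos(c),np.cos(e)*np.sin(c),np.sin(e)])).round(1))"
```

```text
1 100
0.147 180 0 25 [-1.75 -0.84 -0.12  2.34  0.14  3.14] [143. 110. 457.] [ 0.15  0.02 -0.99]
0.149 160 0 25 [-1.74 -0.86 -0.14  2.34  0.14  3.14] [144. 118. 448.] [ 0.15  0.03 -0.99]
0.152 180 -20 25 [-1.75 -0.86 -0.15  2.34  0.14  3.14] [145. 118. 446.] [ 0.15  0.03 -0.99]
0.152 200 0 25 [-1.76 -0.8  -0.08  2.34  0.14  3.14] [143.  94. 472.] [ 0.15  0.02 -0.99]
0.153 180 30 25 [-1.75 -0.78 -0.06  2.34  0.15  3.14] [142.  89. 481.] [ 0.15  0.01 -0.99]
0.154 160 30 25 [-1.74 -0.82 -0.09  2.34  0.15  3.14] [144. 102. 468.] [ 0.15  0.01 -0.99]
0.155 200 -20 25 [-1.76 -0.85 -0.16  2.31  0.15  3.14] [145. 102. 443.] [ 0.15  0.03 -0.99]
0.156 160 -20 25 [-1.74 -0.86 -0.16  2.34  0.14  3.14] [145. 120. 444.] [ 0.15  0.04 -0.99]
3 100
0.051 180 0 10 [-1.79 -0.84 -0.11  2.33  0.04  3.14] [117. 106. 457.] [ 0.04  0.03 -1.  ]
0.064 200 0 10 [-1.83 -0.71 -0.07  2.25  0.05  3.14] [106.  32. 478.] [ 0.06  0.03 -1.  ]
0.069 160 0 10 [-1.77 -0.86 -0.15  2.34  0.04  3.14] [119. 120. 444.] [ 0.05  0.05 -1.  ]
0.07 180 30 10 [-1.8  -0.67  0.08  2.34  0.07  3.14] [113.  41. 525.] [ 0.07 -0.   -1.  ]
0.073 200 -20 10 [-1.83 -0.82 -0.36  2.09  0.06  3.14] [109.  34. 380.] [ 0.07  0.03 -1.  ]
0.076 160 30 10 [-1.78 -0.78 -0.02  2.34  0.08  3.14] [123.  82. 490.] [ 0.08 -0.01 -1.  ]
0.078 200 -20 0 [-1.31 -0.86 -0.29  2.12  0.08  3.14] [ 82.  92. 399.] [ 0.08  0.   -1.  ]
0.08 200 0 0 [-1.3  -0.81 -0.05  2.28  0.07  3.14] [ 72. 116. 478.] [ 0.08 -0.02 -1.  ]
160 -20 [-5.1  8.5  1.4]
160 -40 [-4.3  7.7  4.7]
160 -60 [-3.   6.   7.4]
180 -20 [-2.1  9.7  1.3]
180 -40 [-1.9  8.7  4.6]
180 -60 [-1.4  6.7  7.3]
200 -20 [1.2 9.8 1.4]
200 -40 [0.8 8.8 4.7]
200 -60 [0.3 6.7 7.4]
```

{"method": "apply_moves", "body": {"series": [[-2.1, 9.5, -2.2, 10, 8.54], [-2.1, 9.5, -2.2, 10, 8.54], [-2.1, 9.5, -2.2, 10, 8.54], [-2.1, 9.5, -2.2, 10, 8.54]]}}

```text
t: 20.55
tool_pos: [123.5, 144.9, 460.4]
tool_rot: [0.728, -0.68, 0.062, -0.063]
contact_force: [0.5, -0.2, -0.4]
grip_width: 85.5
grip_force: 0.0
```

{"method": "apply_moves", "body": {"series": [[-0.4, 9.8, -1.7, 10, 8.54], [-0.4, 9.8, -1.7, 10, 8.54], [-0.4, 9.8, -1.7, 10, 8.54], [-0.4, 9.8, -1.7, 10, 8.54]]}}

```text
t: 21.05
tool_pos: [128.7, 127.2, 453.7]
tool_rot: [-0.676, 0.734, -0.039, 0.052]
contact_force: [0.3, -0.1, -0.1]
grip_width: 85.6
grip_force: 0.0
```

```bash
python3 -c "
from h import *
import subprocess
st()
p,r,s=pose()
for az in (160,180,200):
  for el in (0,-20):
    e,c=np.radians([el,az]); print(az,el,(10*r.inv().apply([np.cos(e)*np.cos(c),np.cos(e)*np.sin(c),np.sin(e)])).round(1))
for D in ('40','80'): print(subprocess.run(['python3','t5.py',str(s['qpos'].tolist()),'1',D],capture_output=True,text=True).stdout)"
```

```text
pos [129. 127. 454.] toolz [ 0.128  0.013 -0.992] toolx [-0.08 -1.   -0.02] q [-1.65 -0.85 -0.11  2.34  0.13  3.14] t 21.1 f [ 0.3 -0.1 -0.1]
160 0 [-2.7  9.6 -1.2]
160 -20 [-2.4  9.4  2.3]
180 0 [ 0.8  9.9 -1.3]
180 -20 [0.8 9.7 2.2]
200 0 [ 4.2  9.  -1.2]
200 -20 [4.  8.9 2.2]
0.091 140 30 25 [-2.06 -0.85 -0.15  2.34  0.06  3.14] [153.  78. 445.] [ 0.09  0.03 -1.  ]
0.091 160 30 25 [-2.06 -0.84 -0.14  2.34  0.06  3.14] [151.  73. 450.] [ 0.09  0.03 -1.  ]
0.092 160 0 25 [-2.06 -0.86 -0.16  2.34  0.06  3.14] [154.  81. 440.] [ 0.08  0.04 -1.  ]
0.093 120 30 25 [-2.06 -0.86 -0.16  2.34  0.06  3.14] [155.  80. 441.] [ 0.09  0.03 -1.  ]
0.093 180 0 25 [-2.06 -0.85 -0.15  2.34  0.06  3.14] [152.  76. 446.] [ 0.09  0.04 -1.  ]
0.093 180 30 25 [-2.06 -0.82 -0.12  2.34  0.06  3.14] [149.  68. 455.] [ 0.09  0.03 -1.  ]
0.095 140 0 25 [-2.06 -0.86 -0.17  2.34  0.06  3.14] [154.  82. 439.] [ 0.09  0.04 -1.  ]
0.096 180 -20 25 [-2.06 -0.86 -0.17  2.34  0.06  3.14] [155.  81. 439.] [ 0.09  0.04 -1.  ]

0.078 140 30 25 [-2.05 -0.84 -0.13  2.34  0.04  3.14] [145.  76. 452.] [ 0.07  0.04 -1.  ]
0.079 160 30 25 [-2.06 -0.81 -0.1   2.34  0.04  3.14] [140.  67. 462.] [ 0.07  0.04 -1.  ]
0.08 120 30 25 [-2.05 -0.86 -0.15  2.34  0.05  3.14] [150.  83. 442.] [ 0.07  0.03 -1.  ]
0.08 160 0 25 [-2.05 -0.86 -0.16  2.34  0.04  3.14] [147.  83. 442.] [ 0.07  0.05 -1.  ]
0.082 180 30 25 [-2.06 -0.78 -0.08  2.34  0.05  3.14] [137.  56. 473.] [ 0.07  0.04 -1.  ]
0.084 160 0 10 [-1.8  -0.86 -0.14  2.34  0.07  3.14] [131. 114. 448.] [ 0.08  0.03 -1.  ]
0.084 180 0 10 [-1.8  -0.84 -0.11  2.34  0.07  3.14] [129. 105. 457.] [ 0.08  0.03 -1.  ]
0.084 180 0 25 [-2.06 -0.82 -0.13  2.34  0.04  3.14] [143.  72. 455.] [ 0.07  0.05 -1.  ]
```

{"method": "apply_moves", "body": {"series": [[2, 9.5, -2.5, 10, 8.54], [2, 9.5, -2.5, 10, 8.54], [2, 9.5, -2.5, 10, 8.54], [2, 9.5, -2.5, 10, 8.54]]}}

```text
t: 21.55
tool_pos: [126.7, 92.2, 465.4]
tool_rot: [-0.618, 0.785, -0.014, 0.04]
contact_force: [-0.2, 0.7, 0.5]
grip_width: 85.2
grip_force: 0.0
```

```bash
cat > t6.py <<'E'
from h import *
import subprocess
st()
p,r,s=pose()
for az in (140,180,220,260):
    c=np.radians(az); print(az,(10*r.inv().apply([np.cos(c),np.sin(c),0])).round(1),end=' ')
print()
for D in ('30','60'): print(subprocess.run(['python3','t5.py',str(s['qpos'].tolist()),'1',D],capture_output=True,text=True).stdout)
E
python3 t6.py
```

```text
pos [127.  92. 465.] toolz [ 0.081  0.028 -0.996] toolx [-0.23 -0.97 -0.05] q [-1.81 -0.8  -0.09  2.33  0.07  3.14] t 21.6 f [-0.2  0.7  0.5]
140 [-4.5  8.9 -0.4] 180 [ 2.3  9.7 -0.8] 220 [ 8.   5.9 -0.8] 260 [10.  -0.6 -0.4] 
0.066 100 30 25 [-2.22 -0.83 -0.13  2.34  0.01  3.14] [147.  54. 454.] [ 0.05  0.04 -1.  ]
0.066 120 30 25 [-2.22 -0.82 -0.12  2.34  0.01  3.14] [144.  52. 457.] [ 0.05  0.05 -1.  ]
0.067 100 0 25 [-2.22 -0.85 -0.15  2.34  0.01  3.14] [151.  61. 445.] [ 0.05  0.05 -1.  ]
0.067 140 30 25 [-2.22 -0.81 -0.11  2.34  0.01  3.14] [142.  49. 461.] [ 0.05  0.05 -1.  ]
0.068 120 0 25 [-2.22 -0.84 -0.14  2.34  0.01  3.14] [149.  58. 449.] [ 0.05  0.05 -1.  ]
0.068 140 0 10 [-1.97 -0.82 -0.11  2.34  0.04  3.14] [135.  83. 459.] [ 0.06  0.04 -1.  ]
0.068 140 0 25 [-2.22 -0.83 -0.13  2.34  0.01  3.14] [146.  55. 453.] [ 0.05  0.05 -1.  ]
0.068 140 30 10 [-1.97 -0.8  -0.09  2.34  0.04  3.14] [133.  76. 467.] [ 0.06  0.03 -1.  ]

0.058 140 30 10 [-1.96 -0.8  -0.08  2.34  0.03  3.14] [128.  75. 471.] [ 0.05  0.03 -1.  ]
0.059 160 30 10 [-1.97 -0.77 -0.05  2.34  0.03  3.14] [124.  67. 479.] [ 0.05  0.04 -1.  ]
0.06 120 30 10 [-1.96 -0.82 -0.09  2.34  0.03  3.14] [131.  81. 464.] [ 0.05  0.03 -1.  ]
0.06 140 0 10 [-1.96 -0.84 -0.12  2.34  0.03  3.14] [132.  89. 454.] [ 0.04  0.04 -1.  ]
0.061 100 30 25 [-2.22 -0.83 -0.12  2.34  0.    3.14] [145.  57. 454.] [ 0.04  0.05 -1.  ]
0.061 120 0 10 [-1.96 -0.86 -0.14  2.34  0.03  3.14] [136.  96. 446.] [ 0.05  0.04 -1.  ]
0.061 160 0 10 [-1.96 -0.81 -0.1   2.34  0.02  3.14] [128.  80. 464.] [ 0.04  0.04 -1.  ]
0.062 120 30 25 [-2.22 -0.81 -0.11  2.34 -0.    3.14] [140.  53. 460.] [ 0.04  0.05 -1.  ]
```

```bash
python3 -c "
from h import *
W=[(127,92,465),(70,-150,455),(60,-380,450),(320,-240,450),(420,0,450)]
a=-0
for i in range(4):
  n=5 if i<2 else 5
  for k in range(1,n+1):
    a-=8
    print([*push(np.array(W[i])+(np.array(W[i+1])-W[i])*k/n),a,8.54],end=', ')"
```

```text
[5.0, -0.1, 0.0, -8, 8.54], [10.0, -0.1, -0.0, -16, 8.54], [14.9, -0.1, -0.0, -24, 8.54], [19.9, -0.1, -0.1, -32, 8.54], [24.9, -0.1, -0.1, -40, 8.54], [29.4, -1.0, -0.1, -48, 8.54], [33.9, -1.9, -0.2, -56, 8.54], [38.5, -2.8, -0.2, -64, 8.54], [43.0, -3.7, -0.3, -72, 8.54], [47.5, -4.5, -0.3, -80, 8.54], [43.6, -8.9, 0.2, -88, 8.54], [39.6, -13.3, 0.7, -96, 8.54], [35.7, -17.7, 1.2, -104, 8.54], [31.8, -22.1, 1.7, -112, 8.54], [27.9, -26.4, 2.2, -120, 8.54], [22.7, -27.2, 2.5, -128, 8.54], [17.6, -28.1, 2.8, -136, 8.54], [12.5, -28.9, 3.1, -144, 8.54], [7.3, -29.7, 3.4, -152, 8.54], [2.2, -30.5, 3.7, -160, 8.54],
```

{"method": "apply_moves", "body": {"series": [[5, 0, 0, -8, 8.54], [10, 0, 0, -16, 8.54], [15, 0, 0, -24, 8.54], [20, 0, 0, -32, 8.54], [25, 0, 0, -40, 8.54], [29.4, -1, -0.1, -48, 8.54], [34, -2, -0.2, -56, 8.54], [38.5, -2.8, -0.2, -64, 8.54], [43, -3.7, -0.3, -72, 8.54], [47.5, -4.5, -0.3, -80, 8.54], [43.6, -8.9, 0.2, -88, 8.54], [39.6, -13.3, 0.7, -96, 8.54], [35.7, -17.7, 1.2, -104, 8.54], [31.8, -22, 1.7, -112, 8.54], [27.9, -26.4, 2.2, -120, 8.54], [22.7, -27.2, 2.5, -128, 8.54], [17.6, -28, 2.8, -136, 8.54], [12.5, -29, 3, -144, 8.54], [7.3, -29.7, 3.4, -152, 8.54], [2.2, -30.5, 3.7, -160, 8.54]]}}

```text
t: 24.05
tool_pos: [420.1, 1.8, 449.3]
tool_rot: [0.879, 0.475, 0.042, 0.007]
contact_force: [1.1, -0.2, 0.5]
grip_width: 85.5
grip_force: 0.0
```

```bash
python3 -c "
from h import *
st()
W=[(400,-30,450),(380,180,400),(330,190,250)]
for w in W: print(push(w))"
```

```text
pos [420.   2. 449.] toolz [ 0.08   0.028 -0.996] toolx [0.55 0.84 0.07] q [-0.22 -0.02  0.18  1.7   0.04  1.93] t 24.1 f [ 1.1 -0.2  0.5]
[-3.8, 0.1, -0.3]
[12.4, -13.4, 5.1]
[9.4, -18.9, 19.7]
```

```bash
cat > t7.py <<'E'
from h import *
from sim import *
import itertools
p,r_,s=pose(); q0=np.clip(s['qpos'],lo+1e-3,hi-1e-3)
t0=tz(q0); ph=np.arctan2(t0[1],t0[0]); print(t0.round(3),np.degrees(ph))
u=np.array([np.cos(ph),np.sin(ph),0]); n=np.array([-u[1],u[0],0]); out=[]
for rr,z in itertools.product((200,240,280,320,360,400),(120,180,250,320,400,500)):
    P0=rr*u+80*n+[0,0,z]; a=path(q0,P0,700,4)
    if np.linalg.norm(fk(a,g)-P0)>5: continue
    for el,D in itertools.product((-90,-60,-30,0,30),(60,120)):
        e=np.radians(el); P1=P0+D*(-u*np.cos(e)+np.array([0,0,np.sin(e)])); b=path(a,P1,700,3); t=tz(b)
        out.append((np.hypot(*t[:2]).round(3),P0.round(0),P1.round(0),a.round(2),b.round(2),fk(b,g).round(0),t.round(3)))
out.sort(key=lambda o:o[0])
for o in out[:12]: print(*o)
E
python3 t7.py
```

```text
[ 0.08   0.028 -0.996] 19.16426532875886
0.058 [163. 141. 120.] [106. 122.  16.] [ 0.33 -0.43 -0.92  1.    0.    2.48] [ 0.48 -0.37 -1.03  0.86 -0.02  2.64] [126. 150.  68.] [ 0.058  0.006 -0.998]
0.059 [163. 141. 120.] [163. 141.   0.] [ 0.33 -0.43 -0.92  1.    0.    2.48] [ 0.4  -0.17 -1.03  0.65 -0.01  2.56] [184. 162.  31.] [ 0.058  0.012 -0.998]
0.062 [200. 154. 120.] [144. 135.  16.] [ 0.33 -0.33 -0.87  0.94  0.    2.48] [ 0.41 -0.27 -1.03  0.75 -0.01  2.56] [163. 155.  50.] [ 0.06   0.012 -0.998]
0.071 [200. 154. 120.] [200. 154.   0.] [ 0.33 -0.33 -0.87  0.94  0.    2.48] [ 0.36 -0.09 -1.03  0.56 -0.01  2.51] [212. 164.  14.] [ 0.068  0.02  -0.997]
0.071 [238. 167. 120.] [182. 148.  16.] [ 0.33 -0.24 -0.81  0.91  0.    2.48] [ 0.37 -0.18 -1.03  0.65 -0.01  2.52] [193. 158.  33.] [ 0.068  0.02  -0.997]
0.073 [163. 141. 120.] [ 64. 107.  60.] [ 0.33 -0.43 -0.92  1.    0.    2.48] [ 0.48 -0.62 -1.03  1.09 -0.02  2.64] [ 70. 121.  99.] [ 0.071  0.017 -0.997]
0.073 [200. 154. 120.] [102. 120.  60.] [ 0.33 -0.33 -0.87  0.94  0.    2.48] [ 0.41 -0.5  -1.03  0.97 -0.01  2.56] [110. 131.  87.] [ 0.071  0.019 -0.997]
0.078 [238. 167. 120.] [140. 133.  60.] [ 0.33 -0.24 -0.81  0.91  0.    2.48] [ 0.36 -0.4  -1.03  0.86 -0.    2.51] [145. 139.  73.] [ 0.074  0.023 -0.997]
0.079 [163. 141. 180.] [106. 122.  76.] [ 0.33 -0.47 -0.79  1.17  0.    2.48] [ 0.37 -0.53 -1.03  0.99 -0.01  2.52] [110. 127.  90.] [ 0.076  0.024 -0.997]
0.08 [163. 141. 120.] [134. 131.  68.] [ 0.33 -0.43 -0.92  1.    0.    2.48] [ 0.35 -0.43 -1.03  0.89 -0.    2.51] [138. 136.  78.] [ 0.076  0.025 -0.997]
0.083 [163. 141. 120.] [163. 141.  60.] [ 0.33 -0.43 -0.92  1.    0.    2.48] [ 0.34 -0.34 -1.03  0.8  -0.    2.49] [164. 143.  64.] [ 0.079  0.027 -0.997]
0.083 [163. 141. 180.] [163. 141.  60.] [ 0.33 -0.47 -0.79  1.17  0.    2.48] [ 0.34 -0.34 -1.03  0.8  -0.    2.49] [164. 143.  64.] [ 0.079  0.027 -0.997]
```

```bash
cat > t8.py <<'E'
from h import *
from sim import *
import itertools
p,r_,s=pose(); q0=np.clip(s['qpos'],lo+1e-3,hi-1e-3); out=[]
for P0,pre in itertools.product([(200,120,460),(160,130,470),(200,60,460),(150,80,500)],(30,55,68)):
    a=path2(q0,np.array(P0,float),pre,700,4)
    if np.linalg.norm(fk(a,g)-P0)>8: continue
    for az,el,tw in itertools.product((180,200,220,240),(-30,0,30),(0,8,16)):
        e,c=np.radians(el),np.radians(az); d=np.array([np.cos(e)*np.cos(c),np.cos(e)*np.sin(c),np.sin(e)]); q=a
        for i in range(3):
            q=path2(q,fk(q,g)+70*d,tw,700,1); p=fk(q,g)
            if np.hypot(p[0],p[1])<90 or p[2]<400: break
            t=tz(q); out.append((np.hypot(*t[:2]).round(3),P0,pre,a.round(2),az,el,tw,i+1,q.round(2),p.round(0),t.round(3)))
out.sort(key=lambda o:o[0])
for o in out[:12]: print(*o)
print('outer')
out=[]
for az,z,el,D in itertools.product((100,115,130,-100,-115,-130),(350,500),(0,-30,30),(60,120)):
    c,e=np.radians(az),np.radians(el); u=np.array([np.cos(c),np.sin(c),0])
    q=q0
    for A in np.linspace(0,az,6)[1:]:
        k=np.radians(A); q=path2(q,np.array([500*np.cos(k),500*np.sin(k),z]),0,700,1); q[5]=np.clip(q[5],-2,2)
    Rr=rot(q)
    for rr in (600,700,760,820): 
        b=solve(q,rr*u+[0,0,z],Rr,700)
        if np.linalg.norm(fk(b,g)-(rr*u+[0,0,z]))>4: break
        q=b
    t1=tz(q); b=solve(q,fk(q,g)+D*(u*np.cos(e)+np.array([0,0,np.sin(e)])),rot(q),700); t2=tz(b)
    out.append((az,z,el,D,fk(q,g).round(0),(t2-t1).round(3)))
for o in out: 
    if abs(o[-1]).max()>.02: print(*o)
E
python3 t8.py
```

```text
0.044 (200, 60, 460) 68 [-0.2  -0.43 -0.08  1.85  0.05  3.14] 180 0 16 3 [-1.03 -0.77 -0.12  2.2   0.04  3.14] [ 50.  96. 460.] [ 0.044  0.006 -0.999]
0.045 (150, 80, 500) 55 [-0.07 -0.46  0.02  1.97  0.03  3.04] 200 0 16 3 [-0.8  -0.72  0.01  2.26  0.01  3.14] [ 24.  95. 500.] [ 0.037 -0.025 -0.999]
0.046 (150, 80, 500) 30 [-0.07 -0.46  0.02  1.97  0.03  2.61] 220 30 0 3 [-1.97 -0.45  0.28  2.34  0.03  0.7 ] [ 70. -60. 580.] [ 0.039  0.025 -0.999]
0.046 (150, 80, 500) 30 [-0.07 -0.46  0.02  1.97  0.03  2.61] 220 30 8 3 [-1.97 -0.45  0.28  2.34  0.03  1.12] [ 70. -60. 580.] [ 0.039  0.025 -0.999]
0.046 (150, 80, 500) 30 [-0.07 -0.46  0.02  1.97  0.03  2.61] 220 30 16 3 [-1.97 -0.45  0.28  2.34  0.03  1.54] [ 70. -60. 580.] [ 0.039  0.025 -0.999]
0.046 (150, 80, 500) 55 [-0.07 -0.46  0.02  1.97  0.03  3.04] 220 30 0 3 [-1.97 -0.45  0.28  2.34  0.03  1.14] [ 70. -60. 580.] [ 0.039  0.025 -0.999]
0.046 (150, 80, 500) 55 [-0.07 -0.46  0.02  1.97  0.03  3.04] 220 30 8 3 [-1.97 -0.45  0.28  2.34  0.03  1.56] [ 70. -60. 580.] [ 0.039  0.025 -0.999]
0.046 (150, 80, 500) 55 [-0.07 -0.46  0.02
[... 1930 characters left out ...]
-100 500 30 60 [-104. -591.  500.] [-0.005 -0.025 -0.001]
-100 500 30 120 [-104. -591.  500.] [-0.011 -0.055 -0.001]
-115 350 0 120 [-296. -634.  350.] [-0.018 -0.035 -0.002]
-115 350 30 120 [-296. -634.  350.] [-0.023 -0.045 -0.002]
-115 500 0 120 [-254. -544.  500.] [-0.02  -0.039 -0.002]
-115 500 30 60 [-254. -544.  500.] [-0.012 -0.025 -0.001]
-115 500 30 120 [-254. -544.  500.] [-0.026 -0.052 -0.002]
-130 350 0 120 [-450. -536.  350.] [-0.028 -0.032 -0.002]
-130 350 30 120 [-450. -536.  350.] [-0.035 -0.04  -0.003]
-130 500 0 120 [-385. -459.  499.] [-0.03  -0.033 -0.002]
-130 500 30 60 [-385. -459.  499.] [-0.019 -0.021 -0.002]
-130 500 30 120 [-385. -459.  499.] [-0.039 -0.044 -0.003]
```

Run:
```python
from h import *
for n,u,v in [('lampbase',472,118),('edge',555,130),('edge',585,380),('rackfoot',608,160),('rack left',612,130)]: print(n,pt('side',u,v,0).round(0))
print('behind L z500',proj('side',[-386,460,500]),proj('side',[-386,460,300]),'R',proj('side',[-385,-459,500]))
print('lamp top (515,28) at x', [ (t*1000, (ray('side',515,28)[0]+ray('side',515,28)[1]*t*1000).round(0)) for t in (1,1.5,2)])
st()
```

```text
lampbase [  48. -913.    0.]
edge [-294. -892.    0.]
edge [-262.  366.    0.]
rackfoot [-463. -678.    0.]
rack left [-520. -962.    0.]
behind L z500 (np.float64(828.2738134533688), np.float64(239.11719454508074)) (np.float64(746.1263988208367), np.float64(339.7715811558684)) R (np.float64(651.8451733142517), np.float64(40.19111070020932))
lamp top (515,28) at x [(1000, array([  8., -28., 613.])), (1500.0, array([ -27., -588.,  478.])), (2000, array([  -62., -1148.,   342.]))]
pos [420.   2. 449.] toolz [ 0.08   0.028 -0.996] toolx [0.55 0.84 0.07] q [-0.22 -0.02  0.18  1.7   0.04  1.93] t 24.1 f [ 1.1 -0.2  0.5]
```

```bash
python3 -c "
from h import *
print(push([225,-390,470]),push([-190,-410,500]),push([-245,-525,500]))
p,r,s=pose(); print((r.inv().apply([-.366,-.785,.5])*12).round(1))"
```

```text
[-43.2, 5.4, -4.7] [-67.4, -28.0, -11.1] [-80.0, -26.3, -11.9]
[-9.9  1.8 -6.6]
```

{"method": "apply_moves", "body": {"series": [[-43, 5.4, -4.7, 0, 8.54], [-43, 5.4, -4.7, 0, 8.54], [-43, 5.4, -4.7, 0, 8.54], [-43, 5.4, -4.7, 0, 8.54], [-43, 5.4, -4.7, 0, 8.54], [-43, 5.4, -4.7, 0, 8.54], [-43, 5.4, -4.7, 0, 8.54], [-67.4, -28, -11, 0, 8.54], [-67.4, -28, -11, 0, 8.54], [-67.4, -28, -11, 0, 8.54], [-67.4, -28, -11, 0, 8.54], [-67.4, -28, -11, 0, 8.54], [-67.4, -28, -11, 0, 8.54], [-67.4, -28, -11, 0, 8.54], [-67.4, -28, -11, 0, 8.54], [-80, -26.3, -11.9, 0, 8.54], [-80, -26.3, -11.9, 0, 8.54], [-80, -26.3, -11.9, 0, 8.54]]}}

```text
t: 26.3
tool_pos: [-248.1, -525.1, 499.2]
tool_rot: [0.88, 0.473, 0.043, 0.007]
contact_force: [0.3, 0.0, 0.3]
grip_width: 85.6
grip_force: 0.0
```

{"method": "apply_moves", "body": {"series": [[-9.9, 1.8, -6.6, 0, 8.54], [-9.9, 1.8, -6.6, 0, 8.54], [-9.9, 1.8, -6.6, 0, 8.54], [-9.9, 1.8, -6.6, 0, 8.54]]}}

```text
t: 26.8
tool_pos: [-233.0, -489.7, 523.9]
tool_rot: [0.88, 0.471, 0.055, 0.006]
contact_force: [0.3, -1.2, -1.0]
grip_width: 85.6
grip_force: 0.0
```

```bash
python3 -c "
from h import *
st()"
```

```text
pos [-233. -490.  524.] toolz [ 0.103  0.042 -0.994] toolx [0.55 0.83 0.09] q [-2.2   0.59  1.26  2.34  0.06 -0.04] t 26.8 f [ 0.3 -1.2 -1. ]
```

```bash
cat > t9.py <<'E'
from h import *
from sim import *
import itertools,sys
p,r_,s=pose(); q0=np.clip(s['qpos'],lo+1e-3,hi-1e-3); az=float(sys.argv[1]); W=float(sys.argv[2]) if len(sys.argv)>2 else 700
t0=tz(q0); c=np.radians(az); u=np.array([np.cos(c),np.sin(c),0]); out=[]
print(t0.round(3))
for rr,z in itertools.product((450,520,600,650,700,750,800),(150,250,350,450,550,650)):
    P0=rr*u+[0,0,z]; a=path(q0,P0,W,3)
    if np.linalg.norm(fk(a,g)-P0)>12: continue
    for el,D in itertools.product((-60,-30,0,30,60,90),(60,)):
        e=np.radians(el); P1=P0+D*(u*np.cos(e)+np.array([0,0,np.sin(e)])); b=path(a,P1,W,2); t=tz(b)
        out.append((((t-t0)@u).round(3),P0.round(0),P1.round(0),a.round(2),b.round(2),fk(b,g).round(0),t.round(3)))
out.sort(key=lambda o:-o[0])
for o in out[:7]: print(*o)
E
python3 t9.py -115
```

```text
[ 0.105  0.045 -0.993]
0.046 [-338. -725.  250.] [-360. -772.  280.] [-2.13  0.99  1.26  1.93  0.07  0.02] [-2.13  0.98  1.26  1.9   0.07  0.03] [-339. -731.  255.] [ 0.084  0.004 -0.996]
0.042 [-338. -725.  250.] [-363. -779.  250.] [-2.13  0.99  1.26  1.93  0.07  0.02] [-2.13  1.01  1.26  1.88  0.07  0.03] [-344. -742.  229.] [ 0.086  0.008 -0.996]
0.04 [-338. -725.  250.] [-351. -752.  302.] [-2.13  0.99  1.26  1.93  0.07  0.02] [-2.13  0.95  1.26  1.94  0.07  0.02] [-333. -717.  278.] [ 0.087  0.009 -0.996]
0.035 [-275. -589.  450.] [-297. -636.  480.] [-2.16  0.72  1.26  2.2   0.06 -0.01] [-2.16  0.73  1.26  2.17  0.07  0.  ] [-279. -602.  444.] [ 0.09   0.014 -0.996]
0.034 [-275. -589.  450.] [-287. -616.  502.] [-2.16  0.72  1.26  2.2   0.06 -0.01] [-2.16  0.7   1.26  2.2   0.07 -0.  ] [-270. -583.  465.] [ 0.09   0.015 -0.996]
0.03 [-338. -725.  250.] [-360. -772.  220.] [-2.13  0.99  1.26  1.93  0.07  0.02] [-2.13  1.03  1.26  1.86  0.07  0.03] [-347. -747.  207.] [ 0.092  0.019 -0.996]
0.029 [-220. -471.  550.] [-232. -498.  602.] [-2.2   0.5   1.14  2.32  0.06 -0.04] [-2.19  0.52  1.22  2.34  0.06 -0.04] [-221. -478.  560.] [ 0.091  0.02  -0.996]
```

```bash
python3 -c "
from h import *
print(push([-365,-520,450]))
p,r,s=pose(); print((r.inv().apply([-.554,-.791,.26])*10).round(1))"; python3 t9.py -125 | head -4
```

```text
[-10.4, -9.7, 5.9]
[-9.4 -0.  -3.5]
[ 0.105  0.045 -0.993]
0.05 [-459. -655.  250.] [-489. -698.  280.] [-2.3   0.99  1.26  1.94  0.05 -0.15] [-2.3   0.98  1.26  1.91  0.05 -0.14] [-460. -659.  253.] [ 0.075  0.005 -0.997]
0.047 [-459. -655.  250.] [-493. -704.  250.] [-2.3   0.99  1.26  1.94  0.05 -0.15] [-2.3   1.01  1.26  1.88  0.05 -0.14] [-467. -669.  228.] [ 0.077  0.008 -0.997]
0.045 [-459. -655.  250.] [-476. -680.  302.] [-2.3   0.99  1.26  1.94  0.05 -0.15] [-2.3   0.95  1.26  1.94  0.05 -0.14] [-451. -646.  277.] [ 0.078  0.01  -0.997]
```

{"method": "apply_moves", "body": {"series": [[-10.4, -9.7, 5.9, 0, 8.54], [-10.4, -9.7, 5.9, 0, 8.54], [-10.4, -9.7, 5.9, 0, 8.54], [-10.4, -9.7, 5.9, 0, 8.54]]}}

```text
t: 27.3
tool_pos: [-363.1, -514.8, 440.2]
tool_rot: [0.881, 0.47, 0.055, 0.006]
contact_force: [0.7, 0.4, -0.3]
grip_width: 85.7
grip_force: 0.0
```

{"method": "apply_moves", "body": {"series": [[-9.4, 0, -3.5, 0, 8.54], [-9.4, 0, -3.5, 0, 8.54], [-9.4, 0, -3.5, 0, 8.54], [-9.4, 0, -3.5, 0, 8.54]]}}

```text
t: 27.8
tool_pos: [-384.4, -551.6, 420.2]
tool_rot: [0.881, 0.471, 0.029, 0.018]
contact_force: [-0.2, -0.1, 0.6]
grip_width: 85.6
grip_force: 0.0
```

```bash
python3 -c "
from h import *
st()"
```

```text
pos [-384. -552.  420.] toolz [ 0.068 -0.004 -0.998] toolx [0.55 0.83 0.03] q [-2.32  0.75  1.26  2.13  0.05 -0.16] t 27.8 f [-0.2 -0.1  0.6]
```

{"method": "apply_moves", "body": {"series": [[-9.4, 0, -3.5, 0, 8.54], [-9.4, 0, -3.5, 0, 8.54], [-9.4, 0, -3.5, 0, 8.54], [-9.4, 0, -3.5, 0, 8.54]]}}

```text
t: 28.3
tool_pos: [-406.4, -585.1, 402.2]
tool_rot: [0.882, 0.47, 0.004, 0.03]
contact_force: [-0.3, -0.3, 0.2]
grip_width: 85.2
grip_force: 0.0
```

```bash
python3 -c "
from h import *
st()
for w in [(-130,-430,470),(300,-330,470),(430,0,470)]: print(push(w))"
```

```text
pos [-406. -585.  402.] toolz [ 0.035 -0.048 -0.998] toolx [ 0.56  0.83 -0.02] q [-2.32  0.78  1.26  2.04  0.06 -0.15] t 28.3 f [-0.3 -0.3  0.2]
[28.2, 14.7, -6.5]
[60.4, 44.7, -5.5]
[95.1, 37.2, -6.6]
```

{"method": "apply_moves", "body": {"series": [[28.2, 14.7, -6.5, 0, 8.54], [28.2, 14.7, -6.5, 0, 8.54], [28.2, 14.7, -6.5, 0, 8.54], [28.2, 14.7, -6.5, 0, 8.54], [28.2, 14.7, -6.5, -10, 8.54], [60.4, 44.7, -5.5, -20, 8.54], [60.4, 44.7, -5.5, -30, 8.54], [60.4, 44.7, -5.5, -40, 8.54], [60.4, 44.7, -5.5, -50, 8.54], [60.4, 44.7, -5.5, -60, 8.54], [60.4, 44.7, -5.5, -70, 8.54], [60.4, 44.7, -5.5, -80, 8.54], [95.1, 37.2, -6.6, -90, 8.54], [95.1, 37.2, -6.6, -100, 8.54], [95.1, 37.2, -6.6, -110, 8.54], [95.1, 37.2, -6.6, -120, 8.54], [95.1, 37.2, -6.6, -130, 8.54], [95.1, 37.2, -6.6, -143, 8.54], [95.1, 37.2, -6.6, -143, 8.54]]}}

```text
t: 30.68
tool_pos: [430.7, 3.9, 469.1]
tool_rot: [-0.171, 0.985, -0.027, 0.013]
contact_force: [-0.6, -0.5, 0.3]
grip_width: 85.2
grip_force: 0.0
```

```bash
python3 -c "
from h import *
st()
for w in [(230,400,470),(-210,410,470),(-360,514,435)]: print(push(w))
p,r,s=pose(); print((r.inv().apply([-.554,.791,.26])*10).round(1))"; python3 t9.py 125|head -4
```

```text
pos [431.   4. 469.] toolz [ 0.036 -0.048 -0.998] toolx [-0.94 -0.34 -0.02] q [-0.15  0.05  0.31  1.79 -0.04 -0.49] t 30.7 f [-0.6 -0.5  0.3]
[5.5, 44.0, -2.7]
[46.6, 59.7, -4.3]
[57.2, 74.7, -1.8]
[ 2.5  9.2 -3.2]
[ 0.035 -0.048 -0.998]
0.044 [-430.  614.  350.] [-460.  657.  380.] [ 2.08  0.86  1.26  2.02 -0.01  1.73] [ 2.08  0.86  1.26  1.99 -0.    1.73] [-435.  621.  349.] [ 0.011 -0.011 -1.   ]
0.041 [-430.  614.  350.] [-447.  639.  402.] [ 2.08  0.86  1.26  2.02 -0.01  1.73] [ 2.07  0.83  1.26  2.02 -0.01  1.73] [-424.  606.  371.] [ 0.013 -0.013 -1.   ]
0.039 [-430.  614.  350.] [-465.  664.  350.] [ 2.08  0.86  1.26  2.02 -0.01  1.73] [ 2.08  0.89  1.26  1.96 -0.01  1.74] [-443.  633.  325.] [ 0.014 -0.015 -1.   ]
```

{"method": "apply_moves", "body": {"series": [[5.5, 44, -2.7, 0, 8.54], [5.5, 44, -2.7, 0, 8.54], [5.5, 44, -2.7, 0, 8.54], [5.5, 44, -2.7, 0, 8.54], [5.5, 44, -2.7, 0, 8.54], [5.5, 44, -2.7, 0, 8.54], [5.5, 44, -2.7, 0, 8.54], [46.6, 59.7, -4.3, 0, 8.54], [46.6, 59.7, -4.3, 0, 8.54], [46.6, 59.7, -4.3, 0, 8.54], [46.6, 59.7, -4.3, 0, 8.54], [46.6, 59.7, -4.3, 0, 8.54], [46.6, 59.7, -4.3, 0, 8.54], [46.6, 59.7, -4.3, 0, 8.54], [57.2, 74.7, -1.8, 0, 8.54], [57.2, 74.7, -1.8, 0, 8.54], [57.2, 74.7, -1.8, 0, 8.54], [57.2, 74.7, -1.8, 0, 8.54]]}}

```text
t: 32.92
tool_pos: [-358.1, 521.1, 425.6]
tool_rot: [-0.167, 0.985, -0.032, 0.015]
contact_force: [0.5, -0.9, -0.4]
grip_width: 85.7
grip_force: 0.0
```

```bash
python3 -c "
from h import *
from sim import *
st()
p,r,s=pose(); q=np.clip(s['qpos'],lo+1e-3,hi-1e-3); print(fk(q,g),tz(q))
for az in (115,125,135,145):
  for D in (40,60,80,100):
    c=np.radians(az); d=np.array([np.cos(c)*.966,np.sin(c)*.966,.26]); b=path(q,fk(q,g)+D*d,700,2); print(az,D,tz(b).round(3),(r.inv().apply(d)*D/10).round(1))"
```

```text
pos [-358.  521.  426.] toolz [ 0.04  -0.058 -0.998] toolx [-0.94 -0.33 -0.02] q [ 2.05  0.62  1.03  2.04 -0.01  1.71] t 32.9 f [ 0.5 -0.9 -0.4]
[-363.95396746  531.83341149  430.61671757] [ 0.03978112 -0.05809055 -0.9975184 ]
115 40 [ 0.035 -0.05  -0.998] [ 0.4  3.8 -1.3]
115 60 [ 0.03  -0.042 -0.999] [ 0.5  5.6 -2. ]
115 80 [ 0.025 -0.034 -0.999] [ 0.7  7.5 -2.6]
115 100 [ 0.02  -0.025 -0.999] [ 0.9  9.4 -3.3]
125 40 [ 0.035 -0.05  -0.998] [ 1.   3.6 -1.3]
125 60 [ 0.03  -0.042 -0.999] [ 1.5  5.5 -2. ]
125 80 [ 0.024 -0.034 -0.999] [ 2.1  7.3 -2.6]
125 100 [ 0.019 -0.025 -1.   ] [ 2.6  9.1 -3.3]
135 40 [ 0.035 -0.051 -0.998] [ 1.7  3.4 -1.3]
135 60 [ 0.03  -0.043 -0.999] [ 2.5  5.1 -2. ]
135 80 [ 0.024 -0.034 -0.999] [ 3.3  6.8 -2.6]
135 100 [ 0.019 -0.026 -0.999] [ 4.1  8.5 -3.3]
145 40 [ 0.035 -0.051 -0.998] [ 2.2  3.1 -1.3]
145 60 [ 0.03  -0.044 -0.999] [ 3.4  4.6 -1.9]
145 80 [ 0.025 -0.036 -0.999] [ 4.5  6.1 -2.6]
145 100 [ 0.019 -0.028 -0.999] [ 5.6  7.6 -3.2]
```

{"method": "apply_moves", "body": {"series": [[2.6, 9.1, -3.3, 0, 8.54], [2.6, 9.1, -3.3, 0, 8.54], [2.6, 9.1, -3.3, 0, 8.54], [2.6, 9.1, -3.3, 0, 8.54]]}}

```text
t: 33.42
tool_pos: [-385.3, 561.9, 426.1]
tool_rot: [-0.166, 0.986, -0.001, 0.003]
contact_force: [-0.7, 0.1, 0.6]
grip_width: 85.9
grip_force: 0.0
```

```bash
cat > t10.py <<'E'
from h import *
from sim import *
st()
p,r,s=pose(); q=np.clip(s['qpos'],lo+1e-3,hi-1e-3); print(tz(q).round(4))
for az in (115,125,135):
  for D in (20,40,60,80):
    c=np.radians(az); d=np.array([np.cos(c)*.966,np.sin(c)*.966,.26]); b=path(q,fk(q,g)+D*d,700,2); print(az,D,tz(b).round(3),(r.inv().apply(d)*D/10).round(1))
E
python3 t10.py
```

```text
pos [-385.  562.  426.] toolz [ 0.006 -0.002 -1.   ] toolx [-0.95 -0.33 -0.01] q [ 2.06  0.74  1.26  2.1  -0.    1.72] t 33.4 f [-0.7  0.1  0.6]
[ 0.0087 -0.0067 -0.9999]
115 20 [ 0.004  0.002 -1.   ] [ 0.2  1.9 -0.5]
115 40 [-0.002  0.01  -1.   ] [ 0.4  3.8 -1.1]
115 60 [-0.007  0.019 -1.   ] [ 0.6  5.8 -1.6]
115 80 [-0.012  0.028 -1.   ] [ 0.8  7.7 -2.1]
125 20 [ 0.003  0.002 -1.   ] [ 0.5  1.9 -0.5]
125 40 [-0.002  0.01  -1.   ] [ 1.1  3.7 -1.1]
125 60 [-0.007  0.019 -1.   ] [ 1.6  5.6 -1.6]
125 80 [-0.013  0.028 -1.   ] [ 2.1  7.4 -2.1]
135 20 [ 0.004  0.001 -1.   ] [ 0.8  1.7 -0.5]
135 40 [-0.002  0.01  -1.   ] [ 1.7  3.5 -1.1]
135 60 [-0.008  0.018 -1.   ] [ 2.5  5.2 -1.6]
135 80 [-0.013  0.027 -1.   ] [ 3.4  6.9 -2.1]
```

```bash
cat > meas.py <<'E'
from h import *
def blocks(n,im,p,sc=1):
    H,S,V=hsv(im); k=lambda m,a:cv2.morphologyEx(m,cv2.MORPH_CLOSE,np.ones((a,a),np.uint8))
    hs,he=proj(n,[640,80,44],p),proj(n,[520,-180,44],p)
    print('W');mrect(k(mk((S<60)&(V>150)),7 if n=='top' else 11),n,32,p,amin=150)
    print('Rd');mrect(k(mk(((H<9)|(H>172))&(S>110)&(V>100)),5),n,32,p,amin=150)
E
python3 - <<'E'
from meas import *
im=bot.snapshot('top'); cv2.imwrite('pics/top2.png',im); p=bot.camera_params('top')
im=im.copy(); im[320:]=0; im[:,:180]=0;im[:,520:]=0
blocks('top',im,p)
H,S,V=hsv(im)
print('G');mrect(win(((S<75)&(V>90)).astype('uint8')*255,425,480,90,190),'top',32,p)
print('O');mrect(win(mk((H>3)&(H<16)&(S>190)&(V>150)),410,500,195,235),'top',166,p,amin=5)
print('P');mrect(win(mk(V<62),308,402,128,176),'top',44,p,amin=80)
for w in [(-200,520,440),(200,480,440),(460,307,260)]: print(push(w))
E
```

```text
W
px [249. 290.] c [168.8 301.2] size [154.2  83.4] axis 72.7
px [295. 231.] c [344.  157.8] size [77.8 41.2] axis -79.7
px [254. 216.] c [389.8 284.3] size [107.8  57.7] axis 19.6
px [445. 105.] c [ 724.4 -310. ] size [57.6 56.3] axis 71.9
Rd
G
px [443. 163.] c [ 544.8 -298.6] size [69.6 62.5] axis -11.8
px [444. 105.] c [ 720.9 -307.9] size [64.1 61.7] axis -17.9
O
px [474. 225.] c [ 357.1 -349.4] size [36.4 16.7] axis 89.0
px [458. 210.] c [ 395.6 -301.8] size [44.7 19.5] axis 89.0
px [432. 214.] c [ 385.6 -230.3] size [53.2 41.8] axis -1.6
P
px [390. 142.] c [ 608.6 -134.1] size [89.5 70.3] axis -1.3
px [359. 146.] c [597.9 -39.3] size [113.6  76.5] axis -1.0
px [327. 150.] c [587.3  57.2] size [138.1  73.4] axis -1.0
[-16.2, -10.0, -1.3]
[-52.6, -26.9, -1.0]
[-71.5, -51.7, 17.2]
```

{"method": "apply_moves", "body": {"series": [[-16.2, -10, -1.3, 0, 8.54], [-16.2, -10, -1.3, 0, 8.54], [-16.2, -10, -1.3, 0, 8.54], [-52.6, -27, -1, 0, 8.54], [-52.6, -27, -1, 0, 8.54], [-52.6, -27, -1, 0, 8.54], [-52.6, -27, -1, 0, 8.54], [-52.6, -27, -1, 0, 8.54], [-52.6, -27, -1, 0, 8.54], [-52.6, -27, -1, 0, 8.54], [-71.5, -51.7, 17.2, 0, 8.54], [-71.5, -51.7, 17.2, 0, 8.54], [-71.5, -51.7, 17.2, 0, 8.54], [-71.5, -51.7, 17.2, 0, 8.54], [-71.5, -51.7, 17.2, 0, 8.54], [-71.5, -51.7, 17.2, 0, 8.54], [-71.5, -51.7, 17.2, 0, 8.54], [-71.5, -51.7, 17.2, 0, 8.54], [-71.5, -51.7, 17.2, 0, 8.54]]}}

```text
t: 35.85
tool_pos: [459.9, 307.8, 261.5]
tool_rot: [-0.167, 0.986, -0.004, 0.005]
contact_force: [0.3, 0.7, -0.4]
grip_width: 85.4
grip_force: 0.0
```

Run:
```python
from meas import *
st()
im=bot.snapshot('wrist'); p=bot.camera_params('wrist'); cv2.imwrite('pics/w5.png',im)
print(proj('wrist',[390,284,32],p),proj('wrist',[542,319,32],p),p['xyz'].round(0))
blocks('wrist',im,p)
go(390.5,284,120,199.4);go(390.5,284,6,199.4)
```

```text
pos [460. 308. 261.] toolz [ 0.012 -0.005 -1.   ] toolx [-0.94 -0.33 -0.01] q [ 0.45  0.26  0.04  1.35 -0.01  0.12] t 35.9 f [ 0.3  0.7 -0.4]
(np.float64(320.23900746598827), np.float64(97.55986914770794)) (np.float64(306.98769985663756), np.float64(219.90406322694184)) [388. 284. 403.]
W
px [320.  98.] c [390.1 283.5] size [107.6  57.6] axis 19.7
px [237.  34.] c [345.  161.2] size [77.8 40.8] axis -79.6
Rd
px [460. 368.] c [758.2 704.5] size [80.8 33.4] axis 17.0
px [479. 369.] c [750.9 754.5] size [102.1  44.6] axis 37.5
shift cm [ 7.46  0.16 14.05] turn -0.2 heading -160.8 pos [459.9 307.8 261.2] q6 0.12
shift cm [ 7.56  0.26 25.45] turn -0.2 heading -160.8 pos [459.9 307.8 261.2] q6 0.12
```

{"method": "apply_moves", "body": {"series": [[3.8, 0.1, 7, -0.2, 8.54], [7.5, 0.2, 14, -0.5, 8.54], [7.5, 0.2, 19, -0.5, 8.54], [7.5, 0.2, 23, -0.5, 8.54], [7.5, 0.2, 25.4, -0.5, 8.54], [7.5, 0.2, 25.4, -0.5, 8.54], [7.5, 0.2, 25.4, -0.5, 8.54]]}}

```text
t: 36.78
tool_pos: [392.0, 283.5, 6.4]
tool_rot: [-0.171, 0.985, -0.004, 0.005]
contact_force: [-0.1, 0.1, 0.9]
grip_width: 85.1
grip_force: 0.0
```

{"method": "apply_moves", "body": {"series": [[0, 0, 0, 0, 4], [0, 0, 0, 0, 4], [0, 0, 0, 0, 4], [0, 0, 0, 0, 4], [0, 0, -3, 0, 4], [0, 0, -8, 0, 4], [0, 0, -12, 0, 4], [0, 0, -12, 0, 4]]}}

```text
t: 37.78
tool_pos: [392.5, 284.6, 128.8]
tool_rot: [-0.17, 0.985, -0.003, 0.007]
contact_force: [-0.1, -0.4, -2.1]
grip_width: 59.0
grip_force: 66.1
```

Run:
```python
from meas import *
st(); print(bot.read_state()['grip_width'],bot.read_state()['grip_force'])
go(575,59.7,110,182.2);go(575,59.7,60,182.2)
```

```text
pos [392. 285. 129.] toolz [ 0.016 -0.003 -1.   ] toolx [-0.94 -0.34 -0.01] q [ 0.47  0.19 -0.38  0.99 -0.01  0.13] t 37.8 f [-0.1 -0.4 -2.1]
59.04363756425647 66.05249404907227
shift cm [ -9.62 -27.29   2.24] turn 17.4 heading -160.4 pos [392.5 284.6 128.8] q6 0.13
shift cm [ -9.55 -27.25   7.24] turn 17.4 heading -160.4 pos [392.5 284.6 128.8] q6 0.13
```

{"method": "apply_moves", "body": {"series": [[-2, -6, -1, 4, 4], [-4, -12, 0, 8, 4], [-6, -18, 1, 12, 4], [-8, -24, 2, 16, 4], [-9.8, -27.3, 2.2, 17.4, 4], [-9.8, -27.3, 2.2, 17.4, 4], [-9.8, -27.3, 5, 17.4, 4], [-9.8, -27.3, 8, 17.4, 4], [-9.8, -27.3, 8, 17.4, 4], [-9.8, -27.3, 8, 17.4, 4]]}}

```text
t: 39.02
tool_pos: [573.2, 59.1, 47.5]
tool_rot: [-0.02, 1.0, -0.003, 0.003]
contact_force: [-1.0, -0.3, -2.2]
grip_width: 58.8
grip_force: 68.3
```

Run:
```python
from meas import *
st(); print(bot.read_state()['grip_width'])
im=bot.snapshot('wrist'); cv2.imwrite('pics/w6.png',cv2.resize(im[40:340,120:520],(800,600)))
go(576.8,59.8,47,182.2);go(576.8,59.8,40,182.2)
```

```text
pos [573.  59.  48.] toolz [ 0.007 -0.007 -1.   ] toolx [-1.   -0.04 -0.01] q [-0.03  0.43 -0.26  0.88 -0.01 -0.07] t 39.0 f [-1.  -0.3 -2.2]
58.75736524225768
shift cm [-0.33  0.07  0.09] turn 0.0 heading -177.8 pos [573.6  59.   47.9] q6 -0.07
shift cm [-0.32  0.07  0.79] turn 0.0 heading -177.8 pos [573.6  59.   47.9] q6 -0.07
```

View pics/w6.png

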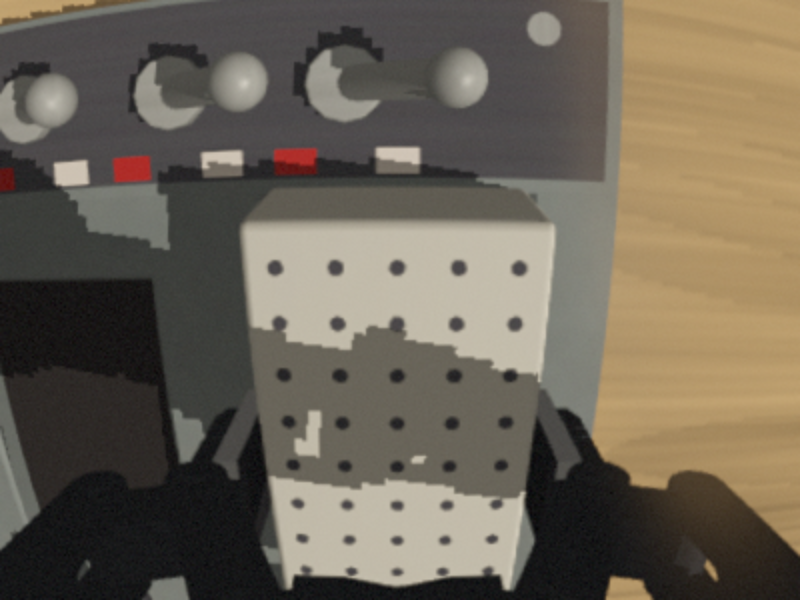

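{"method": "apply_moves", "body": {"series": [[0, 0, -1, 0, 4], [-0.33, 0.07, -1, 0, 4], [-0.33, 0.07, -1, 0, 4], [-0.33, 0.07, -0.5, 0, 4], [-0.33, 0.07, 0, 0, 4], [-0.33, 0.07, 0, 0, 4]]}}

```text
t: 39.83
tool_pos: [577.0, 59.2, 47.1]
tool_rot: [-0.019, 1.0, -0.003, 0.003]
contact_force: [-0.0, 0.7, -2.0]
grip_width: 58.6
grip_force: 68.3
```

{"method": "apply_moves", "body": {"series": [[0, 0, 0.25, 0, 4], [0, 0, 0.5, 0, 4], [0, 0, 0.75, 0, 4], [0, 0, 0.75, 0, 4]]}}

```text
t: 40.33
tool_pos: [577.3, 59.1, 42.7]
tool_rot: [-0.019, 1.0, -0.004, 0.004]
contact_force: [-8.1, -1.1, 13.5]
grip_width: 58.7
grip_force: 70.5
```

Run:
```python
from meas import *
st(); go(576.8,59.8,40.4,182.2)
```

```text
pos [577.  59.  43.] toolz [ 0.009 -0.007 -1.   ] toolx [-1.   -0.04 -0.01] q [-0.03  0.44 -0.25  0.87 -0.01 -0.07] t 40.3 f [-8.1 -1.1 13.5]
shift cm [0.05 0.07 0.23] turn 0.0 heading -177.8 pos [577.3  59.1  42.7] q6 -0.07
```

{"method": "apply_moves", "body": {"series": [[0, 0, 0, 0, 7.4], [0, 0, 0, 0, 7.4], [0, 0, -1, 0, 7.4], [0, 0, -5, 0, 7.4], [0, 0, -11, 0, 8.54], [-1, 5, -16, 5, 8.54], [-2, 10, -20, 10, 8.54], [-3, 16, -21.7, 15, 8.54], [-4.3, 23.5, -21.7, 20.2, 8.54], [-4.3, 23.5, -21.7, 20.2, 8.54], [-4.3, 23.5, -21.7, 20.2, 8.54]]}}

```text
t: 41.7
tool_pos: [609.6, 299.4, 256.0]
tool_rot: [0.155, 0.988, -0.003, 0.005]
contact_force: [0.2, -1.1, 0.0]
grip_width: 85.5
grip_force: 0.0
```

Run:
```python
from meas import *
st()
im=bot.snapshot('wrist'); p=bot.camera_params('wrist'); cv2.imwrite('pics/w7.png',im)
print(proj('wrist',[542,319,32],p),proj('wrist',[575,60,66],p),p['xyz'].round(0))
H,S,V=hsv(im); k=lambda m,a:cv2.morphologyEx(m,cv2.MORPH_CLOSE,np.ones((a,a),np.uint8))
r=((H<12)|(H>172))&(S>100)&(V>80)
u,v=map(int,proj('wrist',[542,319,32],p)); 
print('R',im[v,u+12],H[v,u+12],S[v,u+12],V[v,u+12]);mrect(win(k(mk(r&(V>105)),9),max(u-70,0),u+70,max(v-70,0),v+70),'wrist',32,p)
print('A66');mrect(k(mk((S<60)&(V>130)),9),'wrist',66,p)
```

```text
pos [610. 299. 256.] toolz [ 0.009 -0.007 -1.   ] toolx [-0.95  0.31 -0.01] q [ 0.34  0.52  0.42  1.46 -0.01  0.65] t 41.7 f [ 0.2 -1.1  0. ]
(np.float64(318.62971253083987), np.float64(99.76822645426229)) (np.float64(135.38915249469983), np.float64(198.23050791683988)) [538. 322. 398.]
R [ 53  77 134] 9 154 134
px [317. 100.] c [542.2 317. ] size [87. 58.] axis -17.8
A66
px [146. 211.] c [595.3  67.4] size [75.7 65.1] axis -87.9
px [131. 157.] c [523.4  79.5] size [50.1 22.6] axis 65.8
px [582. 137.] c [686.  659.7] size [156.1  39.4] axis 17.1
px [155.  11.] c [365.2 176.9] size [74.6 41.6] axis -81.9
```

View pics/w7.png

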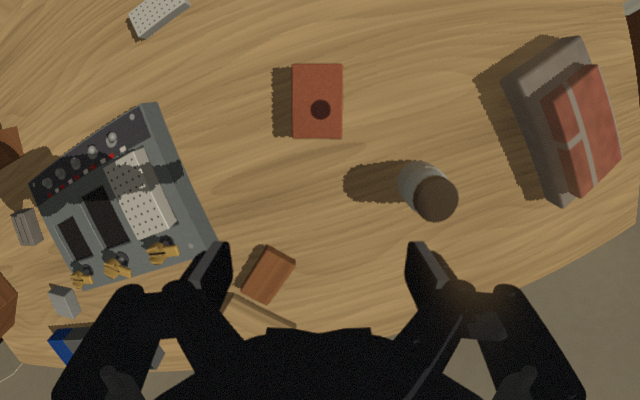

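{"method": "apply_moves", "body": {"series": [[3.6, -0.2, 6, 0, 8.54], [7.2, -0.3, 12, 0, 8.54], [7.2, -0.3, 18, 0, 8.54], [7.2, -0.3, 22, 0, 8.54], [7.2, -0.3, 24.9, 0, 8.54], [7.2, -0.3, 24.9, 0, 8.54], [7.2, -0.3, 24.9, 0, 8.54]]}}

```text
t: 42.62
tool_pos: [543.9, 314.4, 8.2]
tool_rot: [0.157, 0.988, -0.002, 0.006]
contact_force: [0.5, -0.6, 0.4]
grip_width: 85.4
grip_force: 0.0
```

{"method": "apply_moves", "body": {"series": [[0, 0, 0, 0, 4], [0, 0, 0, 0, 4], [0, 0, 0, 0, 4], [0, 0, 0, 0, 4], [0, 0, -3, 0, 4], [0, 0, -8, 0, 4], [-3, -6, -11, -4, 4], [-6, -12, -11, -8, 4], [-9, -18, -11, -12, 4], [-12, -25, -11, -16, 4], [-15.2, -32.1, -11, -20, 4], [-15.2, -32.1, -11, -20, 4], [-15.2, -32.1, -11, -20, 4]]}}

```text
t: 44.25
tool_pos: [587.8, -40.4, 120.0]
tool_rot: [-0.015, 1.0, -0.004, 0.005]
contact_force: [0.1, 0.3, -2.4]
grip_width: 58.8
grip_force: 65.9
```

Run:
```python
from meas import *
st(); print(bot.read_state()['grip_width'])
go(588.7,-35.3,60,182.2)
```

```text
pos [588. -40. 120.] toolz [ 0.01  -0.008 -1.   ] toolx [-1.   -0.03 -0.01] q [-0.2   0.39 -0.13  1.04 -0.01 -0.23] t 44.2 f [ 0.1  0.3 -2.4]
58.752961550436
shift cm [-0.05  0.55  6.  ] turn -0.5 heading -178.3 pos [587.8 -40.4 120. ] q6 -0.23
```

{"method": "apply_moves", "body": {"series": [[-0.2, 0.55, 2, -0.5, 4], [-0.25, 0.55, 5, -0.5, 4], [-0.25, 0.55, 6.6, -0.5, 4], [-0.25, 0.55, 6.6, -0.5, 4], [-0.25, 0.55, 7, -0.5, 4], [-0.25, 0.55, 7.2, -0.5, 4], [-0.25, 0.55, 7.2, -0.5, 4]]}}

```text
t: 45.12
tool_pos: [590.5, -30.9, 51.7]
tool_rot: [-0.022, 1.0, -0.003, 0.006]
contact_force: [-10.5, 1.2, 25.3]
grip_width: 58.4
grip_force: 70.7
```

Run:
```python
from meas import *
st(); go(590.5,-35.2,42.5,182.2)
```

```text
pos [591. -31.  52.] toolz [ 0.012 -0.007 -1.   ] toolx [-1.   -0.04 -0.01] q [-0.19  0.45 -0.22  0.89 -0.   -0.23] t 45.1 f [-10.5   1.2  25.3]
shift cm [ 0.03 -0.42  0.92] turn 0.4 heading -177.4 pos [590.5 -30.9  51.7] q6 -0.23
```

{"method": "apply_moves", "body": {"series": [[0, 0, -0.6, 0.4, 4], [0.05, -0.42, -0.6, 0.4, 4], [0.05, -0.42, -0.6, 0.4, 4], [0.05, -0.42, -0.6, 0.4, 4], [0.05, -0.42, -0.1, 0.4, 4], [0.05, -0.42, 0.2, 0.4, 4], [0.05, -0.42, 0.4, 0.4, 4], [0.05, -0.42, 0.4, 0.4, 4], [0.05, -0.42, 0.4, 0.4, 4]]}}

```text
t: 46.25
tool_pos: [589.8, -35.8, 43.4]
tool_rot: [-0.018, 1.0, -0.004, 0.004]
contact_force: [0.5, 0.9, -1.2]
grip_width: 59.0
grip_force: 67.5
```

Run:
```python
from meas import *
st(); go(590.5,-35.2,42.5,182.2)
```

```text
pos [590. -36.  43.] toolz [ 0.009 -0.007 -1.   ] toolx [-1.   -0.04 -0.01] q [-0.19  0.46 -0.23  0.88 -0.01 -0.23] t 46.2 f [ 0.5  0.9 -1.2]
shift cm [-0.07  0.06  0.09] turn -0.1 heading -177.9 pos [589.8 -35.8  43.4] q6 -0.23
```

{"method": "apply_moves", "body": {"series": [[0, 0, 0.1, 0, 4], [0, 0, 0.1, 0, 7.2], [0, 0, 0.1, 0, 7.2], [0, 0, -1, 0, 7.2], [0, 0, -5, 0, 7.2], [0, 0, -11, 0, 8.54], [-0.5, -6, -16, 4, 8.54], [-1, -12, -20, 8, 8.54], [-1.3, -18, -21.7, 12, 8.54], [-1.6, -24, -21.7, 14, 8.54], [-1.6, -27.9, -21.7, 14, 8.54], [-1.6, -27.9, -21.7, 14, 8.54], [-1.6, -27.9, -21.7, 14, 8.54], [-1.6, -27.9, -21.7, 14, 8.54]]}}

```text
t: 48.0
tool_pos: [614.2, -311.0, 263.0]
tool_rot: [0.103, 0.995, -0.003, 0.005]
contact_force: [1.2, 0.4, 0.3]
grip_width: 85.4
grip_force: 0.0
```

Run:
```python
from meas import *
st()
im=bot.snapshot('wrist'); p=bot.camera_params('wrist'); cv2.imwrite('pics/w8.png',im)
H,S,V=hsv(im); u,v=map(int,proj('wrist',[545,-299,32],p)); print(u,v,p['xyz'].round(0),H[v,u],S[v,u],V[v,u])
for T in (85,75):
    m=((S<T)&(V>85)).astype('uint8')*255; m=cv2.morphologyEx(cv2.morphologyEx(m,cv2.MORPH_OPEN,np.ones((5,5))),cv2.MORPH_CLOSE,np.ones((9,9)))
    mrect(win(m,u-60,u+60,max(v-60,0),v+60),'wrist',32,p)
go(545,-299,7,168)
cv2.imwrite('pics/w8c.png',np.hstack([cv2.resize(im,(400,250)),cv2.resize(cv2.cvtColor(m,cv2.COLOR_GRAY2BGR),(400,250))]))
```

```text
pos [ 614. -311.  263.] toolz [ 0.009 -0.007 -1.   ] toolx [-0.98  0.2  -0.01] q [-0.58  0.54  0.47  1.49 -0.   -0.38] t 48.0 f [1.2 0.4 0.3]
317 100 [ 540. -295.  405.] 19 45 118
px [314. 102.] c [ 546.3 -302.5] size [67.9 58.7] axis -12.0
px [314. 102.] c [ 546.3 -302.6] size [67.9 58.6] axis -12.0
shift cm [ 7.28 -0.13 25.54] turn 0.2 heading 168.2 pos [ 614.2 -310.8  263.1] q6 -0.38
```

View pics/w8.png

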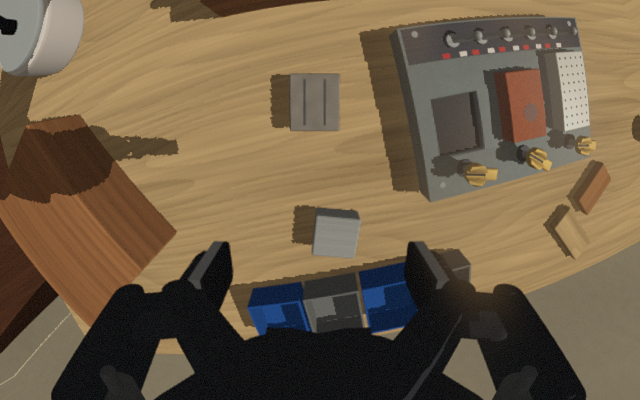

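{"method": "apply_moves", "body": {"series": [[3.5, -0.2, 6, 0, 8.54], [7.1, -0.45, 12, 0, 8.54], [7.1, -0.45, 18, 0, 8.54], [7.1, -0.45, 22, 0, 8.54], [7.1, -0.45, 25.5, 0, 8.54], [7.1, -0.45, 25.5, 0, 8.54], [7.1, -0.45, 25.5, 0, 8.54]]}}

```text
t: 48.92
tool_pos: [547.1, -304.0, 8.6]
tool_rot: [0.103, 0.995, -0.004, 0.006]
contact_force: [0.0, -1.6, 0.7]
grip_width: 85.5
grip_force: 0.0
```

{"method": "apply_moves", "body": {"series": [[0, 0, 0, 0, 4], [0, 0, 0, 0, 4], [0, 0, 0, 0, 4], [0, 0, 0, 0, 4], [0, 0, -3, 0, 4], [0, 0, -8, 0, 4], [-0.5, 4, -11, -4, 4], [-1, 9, -11, -8, 4], [-1.5, 14, -11, -12, 4], [-2.1, 17.9, -11, -14, 4], [-2.1, 17.9, -11, -14, 4], [-2.1, 17.9, -8, -14, 4], [-2.1, 17.9, -5.4, -14, 4], [-2.1, 17.9, -5.4, -14, 4], [-2.1, 17.9, -5.4, -14, 4], [-2.1, 17.9, -5.4, -14, 4]]}}

```text
t: 50.92
tool_pos: [603.9, -133.6, 61.7]
tool_rot: [-0.018, 1.0, -0.004, 0.006]
contact_force: [-0.8, 0.4, -1.5]
grip_width: 58.6
grip_force: 65.3
```

Run:
```python
from meas import *
st(); print(bot.read_state()['grip_width'])
go(602.4,-130.3,44,182.2)
```

```text
pos [ 604. -134.   62.] toolz [ 0.011 -0.008 -1.   ] toolx [-1.   -0.04 -0.01] q [-0.35  0.48 -0.13  0.94 -0.   -0.38] t 50.9 f [-0.8  0.4 -1.5]
58.61048633282868
shift cm [0.15 0.35 1.77] turn -0.1 heading -177.9 pos [ 603.9 -133.6   61.7] q6 -0.38
```

{"method": "apply_moves", "body": {"series": [[0.05, 0.35, 0, -0.1, 4], [0.05, 0.35, 0, -0.1, 4], [0.05, 0.35, 0.6, -0.1, 4], [0.05, 0.35, 1.1, -0.1, 4], [0.05, 0.35, 1.5, -0.1, 4], [0.05, 0.35, 1.75, -0.1, 4], [0.05, 0.35, 1.75, -0.1, 4], [0.05, 0.35, 1.75, -0.1, 4]]}}

```text
t: 51.92
tool_pos: [602.2, -129.9, 43.4]
tool_rot: [-0.019, 1.0, -0.004, 0.004]
contact_force: [-3.0, -1.6, 5.7]
grip_width: 58.4
grip_force: 67.0
```

{"method": "apply_moves", "body": {"series": [[0, 0, 0, 0, 7.2], [0, 0, 0, 0, 7.2], [0, 0, -1, 0, 7.2], [0, 0, -5, 0, 7.2], [0, 0, -11, 0, 8.54], [3, -3, -17, 2, 8.54], [6, -6, -22, 4, 8.54], [9, -9, -25.7, 6, 8.54], [13.9, -15.5, -25.7, 6, 8.54], [13.9, -15.5, -25.7, 6, 8.54], [13.9, -15.5, -25.7, 6, 8.54], [13.9, -15.5, -25.7, 6, 8.54], [13.9, -15.5, -25.7, 6, 8.54]]}}

```text
t: 53.55
tool_pos: [467.8, -287.0, 299.4]
tool_rot: [0.032, 0.999, -0.003, 0.004]
contact_force: [0.1, 0.2, -0.2]
grip_width: 85.4
grip_force: 0.0
```

Run:
```python
from meas import *
st()
im=bot.snapshot('wrist'); p=bot.camera_params('wrist'); cv2.imwrite('pics/w9.png',im)
u,v=map(int,proj('wrist',[385,-285,166],p)); print(u,v,p['xyz'].round(0))
cv2.imwrite('pics/w9c.png',cv2.resize(im[max(v-80,0):v+120,u-130:u+130],(780,600),interpolation=cv2.INTER_CUBIC)); print('crop origin',u-130,max(v-80,0))
```

```text
pos [ 468. -287.  299.] toolz [ 0.009 -0.006 -1.   ] toolx [-1.    0.06 -0.01] q [-0.7   0.24  0.12  1.43  0.   -0.63] t 53.5 f [ 0.1  0.2 -0.2]
315 88 [ 392. -281.  441.]
crop origin 185 8
```

View pics/w9c.png

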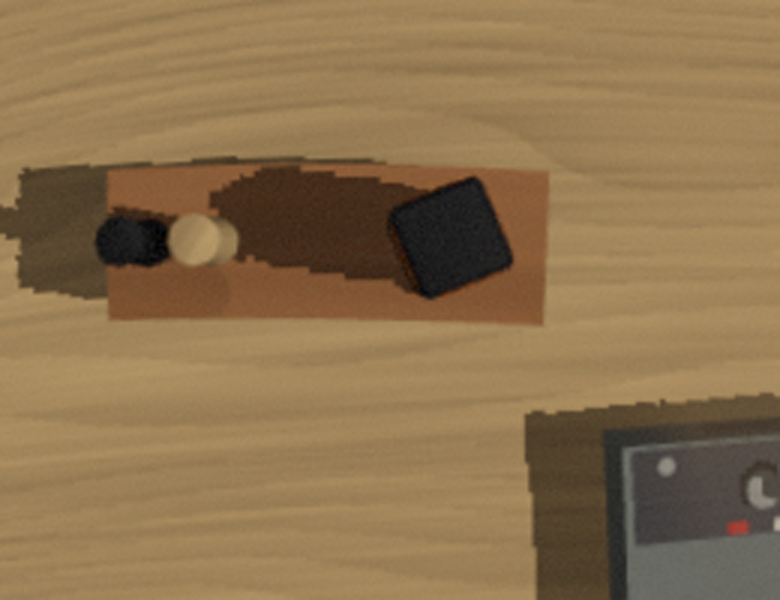

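Run:
```python
from meas import *
p=bot.camera_params('wrist'); f=lambda u,v,z:pt('wrist',185+u/3,8+v/3,z,p)[:2]
c=np.array([f(u,v,166) for u,v in [(478,178),(512,262),(432,298),(390,218)]]); print('drv',c.mean(0).round(1),[round(np.linalg.norm(c[i]-c[i-1]),1) for i in range(4)])
hd=lambda e:np.degrees(np.arctan2(e[1],e[0]))%180
print('edges',[hd(c[i]-c[i-1]).round(1) for i in range(4)])
s=np.array([f(u,v,85) for u,v in [(108,168),(549,172),(543,325),(108,318)]]); print('stand',s.mean(0).round(1),[hd(s[i]-s[i-1]).round(1) for i in range(4)],[round(np.linalg.norm(s[i]-s[i-1]),1) for i in range(4)])
im=cv2.imread('pics/top2.png');H,S,V=hsv(im);m=win(((H>15)&(H<32)&(S>130)&(V>130)).astype('uint8')*255,308,405,112,135)
for nm,x,y in [('a',651.9,62.7),('b',655.6,-32.7),('c',659.4,-128.1)]:
    ax=np.array(proj('top',[x,y,75])); ys,xs=np.nonzero(m); q=np.array([pt('top',a,b,73)[:2] for a,b in zip(xs,ys) if np.hypot(a-ax[0],b-ax[1])<14]); 
    d=q-[x,y]; k=np.hypot(*d.T)>16; print(nm,len(q),'axis px',ax.round(1),'cent',q.mean(0).round(1),'tip heading',np.degrees(np.arctan2(*d[k].mean(0)[::-1])).round(0) if k.any() else None)
x,y=c.mean(0); 
for z in (200,112): go(x,y,z,min([h for e in range(2) for h in (hd(c[e]-c[e-1]),hd(c[e]-c[e-1])+180)],key=lambda h:abs(h-176)))
```

```text
drv [ 385.7 -267. ] [np.float64(28.3), np.float64(26.8), np.float64(25.9), np.float64(26.7)]
edges [np.float64(111.7), np.float64(18.6), np.float64(111.6), np.float64(23.7)]
stand [ 380.9 -311.9] [np.float64(174.8), np.float64(84.5), np.float64(174.9), np.float64(84.7)] [np.float64(59.7), np.float64(169.6), np.float64(59.3), np.float64(169.7)]
a 148 axis px [324.9 127.6] cent [668.2  68.6] tip heading 19.0
b 144 axis px [356.7 125.8] cent [674.5 -28.5] tip heading 13.0
c 132 axis px [388.5 124.1] cent [ 674.9 -123. ] tip heading 19.0
shift cm [8.41 1.53 9.85] turn -22.3 heading 176.3 pos [ 467.8 -287.   299.4] q6 -0.63
shift cm [ 8.49  1.58 18.65] turn -22.3 heading 176.3 pos [ 467.8 -287.   299.4] q6 -0.63
```

{"method": "apply_moves", "body": {"series": [[3, 0.5, 2, -8, 6], [6, 1, 4, -16, 6], [8.45, 1.55, 6, -25.1, 6], [8.45, 1.55, 8, -25.1, 6], [8.45, 1.55, 10, -25.1, 6], [8.45, 1.55, 14, -25.1, 6], [8.45, 1.55, 17, -25.1, 6], [8.45, 1.55, 18.7, -25.1, 6], [8.45, 1.55, 18.7, -25.1, 6], [8.45, 1.55, 18.7, -25.1, 6]]}}

```text
t: 54.85
tool_pos: [386.2, -268.2, 112.4]
tool_rot: [-0.185, 0.983, -0.005, 0.004]
contact_force: [-0.3, -0.1, 0.3]
grip_width: 60.4
grip_force: 0.0
```

{"method": "apply_moves", "body": {"series": [[0, 0, 0, 0, 1.5], [0, 0, 0, 0, 1.5], [0, 0, 0, 0, 1.5], [0, 0, 0, 0, 1.5], [0, 0, 0, 0, 1.5], [0, 0, -3, 0, 1.5], [0, 0, -8, 0, 1.5], [0, 0, -13, 0, 1.5], [0, 0, -15, 0, 1.5], [0, 0, -15, 0, 1.5]]}}

```text
t: 56.1
tool_pos: [384.9, -267.9, 263.1]
tool_rot: [-0.185, 0.983, -0.006, 0.005]
contact_force: [-0.6, -0.2, -2.7]
grip_width: 31.6
grip_force: 59.9
```

{"method": "apply_moves", "body": {"series": [[-4.7, 3.2, 0, -8, 1.5], [-9.4, 6.5, 0, -16, 1.5], [-14, 9.7, 0, -24, 1.5], [-18.7, 13, 0, -32, 1.5], [-23.4, 16.2, 0, -40, 1.5], [-28, 19.4, 0, -48, 1.5], [-32.7, 22.6, 0, -56, 1.5], [-37.4, 25.8, 0, -63.6, 1.5], [-37.4, 25.8, 0, -63.6, 1.5], [-37.4, 25.8, 0, -63.6, 1.5], [-37.4, 25.8, 0, -63.6, 1.5]]}}

```text
t: 57.48
tool_pos: [638.2, 108.0, 260.8]
tool_rot: [-0.674, 0.738, -0.005, 0.0]
contact_force: [-1.0, -0.4, -1.5]
grip_width: 31.3
grip_force: 60.0
```

Run:
```python
from meas import *
import pickle
st(); print(bot.read_state()['grip_width'],bot.read_state()['grip_force'])
im=bot.snapshot('wrist'); p=bot.camera_params('wrist'); cv2.imwrite('pics/w10.png',im); pickle.dump(p,open('w10.p','wb'))
a=np.array([proj('wrist',x,p) for x in([652,63,80],[656,-33,80],[659,-128,80])]).round(0); print(a)
x0,y0=(a.min(0)-60).astype(int).clip(0); x1,y1=(a.max(0)+60).astype(int); print('crop',x0,y0,x1,y1)
c=im[y0:y1,x0:x1]; s=min(800/c.shape[1],600/c.shape[0]); print('scale',s); cv2.imwrite('pics/w10c.png',cv2.resize(c,None,fx=s,fy=s,interpolation=cv2.INTER_CUBIC))
```

```text
pos [638. 108. 261.] toolz [ 0.007 -0.007 -1.   ] toolx [-0.09 -1.    0.01] q [ 0.05  0.45  0.32  1.43 -0.01 -1.43] t 57.5 f [-1.  -0.4 -1.5]
31.340024279988977 59.990437030792236
[[302. 129.]
 [290.  39.]
 [280. -40.]]
crop 220 0 362 189
scale 3.1746031746031744
```

View pics/w10c.png

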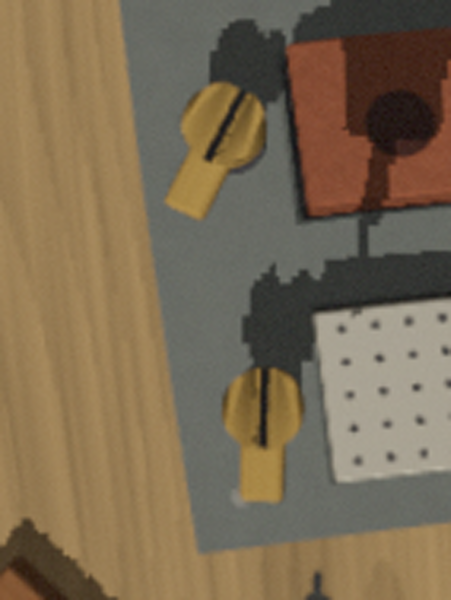

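{"method": "apply_moves", "body": {"series": [[2, -1, 1, 0, 1.5], [4.3, -1.7, 3, 0, 1.5], [4.3, -1.7, 6.1, 0, 1.5], [4.3, -1.7, 6.1, 0, 1.5], [4.3, -1.7, 6.1, 0, 1.5], [4.3, -1.7, 6.1, 0, 1.5]]}}

```text
t: 58.28
tool_pos: [653.5, 64.2, 202.5]
tool_rot: [-0.675, 0.738, -0.006, 0.002]
contact_force: [0.0, -0.1, -1.5]
grip_width: 31.3
grip_force: 60.0
```

{"method": "apply_moves", "body": {"series": [[0, 0, 0.5, 0, 1.5], [0, 0, 0.9, 0, 1.5], [0, 0, 1.1, 0, 1.5], [0, 0, 1.1, 0, 1.5], [0, 0, 1.1, 0, 1.5]]}}

```text
t: 58.9
tool_pos: [652.7, 64.3, 189.7]
tool_rot: [-0.675, 0.738, -0.005, 0.001]
contact_force: [-0.4, 0.1, -1.6]
grip_width: 31.3
grip_force: 60.0
```

{"method": "apply_moves", "body": {"series": [[0, 0, 0.1, 0, 1.5], [0, 0, 0.2, 0, 1.5], [0, 0, 0.3, 0, 1.5], [0, 0, 0.3, 0, 1.5]]}}

```text
t: 59.4
tool_pos: [652.6, 64.2, 186.6]
tool_rot: [-0.675, 0.738, -0.005, 0.001]
contact_force: [1.1, -0.0, -2.1]
grip_width: 31.6
grip_force: 60.0
```

Run:
```python
from meas import *
st(); s=bot.read_state(); print(s['tool_pos'].round(1),s['moment'].round(2))
go(651.9,62.7,186,264.8)
```

```text
pos [653.  64. 187.] toolz [ 0.008 -0.007 -1.   ] toolx [-0.09 -1.    0.01] q [-0.02  0.48  0.18  1.27 -0.01 -1.5 ] t 59.4 f [ 1.1 -0.  -2.1]
[652.6  64.2 186.6] [-0.01  0.1  -0.03]
shift cm [0.16 0.06 0.06] turn 0.1 heading -95.1 pos [652.6  64.2 186.6] q6 -1.5
```

{"method": "apply_moves", "body": {"series": [[0.1, 0.05, 0.15, 0, 1.5], [0.1, 0.05, 0.25, 0, 1.5], [0.1, 0.05, 0.25, 0, 1.5]]}}

```text
t: 59.78
tool_pos: [652.2, 63.2, 184.8]
tool_rot: [-0.675, 0.738, -0.006, 0.001]
contact_force: [-1.2, 0.1, 2.0]
grip_width: 32.0
grip_force: 60.6
```

{"method": "apply_moves", "body": {"series": [[0, 0, 0.1, 0, 1.5], [0, 0, 0.2, 0, 1.5], [0, 0, 0.2, 0, 1.5]]}}

```text
t: 60.15
tool_pos: [652.3, 63.2, 184.5]
tool_rot: [-0.675, 0.738, -0.006, 0.002]
contact_force: [-4.0, -0.8, 10.6]
grip_width: 31.5
grip_force: 61.9
```

{"method": "apply_moves", "body": {"series": [[0, 0, 0.1, 0, 1.5], [0, 0, 0.2, 0, 1.5], [0, 0, 0.2, 0, 1.5]]}}

```text
t: 60.52
tool_pos: [652.4, 63.2, 184.1]
tool_rot: [-0.675, 0.738, -0.007, 0.002]
contact_force: [-5.8, -0.5, 17.5]
grip_width: 31.4
grip_force: 63.0
```

{"method": "apply_moves", "body": {"series": [[0, 0.05, -0.18, 10, 1.5], [0, 0.05, -0.17, 20, 1.5], [0, 0.05, -0.15, 30, 1.5], [0, 0.05, -0.13, 40, 1.5], [0, 0.05, -0.12, 50, 1.5], [0, 0.05, -0.1, 60, 1.5], [0, 0.05, -0.08, 70, 1.5], [0, 0.05, -0.07, 80, 1.5], [0, 0.05, -0.05, 90, 1.5], [0, 0.05, -0.03, 100, 1.5]]}}

```text
t: 61.78
tool_pos: [652.0, 62.3, 183.1]
tool_rot: [0.134, 0.991, -0.004, 0.006]
contact_force: [-3.6, -3.1, 11.8]
grip_width: 31.5
grip_force: 61.5
```

Run:
```python
from meas import *
st(); s=bot.read_state(); print(s['tool_pos'].round(1),s['moment'].round(2)); go(651.9,62.7,184,164.8)
im=bot.snapshot('wrist'); cv2.imwrite('pics/w11.png',cv2.resize(im[100:400,120:520],(800,600)))
```

```text
pos [652.  62. 183.] toolz [ 0.011 -0.009 -1.   ] toolx [-0.96  0.27 -0.01] q [-0.02  0.48  0.17  1.25 -0.01  0.25] t 61.8 f [-3.6 -3.1 11.8]
[652.   62.3 183.1] [-0.87  1.29  0.08]
shift cm [ 0.02  0.04 -0.09] turn -0.2 heading 164.6 pos [652.   62.3 183.1] q6 0.25
```

View pics/w11.png

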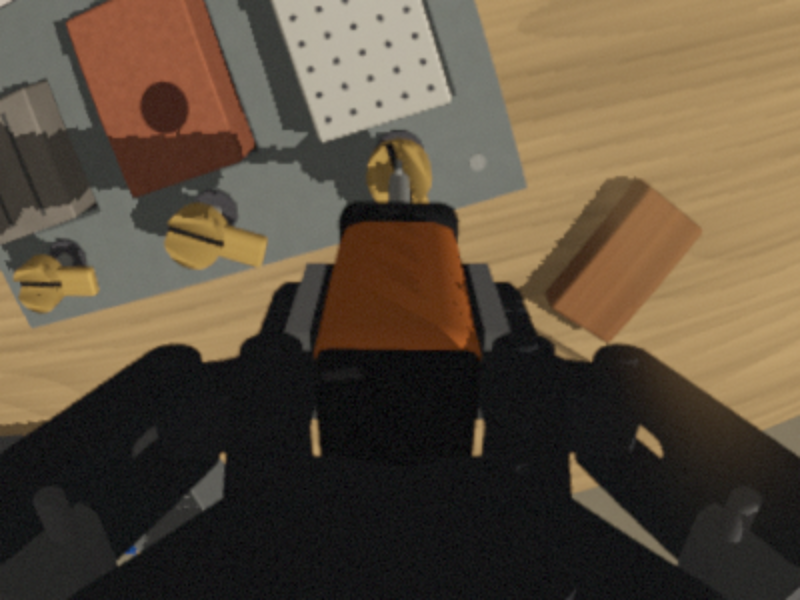

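{"method": "apply_moves", "body": {"series": [[0, 0, -0.03, 10, 1.5], [0, 0, -0.02, 20, 1.5], [0, 0, 0, 30, 1.5], [0, 0, 0.02, 40, 1.5], [0, 0, 0.04, 50, 1.5], [0, 0, 0.05, 60, 1.5], [0, 0, 0.07, 70, 1.5], [0, 0, 0.09, 80, 1.5], [0, 0, 0.1, 90, 1.5], [0, 0, 0.12, 100, 1.5], [0, 0, 0.14, 110, 1.5], [0, 0, 0.15, 120, 1.5], [0, 0, 0.17, 130, 1.5], [0, 0, 0.19, 140, 1.5], [0, 0, 0.2, 150, 1.5], [0, 0, 0.22, 158, 1.5], [0, 0, 0.22, 163, 1.5], [0, 0, 0.22, 163, 1.5], [0, 0, 0.22, 163, 1.5]]}}

```text
t: 64.2
tool_pos: [651.2, 64.0, 180.4]
tool_rot: [1.0, 0.017, 0.005, 0.003]
contact_force: [-4.4, 1.9, 10.5]
grip_width: 31.2
grip_force: 61.1
```

{"method": "apply_moves", "body": {"series": [[0, 0, -2, 0, 1.5], [0, 0, -5, 0, 1.5], [0, 0, -5, -10, 1.5], [0, 0, -5, -20, 1.5], [0, 0, -5, -30, 1.5], [0, 0, -5, -40, 1.5], [0, 0, -5, -50, 1.5], [0, 0, -5, -60, 1.5], [0, 0, -5, -70, 1.5], [0, 0, -5, -80, 1.5], [0, 0, -5, -90, 1.5], [0, 0, -5, -100, 1.5], [0, 0, -5, -110, 1.5], [0, 0, -5, -120, 1.5], [0, 0, -5, -120, 1.5], [0, 0, -5, -120, 1.5]]}}

```text
t: 66.2
tool_pos: [651.2, 63.6, 228.0]
tool_rot: [0.487, 0.874, -0.001, 0.005]
contact_force: [0.4, -0.7, -1.3]
grip_width: 31.0
grip_force: 60.1
```

Run:
```python
from meas import *
st(); go(655.6,-32.7,205,235.4)
im=bot.snapshot('wrist'); cv2.imwrite('pics/w12.png',im[:,100:540])
```

```text
pos [651.  64. 228.] toolz [ 0.008 -0.007 -1.   ] toolx [-0.53  0.85 -0.01] q [-0.02  0.47  0.27  1.36 -0.01  0.99] t 66.2 f [ 0.4 -0.7 -1.3]
shift cm [-8.4  -4.71  2.37] turn -113.7 heading 121.7 pos [651.2  63.6 228. ] q6 0.99
```

View pics/w12.png

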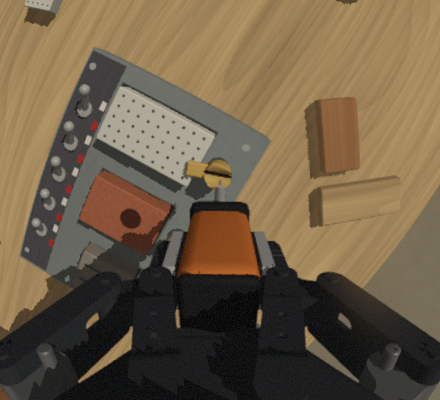

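Run:
```python
from meas import *
im=bot.snapshot('wrist'); p=bot.camera_params('wrist'); H,S,V=hsv(im)
m=win(((H>17)&(H<30)&(S>140)&(V>90)).astype('uint8')*255,270,345,145,200)
n,l,s,c=cv2.connectedComponentsWithStats(m); k=1+np.argmax(s[1:,4]); ys,xs=np.nonzero(l==k); print(s[k],c[k])
q=np.array([pt('wrist',a,b,76,p)[:2] for a,b in zip(xs,ys)]); ax=np.array([651.9,62.7]); d=q-ax; r=np.hypot(*d.T)
for lo_,hi_ in((17,25),(20,34)):
    t=d[(r>lo_)&(r<hi_)]; print(len(t),'clip heading',(np.degrees(np.arctan2(*t.mean(0)[::-1]))%360).round(1))
```

```text
[286 160  44  28 677] [308.94387001 171.65878877]
117 clip heading 197.0
165 clip heading 197.7
```

{"method": "apply_moves", "body": {"series": [[-4.2, -2.4, 1, -10, 1.5], [-8.4, -4.7, 2.3, -20, 1.5], [-8.4, -4.7, 2.3, -30, 1.5], [-8.4, -4.7, 2.3, -40, 1.5], [-8.4, -4.7, 2.3, -50, 1.5], [-8.4, -4.7, 2.3, -60, 1.5], [-8.4, -4.7, 2.3, -70, 1.5], [-8.4, -4.7, 2.3, -80, 1.5], [-8.4, -4.7, 2.3, -90, 1.5], [-8.4, -4.7, 2.3, -100, 1.5], [-8.4, -4.7, 2.3, -108, 1.5], [-8.4, -4.7, 2.3, -113.7, 1.5], [-8.4, -4.7, 2.3, -113.7, 1.5], [-8.4, -4.7, 2.3, -113.7, 1.5]]}}

```text
t: 68.05
tool_pos: [656.0, -32.7, 206.0]
tool_rot: [-0.465, 0.885, -0.005, 0.002]
contact_force: [0.0, -0.0, -2.1]
grip_width: 31.2
grip_force: 60.1
```

{"method": "apply_moves", "body": {"series": [[0, 0, 0.8, 0, 1.5], [0, 0, 1.6, 0, 1.5], [0, 0, 2, 0, 1.5], [0, 0, 2.2, 0, 1.5], [0, 0, 2.35, 0, 1.5], [0, 0, 2.35, 0, 1.5], [0, 0, 2.35, 0, 1.5]]}}

```text
t: 68.92
tool_pos: [655.9, -32.8, 184.2]
tool_rot: [-0.466, 0.885, -0.005, 0.003]
contact_force: [-4.1, 0.2, 6.3]
grip_width: 30.9
grip_force: 61.5
```

Run:
```python
from meas import *
st(); print(bot.read_state()['tool_pos'].round(1)); go(655.6,-32.7,181,356)
```

```text
pos [656. -33. 184.] toolz [ 0.01  -0.007 -1.   ] toolx [-0.56 -0.83  0.  ] q [-0.17  0.48  0.18  1.26 -0.01 -1.14] t 68.9 f [-4.1  0.2  6.3]
[655.9 -32.8 184.2]
shift cm [0.01 0.03 0.32] turn -120.4 heading -124.4 pos [655.9 -32.8 184.2] q6 -1.14
```

{"method": "apply_moves", "body": {"series": [[0, 0, 0.07, 10, 1.5], [0, 0, 0.09, 20, 1.5], [0, 0, 0.11, 30, 1.5], [0, 0, 0.12, 40, 1.5], [0, 0, 0.14, 50, 1.5], [0, 0, 0.16, 60, 1.5], [0, 0, 0.17, 70, 1.5], [0, 0, 0.19, 80, 1.5], [0, 0, 0.21, 90, 1.5], [0, 0, 0.22, 100, 1.5], [0, 0, 0.24, 110, 1.5], [0, 0, 0.26, 120, 1.5], [0, 0, 0.27, 130, 1.5], [0, 0, 0.29, 140, 1.5], [0, 0, 0.31, 150, 1.5], [0, 0, 0.32, 160, 1.5], [0, 0, 0.34, 170, 1.5]]}}

```text
t: 71.05
tool_pos: [654.5, -32.9, 181.5]
tool_rot: [0.842, 0.539, 0.001, 0.005]
contact_force: [-8.3, 1.9, 11.9]
grip_width: 31.3
grip_force: 61.3
```

{"method": "apply_moves", "body": {"series": [[0, 0, 0.02, 10, 1.5], [0, 0, 0.03, 20, 1.5], [0, 0, 0.05, 30, 1.5], [0, 0, 0.07, 40, 1.5], [0, 0, 0.08, 50, 1.5], [0, 0, 0.1, 60, 1.5], [0, 0, 0.12, 70, 1.5], [0, 0, 0.13, 80, 1.5], [0, 0, 0.13, 80, 1.5], [0, 0, 0.13, 80, 1.5]]}}

```text
t: 72.3
tool_pos: [653.8, -44.0, 180.8]
tool_rot: [0.995, -0.102, 0.008, -0.017]
contact_force: [2.5, 25.1, 10.8]
grip_width: 31.2
grip_force: 89.2
```

{"method": "apply_moves", "body": {"series": [[0, 0, -2, 0, 1.5], [0, 0, -5, 0, 1.5], [0, 0, -5, -10, 1.5], [0, 0, -5, -20, 1.5], [0, 0, -5, -30, 1.5], [0, 0, -5, -40, 1.5], [0, 0, -5, -50, 1.5], [0, 0, -5, -60, 1.5], [0, 0, -5, -70, 1.5], [0, 0, -5, -80, 1.5], [0, 0, -5, -90, 1.5], [0, 0, -5, -100, 1.5], [0, 0, -5, -110, 1.5], [0, 0, -5, -120, 1.5], [0, 0, -5, -130, 1.5], [0, 0, -5, -135, 1.5], [0, 0, -5, -135, 1.5]]}}

```text
t: 74.42
tool_pos: [651.0, -55.1, 227.7]
tool_rot: [0.478, 0.878, 0.007, 0.003]
contact_force: [-0.0, -0.0, -2.6]
grip_width: 31.0
grip_force: 61.4
```

```bash
cat > clip.py <<'E'
from meas import *
AX={'a':(651.9,62.7),'b':(655.6,-32.7),'c':(659.4,-128.1)}
def clips(zs=76):
    im=bot.snapshot('wrist'); p=bot.camera_params('wrist'); H,S,V=hsv(im); m=((H>17)&(H<30)&(S>140)&(V>90)).astype('uint8')*255
    for k,ax in AX.items():
        u,v=map(int,proj('wrist',[*ax,zs+4],p))
        if not(15<u<625 and 15<v<385): print(k,'out',u,v); continue
        w=win(m,max(u-45,0),u+45,max(v-45,0),v+45); n,l,s,c=cv2.connectedComponentsWithStats(w)
        if n<2: continue
        i=1+np.argmax(s[1:,4]); ys,xs=np.nonzero(l==i); q=np.array([pt('wrist',a,b,zs,p)[:2] for a,b in zip(xs,ys)])
        d=q-ax; r=np.hypot(*d.T); t=d[(r>20)&(r<36)]; print(k,'n',len(q),len(t),'heading',(np.degrees(np.arctan2(*t.mean(0)[::-1]))%360).round(1) if len(t) else None,'head c',q[r<16].mean(0).round(1))
E
python3 - <<'E'
from clip import *
st(); clips(); go(659.4,-128.1,206,265)
E
```

```text
pos [651. -55. 228.] toolz [ 0.012  0.01  -1.   ] toolx [-0.54  0.84  0.  ] q [-0.21  0.46  0.26  1.36  0.01  0.78] t 74.4 f [-0.  -0.  -2.6]
a n 503 154 heading 203.8 head c [648.8  60.1]
b n 704 183 heading 189.8 head c [654.  -33.5]
c n 56 0 heading None head c [ 651.  -120.9]
shift cm [-6.6  -3.29  2.11] turn -142.2 heading 122.8 pos [651.  -55.  227.7] q6 0.79
```

```bash
cat > grip.py <<'E'
from meas import *
def feat(im):
    H,S,V=hsv(im); o=win(((H<16)&(S>170)&(V>60)).astype('uint8')*255,150,350,180,330)
    ys,xs=np.nonzero(o); print('orange n',len(xs),'x',np.percentile(xs,[3,50,97]),'y',np.percentile(ys,[3,50,97]))
    for r in (205,208,212): 
        row=V[r,170:270].astype(int); print(r,np.nonzero(row<45)[0][[0,-1]]+170 if (row<45).any() else None)
E
python3 - <<'E'
from grip import *
feat(cv2.imread('pics/w12.png')); im=bot.snapshot('wrist'); cv2.imwrite('pics/w13.png',im); feat(im[:,100:540])
E
```

```text
orange n 4317 x [185. 219. 253.] y [214. 246. 273.]
205 [192 246]
208 [171 247]
212 [170 248]
orange n 4082 x [185. 218. 252.] y [213.  244.5 270. ]
205 [176 243]
208 [175 244]
212 [172 245]
```

{"method": "apply_moves", "body": {"series": [[-3.3, -1.6, 1, -10, 1.5], [-6.6, -3.3, 2.1, -20, 1.5], [-6.6, -3.3, 2.1, -30, 1.5], [-6.6, -3.3, 2.1, -40, 1.5], [-6.6, -3.3, 2.1, -50, 1.5], [-6.6, -3.3, 2.1, -60, 1.5], [-6.6, -3.3, 2.1, -70, 1.5], [-6.6, -3.3, 2.1, -80, 1.5], [-6.6, -3.3, 2.1, -90, 1.5], [-6.6, -3.3, 2.1, -100, 1.5], [-6.6, -3.3, 2.1, -110, 1.5], [-6.6, -3.3, 2.1, -120, 1.5], [-6.6, -3.3, 2.1, -130, 1.5], [-6.6, -3.3, 2.1, -135, 1.5], [-6.6, -3.3, 2.1, -135, 1.5], [-6.6, -3.3, 2.1, -135, 1.5]]}}

```text
t: 76.53
tool_pos: [659.4, -128.2, 206.1]
tool_rot: [-0.628, 0.778, 0.0, 0.008]
contact_force: [0.1, 0.5, -1.3]
grip_width: 31.4
grip_force: 61.3
```

Run:
```python
from grip import *
st(); im=bot.snapshot('wrist'); feat(im[:,100:540]); go(659.4,-128.1,182,258)
```

```text
pos [ 659. -128.  206.] toolz [ 0.012  0.01  -1.   ] toolx [-0.21 -0.98 -0.01] q [-0.32  0.51  0.27  1.33  0.01 -1.68] t 76.5 f [ 0.1  0.5 -1.3]
orange n 4045 x [184. 217. 251.] y [213. 244. 270.]
205 [190 243]
208 [189 244]
212 [188 245]
shift cm [0.03 0.02 2.41] turn -0.2 heading -102.2 pos [ 659.4 -128.2  206.1] q6 -1.68
```

{"method": "apply_moves", "body": {"series": [[0, 0, 0.8, 0, 1.5], [0, 0, 1.6, 0, 1.5], [0, 0, 2, 0, 1.5], [0, 0, 2.2, 0, 1.5], [0, 0, 2.4, 0, 1.5], [0, 0, 2.4, 0, 1.5], [0, 0, 2.4, 0, 1.5]]}}

```text
t: 77.45
tool_pos: [658.9, -127.7, 185.1]
tool_rot: [-0.629, 0.778, -0.0, 0.008]
contact_force: [-6.8, 1.9, 13.5]
grip_width: 31.8
grip_force: 62.6
```

{"method": "apply_moves", "body": {"series": [[0, 0, 0.02, 10, 1.5], [0, 0, 0.04, 20, 1.5], [0, 0, 0.06, 30, 1.5], [0, 0, 0.07, 40, 1.5], [0, 0, 0.09, 50, 1.5], [0, 0, 0.11, 60, 1.5], [0, 0, 0.12, 70, 1.5], [0, 0, 0.14, 80, 1.5], [0, 0, 0.16, 90, 1.5], [0, 0, 0.17, 100, 1.5], [0, 0, 0.19, 110, 1.5], [0, 0, 0.21, 120, 1.5], [0, 0, 0.22, 130, 1.5], [0, 0, 0.24, 140, 1.5], [0, 0, 0.26, 150, 1.5], [0, 0, 0.27, 160, 1.5], [0, 0, 0.29, 170, 1.5]]}}

```text
t: 79.58
tool_pos: [661.0, -131.1, 182.8]
tool_rot: [0.722, 0.692, 0.007, 0.005]
contact_force: [-2.6, -6.9, 11.7]
grip_width: 31.1
grip_force: 62.8
```

{"method": "apply_moves", "body": {"series": [[0, 0, 0.02, 10, 1.5], [0, 0, 0.03, 20, 1.5], [0, 0, 0.05, 30, 1.5], [0, 0, 0.07, 40, 1.5], [0, 0, 0.08, 50, 1.5], [0, 0, 0.1, 60, 1.5], [0, 0, 0.12, 70, 1.5], [0, 0, 0.13, 80, 1.5], [0, 0, 0.15, 90, 1.5], [0, 0, 0.17, 98, 1.5], [0, 0, 0.17, 100, 1.5], [0, 0, 0.17, 100, 1.5]]}}

```text
t: 81.08
tool_pos: [659.7, -131.3, 181.0]
tool_rot: [0.994, -0.106, 0.007, -0.002]
contact_force: [-5.6, -6.5, 12.8]
grip_width: 31.4
grip_force: 62.8
```

{"method": "apply_moves", "body": {"series": [[0, 0, -2, 0, 1.5], [0, 0, -5, 0, 1.5], [0, 0, -5, -10, 1.5], [0, 0, -5, -20, 1.5], [0, 0, -5, -30, 1.5], [0, 0, -5, -40, 1.5], [0, 0, -5, -50, 1.5], [0, 0, -5, -60, 1.5], [0, 0, -5, -70, 1.5], [0, 0, -5, -80, 1.5], [0, 0, -5, -90, 1.5], [0, 0, -5, -100, 1.5], [0, 0, -5, -110, 1.5], [0, 0, -5, -120, 1.5], [0, 0, -5, -130, 1.5], [0, 0, -5, -140, 1.5], [0, 0, -5, -150, 1.5], [0, 0, -5, -150, 1.5]]}}

```text
t: 83.32
tool_pos: [659.2, -128.4, 227.2]
tool_rot: [0.36, 0.933, 0.007, 0.004]
contact_force: [-0.3, -0.3, -1.5]
grip_width: 31.0
grip_force: 61.2
```

Run:
```python
from clip import *
st(); clips(); go(651.9,62.7,206,199)
```

```text
pos [ 659. -128.  227.] toolz [ 0.012  0.01  -1.   ] toolx [-0.74  0.67 -0.  ] q [-0.32  0.5   0.32  1.38  0.01  0.42] t 83.3 f [-0.3 -0.3 -1.5]
a n 57 0 heading None head c [648.5  69.3]
b n 548 163 heading 194.2 head c [653.3 -34.8]
c n 671 180 heading 192.9 head c [ 657.4 -128.9]
shift cm [13.4  13.61  2.31] turn -61.3 heading 137.7 pos [ 659.2 -128.4  227.2] q6 0.42
```

{"method": "apply_moves", "body": {"series": [[0, 0, 0, -10, 1.5], [0, 0, 0, -20, 1.5], [0, 0, 0, -30, 1.5], [0, 0, 0, -40, 1.5], [0, 0, 0, -50, 1.5], [0, 0, 0, -57, 1.5], [0, 0, 2, -57, 1.5], [0, 0, 3.6, -57, 1.5], [0, 0, 4.4, -57, 1.5], [0, 0, 4.7, -57, 1.5], [0, 0, 5, -57, 1.5], [0, 0, 5, -57, 1.5], [0, 0, 5, -57, 1.5], [0, 0, 5.01, -50, 1.5], [0, 0, 5.02, -42, 1.5], [0, 0, 5.03, -34, 1.5], [0, 0, 5.03, -26, 1.5], [0, 0, 5.03, -19, 1.5], [0, 0, 5.03, -19, 1.5], [0, 0, 5.03, -19, 1.5]]}}

```text
t: 85.88
tool_pos: [661.7, -127.8, 180.9]
tool_rot: [0.2, 0.98, 0.007, 0.008]
contact_force: [-0.5, 0.7, 9.8]
grip_width: 31.3
grip_force: 62.6
```

{"method": "apply_moves", "body": {"series": [[0, 0, -2, 0, 1.5], [0, 0, -5, 0, 1.5], [1.4, 2.9, -5, -10, 1.5], [2.8, 5.8, -5, -20, 1.5], [4.1, 8.6, -5, -30, 1.5], [4.1, 8.6, -5, -37, 1.5], [4.1, 8.6, -5, -37, 1.5], [4.1, 8.6, -5, -37, 1.5], [4.1, 8.6, -2.5, -37, 1.5], [4.1, 8.6, -1, -37, 1.5], [4.1, 8.6, -0.4, -37, 1.5], [4.1, 8.6, -0.1, -37, 1.5], [4.1, 8.6, 0, -37, 1.5], [4.1, 8.6, 0, -37, 1.5]]}}

```text
t: 87.62
tool_pos: [655.6, -33.3, 181.0]
tool_rot: [-0.121, 0.993, 0.004, 0.007]
contact_force: [-5.0, -0.2, 9.2]
grip_width: 31.2
grip_force: 62.8
```

{"method": "apply_moves", "body": {"series": [[0, 0, 0.01, 8, 1.5], [0, 0, 0.02, 16, 1.5], [0, 0, 0.03, 24, 1.5], [0, 0, 0.03, 32, 1.5], [0, 0, 0.03, 38, 1.5], [0, 0, 0.03, 38, 1.5], [0, 0, -2, 38, 1.5], [0, 0, -5, 38, 1.5], [-0.6, 3, -5, 28, 1.5], [-1.2, 6, -5, 18, 1.5], [-1.9, 9.4, -5, 8, 1.5], [-1.9, 9.4, -5, -2, 1.5], [-1.9, 9.4, -5, -4, 1.5], [-1.9, 9.4, -5, -4, 1.5], [-1.9, 9.4, -2.5, -4, 1.5], [-1.9, 9.4, -1, -4, 1.5], [-1.9, 9.4, -0.4, -4, 1.5], [-1.9, 9.4, -0.1, -4, 1.5], [-1.9, 9.4, 0, -4, 1.5], [-1.9, 9.4, 0, -4, 1.5]]}}

```text
t: 90.12
tool_pos: [651.3, 62.8, 181.2]
tool_rot: [-0.155, 0.988, 0.004, 0.007]
contact_force: [-4.2, -0.3, 4.1]
grip_width: 31.7
grip_force: 62.4
```

{"method": "apply_moves", "body": {"series": [[0, 0, 0.01, 8, 1.5], [0, 0, 0.02, 16, 1.5], [0, 0, 0.03, 24, 1.5], [0, 0, 0.04, 32, 1.5], [0, 0, 0.05, 40, 1.5], [0, 0, 0.05, 42, 1.5], [0, 0, 0.05, 42, 1.5], [0, 0, -2, 42, 1.5], [0, 0, -5, 42, 1.5], [0, 0, -7, 42, 1.5], [0, 0, -7, 42, 1.5]]}}

```text
t: 91.5
tool_pos: [651.8, 62.3, 251.0]
tool_rot: [0.208, 0.978, 0.007, 0.007]
contact_force: [-0.2, -0.2, -1.5]
grip_width: 31.4
grip_force: 61.3
```

Run:
```python
from clip import *
from grip import feat
st(); clips(74); feat(bot.snapshot('wrist')[:,100:540]); go(385.7,-267.5,260,201.4)
print(R.from_quat(bot.read_state()['tool_rot']).inv().apply([0,0,-1]).round(3))
```

```text
pos [652.  62. 251.] toolz [ 0.016  0.01  -1.   ] toolx [-0.91  0.41 -0.01] q [-0.03  0.46  0.31  1.4   0.01  0.39] t 91.5 f [-0.2 -0.2 -1.5]
a n 569 161 heading 186.8 head c [649.5  62.7]
b n 511 138 heading 185.8 head c [653.8 -31.6]
c n 463 110 heading 185.2 head c [ 657.6 -126.9]
orange n 3795 x [185. 218. 252.] y [215. 244. 268.]
205 [194 241]
208 [191 244]
212 [190 246]
shift cm [ 10.73 -40.89  -1.81] turn -45.5 heading 155.9 pos [650.6  62.3 248.4] q6 0.39
[ 0.006 -0.014  1.   ]
```

{"method": "apply_moves", "body": {"series": [[1.3, -5, -1, -6, 1.5], [2.7, -10, -1, -12, 1.5], [4, -15, -1, -18, 1.5], [5.3, -20, -1, -24, 1.5], [6.7, -25, -1, -30, 1.5], [8, -31, -1, -36, 1.5], [9.4, -36, -1, -42, 1.5], [10.7, -41, -1, -45.5, 1.5], [10.7, -41, -1, -45.5, 1.5], [10.7, -41, -1, -45.5, 1.5], [10.7, -41, -1, -45.5, 1.5], [10.7, -41, -1, -45.5, 1.5]]}}

```text
t: 93.1
tool_pos: [386.2, -267.3, 252.3]
tool_rot: [-0.187, 0.982, 0.004, 0.007]
contact_force: [0.2, -0.3, -2.5]
grip_width: 31.1
grip_force: 61.2
```

Run:
```python
from clip import *
st(); go(385.3,-269,190,201.4); go(385.3,-269,113,201.4)
```

```text
pos [ 386. -267.  252.] toolz [ 0.012  0.011 -1.   ] toolx [-0.93 -0.37 -0.02] q [-0.79  0.1  -0.17  1.3   0.02 -1.16] t 93.1 f [ 0.2 -0.3 -2.5]
shift cm [ 0.24 -0.15  6.22] turn 0.1 heading -158.5 pos [ 386.2 -267.3  252.3] q6 -1.16
shift cm [ 0.36 -0.2  13.92] turn 0.1 heading -158.5 pos [ 386.2 -267.3  252.3] q6 -1.16
```

{"method": "apply_moves", "body": {"series": [[0.2, -0.15, 2, 0, 1.5], [0.25, -0.15, 4.5, 0, 1.5], [0.25, -0.15, 5.8, 0, 1.5], [0.25, -0.15, 6.6, 0, 1.5], [0.25, -0.15, 7.4, 0, 1.5], [0.25, -0.15, 7.4, 0, 1.5]]}}

```text
t: 93.85
tool_pos: [384.5, -269.6, 178.0]
tool_rot: [-0.186, 0.983, 0.004, 0.007]
contact_force: [-0.8, -0.0, -1.8]
grip_width: 31.3
grip_force: 61.2
```

{"method": "apply_moves", "body": {"series": [[0, 0, 2, 0, 1.5], [0.05, 0, 4, 0, 1.5], [0.1, -0.05, 5.5, 0, 1.5], [0.1, -0.05, 6.1, 0, 1.5], [0.1, -0.05, 6.4, 0, 1.5], [0.1, -0.05, 6.4, 0, 1.5]]}}

```text
t: 94.6
tool_pos: [384.7, -270.0, 114.4]
tool_rot: [-0.186, 0.983, 0.004, 0.007]
contact_force: [-2.1, -0.6, -3.6]
grip_width: 31.7
grip_force: 61.3
```

Run:
```python
from clip import *
st(); print(bot.read_state()['tool_pos'].round(1))
```

```text
pos [ 385. -270.  114.] toolz [ 0.012  0.01  -1.   ] toolx [-0.93 -0.37 -0.01] q [-0.79  0.18 -0.43  0.96  0.02 -1.17] t 94.6 f [-2.1 -0.6 -3.6]
[ 384.7 -270.   114.4]
```

{"method": "apply_moves", "body": {"series": [[0, 0, 0.15, 0, 1.5], [0, 0, 0.15, 0, 1.5], [0, 0, 0.15, 0, 5.5], [0, 0, 0.15, 0, 5.5], [0, 0, 0.15, 0, 5.5], [0, 0, -2, 0, 5.5], [0, 0, -6, 0, 5.5], [0, 0, -12, 0, 5.5], [0, 0, -18, 0, 5.5], [-4, 0, -19, 0, 5.5], [-8, 0, -19, 0, 5.5], [-8, 0, -19, 0, 5.5], [-8, 0, -19, 0, 5.5]]}}

```text
t: 96.22
tool_pos: [456.6, -242.6, 305.2]
tool_rot: [-0.186, 0.983, 0.004, 0.007]
contact_force: [-0.1, 0.3, -0.9]
grip_width: 54.6
grip_force: 0.0
```

Run:
```python
from clip import *
st(); im=bot.snapshot('wrist'); p=bot.camera_params('wrist'); H,S,V=hsv(im)
u,v=map(int,proj('wrist',[385.7,-267.5,166],p)); print('pred top px',u,v)
m=win(((V<40)).astype('uint8')*255,u-45,u+45,max(v-45,0),v+45); mrect(m,'wrist',166,p,amin=150)
t=bot.snapshot('top'); pt_=bot.camera_params('top')
H,S,V=hsv(t); t2=hsv(cv2.imread('pics/top2.png'))
for nm,x,y in [('drv',385.7,-267,),]:
    a,b=map(int,proj('top',[x,y,166])); print('diff at driver',np.abs(V[b-8:b+8,a-8:a+8].astype(int)-t2[2][b-8:b+8,a-8:a+8]).mean().round(1))
w=((S<60)&(V>150)).astype('uint8')*255; w=cv2.morphologyEx(w,cv2.MORPH_CLOSE,np.ones((5,5),np.uint8))
print('white on hearth');mrect(win(w,305,410,118,172),'top',66,amin=150)
r=((H<10)|(H>172))&(S>110)&(V>90); print('red');mrect(win(cv2.morphologyEx(r.astype('uint8')*255,cv2.MORPH_CLOSE,np.ones((7,7),np.uint8)),305,410,118,172),'top',66,amin=100)
g=(S<75)&(V>95); mb=cv2.morphologyEx((((H>5)&(H<30)&(S<110)&(S>20)&(V>70)).astype('uint8')*255),cv2.MORPH_OPEN,np.ones((5,5),np.uint8)); print('pumice');mrect(win(mb,375,405,128,165),'top',66,amin=100)
print('orig places', [np.round(proj('top',q),0) for q in([575,60,66],[589,-35,66],[602,-130,66])])
clips(74)
```

```text
pos [ 457. -243.  305.] toolz [ 0.011  0.011 -1.   ] toolx [-0.93 -0.37 -0.01] q [-0.65  0.19  0.06  1.44  0.02 -1.03] t 96.2 f [-0.1  0.3 -0.9]
pred top px 320 96
px [318.  95.] c [ 385.6 -270.2] size [27.8 27.3] axis -68.6
diff at driver 74.3
white on hearth
px [326. 153.] c [576.1  61.3] size [108.3  58.3] axis 2.1
red
px [357. 149.] c [587.  -33.6] size [89.2 60.2] axis 2.4
pumice
px [388. 145.] c [ 600.6 -126.5] size [66.7 60.2] axis -1.3
orig places [array([326., 154.]), array([358., 148.]), array([389., 144.])]
a n 8 0 heading None head c [663.5  59.4]
b n 8 0 heading None head c [nan nan]
c n 166 68 heading 197.4 head c [ 659.6 -134.5]clip.py:11: RuntimeWarning: Mean of empty slice.
  d=q-ax; r=np.hypot(*d.T); t=d[(r>20)&(r<36)]; print(k,'n',len(q),len(t),'heading',(np.degrees(np.arctan2(*t.mean(0)[::-1]))%360).round(1) if len(t) else None,'head c',q[r<16].mean(0).round(1))
  ret = um.true_divide(
```

```bash
python3 -c "
from cell import bot
print(bot.finish_job())"
```

```text
the job is handed in; nothing more can be done
None
```

I handed the job in at about 96 s of the 210 s limit. `finish_job` gave no verdict. By my last measurements all five toggles were off, the three blocks sat square in their pockets, the clips were within about 5° of straight over them, and the driver was upright in its hole. One rough final view read clip c about 15° off, against 3° from the better view, and the limit is 0.25 rad (14.3°).

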